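# Load used beakers mouth down into a glassware-washer insert and lower its hold-down

## Robot

A 6-joint arm with a two-finger parallel gripper is mounted at the origin on a cart in front of the work surface, level with it; the furniture and walls round the work are solid. World frame = base frame: x ahead of the robot, y to its left, z up, the work surface at z = 0. Lengths are in mm, angles in degrees, forces in N, time in s.
With the tool pointing down it reaches from about 350 to 975 mm from the base axis. Payload 17.4 kg.
Tool frame: the origin (TCP) lies midway between the tips of the shut fingers; the grasp point (between the pads) lies 19 mm behind it; z points along the fingers, y is the line along which they close (so a half turn about z gives the same grasp; the last joint's range is limited). The gripper opens to 85 mm and grips with 20 to 120 N. Pads are 22 mm wide; open, the fingers measure 114 mm over their backs; the gripper's body (76 mm by 85 mm) begins 54 mm behind the grasp point. The pads swing forward as they close: fully open they stand 13 mm farther back than shut.
Start: joints at [75.184, 6.646, 82.598, -0, 90.757, -2.166], TCP at [147.84, 658.616, 194.803] pointing down, gripper open.
Joint ranges: [-162.19, 162.19], [-47.58, 125.68], [4.15, 143.07], [-65.23, 245.23], [0.69, 171.88], [-170.13, 170.13]. Speed limits (degrees/s): [108.29, 108.29, 127.2, 180, 180, 180].

## Interface

Orientations are given as a 3x3 rotation matrix whose columns are the frame's x, y, z axes.
In Python, from bench import env, grab_frame, camera_params gives the robot as it stands. The module is installed in compiled form; this text tells all that it offers.
- The arm moves only by the tool step_arm, never from a script. Its argument "motion" is a list of rows, each an object of numbers: "grip": the opening, from 0 (shut) to 1 (fully open); "tx", "ty", "tz": the shift along the tool's x, y, z in cm; "ax", "ay", "az": the turn, a rotation vector about the tool's x, y, z in rad. In form: [{"grip": .., "tx": .., "ty": .., "tz": .., "ax": .., "ay": .., "az": ..}, ...]. A call has 1 to 10 rows; each row is the pose to reach, as a shift and turn from the pose commanded when the call began, along the tool's axes at that moment; what a row does not reach only later rows make up. A row lasts 1/8 s, in which the tool goes at most 62.5 mm and 10.7 degrees, less where a joint would pass 70% of its speed; a pose out of reach is approached as far as the arm can. A call with a gripper value outside its range is refused whole. The fingers move at their own pace and stop on an object; "newtons" is the grip in N (left out, the last holds). Time passes only in rows, so rows that repeat a pose let the fingers close. It gives the time, the measured TCP pose, the force, the opening and the grip force at its end, in the units of the state.
- env.get_obs(): the state, without advancing time (a new reading comes with each control period).
- grab_frame(name): name is "side" or "top"; returns the picture (400x640x3 uint8, red, green, blue); there is no depth.
- camera_params(name): a dict with "vertical_fov" (degrees; the focal length in pixels is half the picture's height over the tangent of half this angle, whatever the lens; pixels are square), "cx", "cy" (the principal point, pixels), "xyz" and "rotation" of the camera in the world. Camera axes: x right, y up, looking along -z (the intrinsics and any distortion apply to the point x, -y, -z); pixel columns grow to the right and rows downward; lengths in mm; the calibration is good to about 2 mm. A picture is of the moment at which its call begins. camera_params takes no time and is no camera call.
- env.sign_off(): hands the job in; it is judged then, once.
The state is a dict: "time": time; "joint_positions": joint angles; "joint_vel": joint speeds; "joint_torque": joint torques, N m; "ee_pos": TCP position; "tool_rot": TCP orientation; "ft_force": force on the tool from outside, world axes, zero at the start; "torque": the same for the moment, N m; "width": finger opening in mm; "finger_force": force on a finger pad.
Only numpy, scipy, OpenCV 4.12 (cv2) and the standard library are available. Lean on these libraries where they do the work, as an engineer would, in place of code of your own. Each camera call takes 0.05 s, during which the arm holds its last target. There are 200 camera calls.

## Task

Get the washer insert ready for the wash: swing its hold-down frame up out of the way, then turn every used beaker from the ribbed mat mouth down and stand it on the insert's two raised rails, side by side without touching one another. When all of them stand squarely on the rails, swing the hold-down frame fully down over them, and leave the other things on the bench where they are.

Things in the scene. Friction and masses are not known exactly. Their poses are not given: they have to be found in the camera images.
- washer_insert: Fixed stainless wire rack, 380 mm long (y), 115 mm deep (x). Origin: centre of its footprint on the bench; +y along the rails, +x away from the robot to the hinge side, +z up. Guard wires 6 mm thick run along y at x = -37 and +37 mm, height 108 mm, and stop beakers from sliding off. Rear end posts (x = 65, y = -185 and 185 mm) rise to 160 mm.
- rail_mid (a point): Middle of the two rails, level with their tops, 80 mm above the bench; axes as the insert's. The rails are round wires 6 mm thick along y at x = -13 and +13 mm, from y = -185 to 185 mm. A beaker stands mouth down across both, centred between them (x = 0); four fit, for example at y = -138, -46, 46 and 138 mm.
- hold_down (a joint): Hinge angle of the wire hold-down frame, rad: 0 = fully down (level, 7 mm above the base of a large inverted beaker); grows as its front edge swings up and back; upright at 1.57, stop at 1.85. It starts between 0 and 0.35. The hinge is stiff (0.2 N m): the frame (0.16 kg) stays where it is left. From 1.6 on it is well clear for loading.
- hold_down_hinge (a point): Middle of the hinge axis of the hold-down frame, 160 mm above the bench, at x = +65 mm of the insert; the axis runs along the insert's y. Axes as the insert's.
- hold_down_grip (a point): Middle of the blue handle bar of the hold-down frame: round, 9 mm thick, 90 mm long along the insert's y, 165 mm from the hinge axis (325 mm above the bench when the frame is upright). A gap of 43 mm to the next wire takes a finger. It can be pinched from above at any angle of the frame and turns in the grip.
- beaker_a: Larger clear glass beaker, 53 mm across, 58 mm over the pouring spout, 70 mm tall, about 0.05 kg. Starts on its side on the mat, mouth away from the robot (or absent). Origin: centre of its base; +z along its axis to the mouth (rim at z = +70 mm); spout on the -y side. Mouth down on the rails its origin is 150 mm above the bench.
- beaker_b: Larger clear glass beaker, 53 mm across, 58 mm over the pouring spout, 70 mm tall, about 0.05 kg. Starts on its side on the mat, mouth away from the robot (or absent). Origin: centre of its base; +z along its axis to the mouth (rim at z = +70 mm); spout on the -y side. Mouth down on the rails its origin is 150 mm above the bench.
- beaker_c: Smaller clear glass beaker, 44 mm across, 49 mm over the pouring spout, 56 mm tall, about 0.03 kg. Starts on its side on the mat, mouth away from the robot (or absent). Origin: centre of its base; +z along its axis to the mouth (rim at z = +56 mm); spout on the -y side. Mouth down on the rails its origin is 136 mm above the bench.
- beaker_d: Smaller clear glass beaker, 44 mm across, 49 mm over the pouring spout, 56 mm tall, about 0.03 kg. Starts on its side on the mat, mouth away from the robot (or absent). Origin: centre of its base; +z along its axis to the mouth (rim at z = +56 mm); spout on the -y side. Mouth down on the rails its origin is 136 mm above the bench.
- ribbed_mat: Grey-blue silicone mat, 250 x 236 mm, 4 mm thick, ribs along its x every 25 mm (tops at 9 mm) and raised edges at y = -112 and 112 mm (tops at 17 mm), fixed to the bench; the used beakers lie on it in grooves between ribs, in two rows one behind the other, 100 mm apart sideways. Origin: centre of its underside; +x away from the robot.
- lab_timer: Bystander: small white bench timer, 68 mm wide, 56 mm tall, at the back. Origin at its foot.
- tape_roll: Bystander: roll of cream tape lying flat, 62 mm across, 18 mm high, at the back. Origin at its foot.
- tip_box: Bystander: blue box of yellow pipette tips, 70 x 112 x 55 mm, at the back. Origin at its foot.

How it is judged (in metres and radians):
On the way, in this order (a step that is already met when the one before it is completed fails the run):
1. the hold-down frame is swung up out of the way (value of joint hold_down above 1.4 rad), for 0.2 s.
2. with the hold-down still up, every beaker stands mouth down on the rails, apart from the others (angle between each of beaker_a, beaker_b, beaker_c, beaker_d's own z axis and vertical above 2.97 rad and height (world z) of beaker_a between 0.145 and 0.155 m and x of beaker_a in the frame of washer_insert between -0.012 and 0.012 m and y of beaker_a in the frame of washer_insert between -0.165 and 0.165 m and linear speed of each of beaker_a, beaker_b, beaker_c, beaker_d below 0.02 m/s and angular speed of each of beaker_a, beaker_b, beaker_c, beaker_d below 0.3 rad/s and height (world z) of beaker_b between 0.145 and 0.155 m and x of beaker_b in the frame of washer_insert between -0.012 and 0.012 m and y of beaker_b in the frame of washer_insert between -0.165 and 0.165 m and height (world z) of beaker_c between 0.131 and 0.141 m and x of beaker_c in the frame of washer_insert between -0.012 and 0.012 m and y of beaker_c in the frame of washer_insert between -0.165 and 0.165 m and height (world z) of beaker_d between 0.131 and 0.141 m and x of beaker_d in the frame of washer_insert between -0.012 and 0.012 m and y of beaker_d in the frame of washer_insert between -0.165 and 0.165 m and horizontal distance between beaker_a and beaker_b above 0.058 m and horizontal distance between each of beaker_a, beaker_b and beaker_c above 0.058 m and horizontal distance between each of beaker_a, beaker_b, beaker_c and beaker_d above 0.058 m and value of joint hold_down above 1.2 rad), for 0.3 s.
At the end, for the whole second after the job is handed in: Every beaker rests mouth down (within 10 degrees) on both rails, base within 5 mm of its right height, axis within 12 mm of the rails' mid-line and 165 mm of their middle, centres over 58 mm apart; the hold-down frame is fully down (under 0.06 rad); bystanders unmoved (angle between each of beaker_a, beaker_b, beaker_c, beaker_d's own z axis and vertical above 2.97 rad and height (world z) of beaker_a between 0.145 and 0.155 m and x of beaker_a in the frame of washer_insert between -0.012 and 0.012 m and y of beaker_a in the frame of washer_insert between -0.165 and 0.165 m and linear speed of each of beaker_a, beaker_b, beaker_c, beaker_d below 0.02 m/s and angular speed of each of beaker_a, beaker_b, beaker_c, beaker_d below 0.3 rad/s and height (world z) of beaker_b between 0.145 and 0.155 m and x of beaker_b in the frame of washer_insert between -0.012 and 0.012 m and y of beaker_b in the frame of washer_insert between -0.165 and 0.165 m and height (world z) of beaker_c between 0.131 and 0.141 m and x of beaker_c in the frame of washer_insert between -0.012 and 0.012 m and y of beaker_c in the frame of washer_insert between -0.165 and 0.165 m and height (world z) of beaker_d between 0.131 and 0.141 m and x of beaker_d in the frame of washer_insert between -0.012 and 0.012 m and y of beaker_d in the frame of washer_insert between -0.165 and 0.165 m and horizontal distance between beaker_a and beaker_b above 0.058 m and horizontal distance between each of beaker_a, beaker_b and beaker_c above 0.058 m and horizontal distance between each of beaker_a, beaker_b, beaker_c and beaker_d above 0.058 m and value of joint hold_down below 0.06 rad); the robot touches nothing.
It fails at once if a bystander on the bench is pushed more than 3 cm (distance of any of lab_timer, tip_box, tape_roll from where it was at the start of the episode above 0.03 m).
Of beaker_a, beaker_b, beaker_c, beaker_d only 3 to 4 are there at a start; the rules pass over those that are not, and their reading is None.
At some moment in a run one of beaker_a, beaker_b, beaker_c, beaker_d may be knocked a few centimetres aside while the robot is not near it.
Once in a run the grip may slacken for a moment while it holds something.
It also fails if it takes over 210 s, if anything falls off the work surface, if the arm or the gripper's body presses on something with over 40 N, if the wrist force passes 120 N, or if a joint passes its speed limit or range.

## Working session

There is one attempt and no reset: what is moved stays moved. The work goes in short steps, Python scripts to look and compute and a tool call to move; the robot and the scene stay as the last step left them, time stands still between calls to the robot, and variables do not carry over. Pictures are saved under pics/ and viewed, at most 14 in all, crops included, and the job is handed in when it is done.

Besides the shell and the picture viewer there is one more tool, called as name(argument=value, ...), one argument or row to a line, values as JSON. step_arm: Moves the arm, as the interface text tells. Its arguments: {"type":"object","properties":{"motion":{"type":"array"},"newtons":{"type":"number"}},"required":["motion"]}

```bash
mkdir -p pics; python3 - <<'E'
from bench import env, grab_frame, camera_params
import cv2
for n in ("top","side"):
    f=grab_frame(n); cv2.imwrite(f"pics/{n}0.png",f[:,:,::-1]); print(n,camera_params(n))
o=env.get_obs(); print(o)
E
```

```text
top {'vertical_fov': 54.425447598131406, 'cx': 312.38149189473853, 'cy': 201.17499051172618, 'xyz': array([494.78319817,  13.98659406, 989.89177233]), 'rotation': array([[-0.01552673,  0.9949987 , -0.09867375],
       [-0.99977587, -0.01402891,  0.01585528],
       [ 0.0143917 ,  0.09889781,  0.99499352]])}
side {'vertical_fov': 51.54113334354545, 'cx': 317.84015383790177, 'cy': 199.0626564999764, 'xyz': array([ 393.94822101, -710.04931302,  781.23216961]), 'rotation': array([[ 0.96949953,  0.15767696, -0.18763963],
       [-0.24500256,  0.64429649, -0.72446931],
       [ 0.00666344,  0.74834484,  0.66327641]])}
{'time': 0.1, 'joint_positions': array([ 7.51842302e+01,  6.67114437e+00,  8.26335516e+01, -3.97734848e-04,
        9.07559639e+01, -2.16383596e+00]), 'joint_vel': array([ 0.03572133, -0.12458661, -0.10495573,  0.10004446,  0.04375708,
       -0.14172891]), 'joint_torque': array([ 3.09442097e-03, -7.33664775e+01, -6.33794117e+01,  9.94664038e-05,
        5.20740752e-03, -2.54032921e-05]), 'ee_pos': array([147.77658066, 658.4020007 , 194.12104735]), 'tool_rot': array([[-9.75718609e-01,  2.19027685e-01, -2.64015217e-04],
       [ 2.19027842e-01,  9.75718071e-01, -1.02528956e-03],
       [ 3.30376187e-05, -1.05822079e-03, -9.99999440e-01]]), 'ft_force': array([ 0.38889875, -0.58816976, -0.3177341 ]), 'torque': array([0.00092574, 0.03697045, 0.00479136]), 'finger_force': 0.0, 'width': 85.43668123830167}
```

View pics/top0.png

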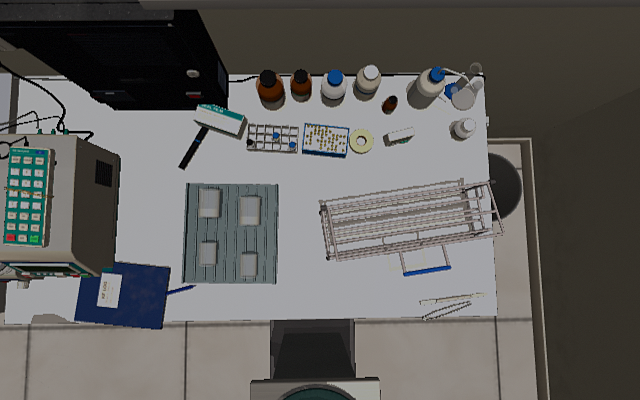

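View pics/side0.png

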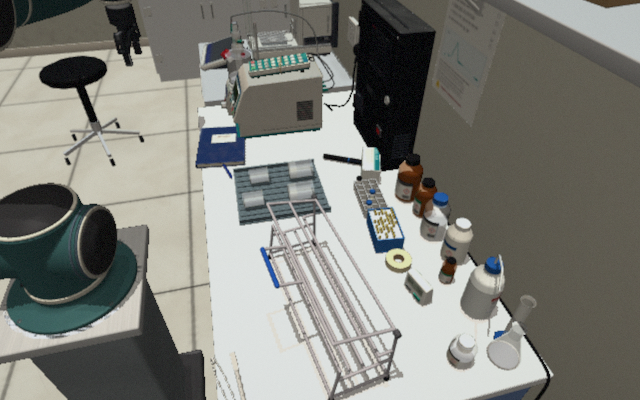

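Top view: four beakers on the mat at about (209,203), (250,210), (208,253), (249,264). The rack is rotated, with its blue handle at about (427,271). I'll zoom in.

```bash
cat > h.py <<'E'
import numpy as np, cv2
from bench import env, grab_frame, camera_params
def cam(n):
    p=camera_params(n); f=200/np.tan(np.radians(p['vertical_fov']/2)); return p,f
def ray(n,u,v):
    p,f=cam(n); d=p['rotation']@np.array([(u-p['cx'])/f,-(v-p['cy'])/f,-1]); return np.array(p['xyz']),d
def at(n,u,v,z):
    c,d=ray(n,u,v); return (c+d*(z-c[2])/d[2])
def proj(n,P):
    p,f=cam(n); q=p['rotation'].T@(np.asarray(P,float)-p['xyz']); return np.array([p['cx']-f*q[0]/q[2],p['cy']+f*q[1]/q[2]])
def tri(a,b):
    c1,d1=ray('top',*a);c2,d2=ray('side',*b)
    s=np.linalg.lstsq(np.c_[d1,-d2],c2-c1,rcond=None)[0]
    return (c1+s[0]*d1+c2+s[1]*d2)/2, np.linalg.norm(c1+s[0]*d1-c2-s[1]*d2)
def crop(n,x0,y0,x1,y1,k,name):
    f=grab_frame(n)[:,:,::-1]; cv2.imwrite('pics/'+name,cv2.resize(f[y0:y1,x0:x1],None,fx=k,fy=k,interpolation=cv2.INTER_CUBIC))
E
python3 - <<'E'
from h import *
crop('top',175,175,290,290,5,'mat.png'); crop('top',310,165,510,285,4,'rack.png')
E
```

```text
(no output)
```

View pics/mat.png

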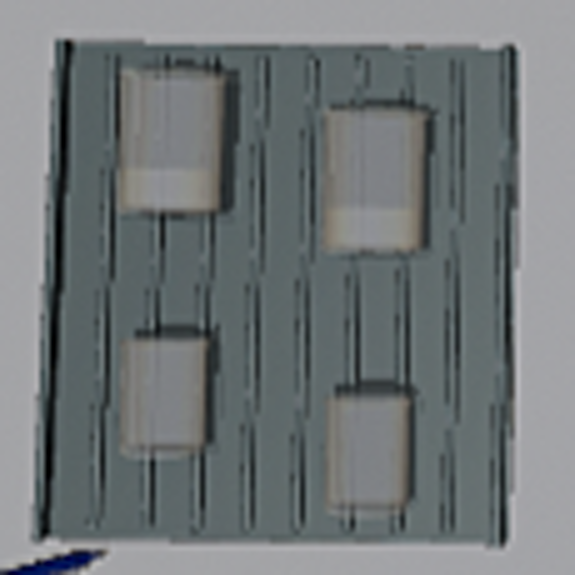

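View pics/rack.png

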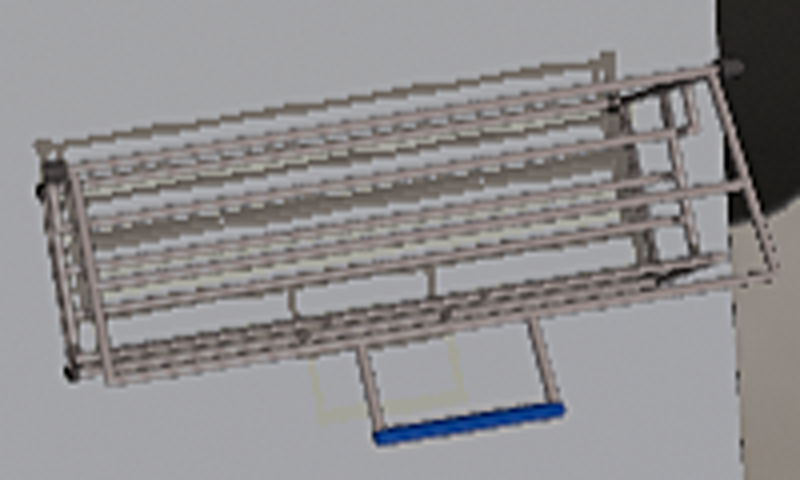

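Mat crop: two large beakers in the far row, two small in the near row, mouths away from the robot. Rack crop: handle ends at about (404.5,274.5) and (450.8,267.3) in full-image pixels. Next I'll fit the rack pose and compute the beaker positions.

```bash
cat > fit.py <<'E'
from h import *
from scipy.optimize import least_squares
def W(p,L):
    c,s=np.cos(p[2]),np.sin(p[2]); return np.array([p[0]+c*L[0]-s*L[1],p[1]+s*L[0]+c*L[1],L[2]])
def H(q,y,r=165): return [65-r*np.cos(q),y,160+r*np.sin(q)]
E
python3 - <<'E'
from fit import *
obs=[('top',404.5,274.5,45),('top',450.8,267.3,-45),('side',263,249,45),('side',278,286,-45)]
posts=[('side',397,333,-185),('side',320,202,185),('top',488.5,182.5,-185),('top',322.5,207,185)]
def res(p,full=False):
    r=[proj(n,W(p,H(p[3],y)))-[u,v] for n,u,v,y in obs]
    r+=[proj(n,W(p,[65,y,160]))-[u,v] for n,u,v,y in posts]
    return np.array(r) if full else np.ravel(r)
s=least_squares(res,[500,-200,0,.2],loss='soft_l1'); p=s.x
print('pose',p,np.degrees(p[2])); print(res(p,True).round(1))
print('grip',W(p,H(p[3],0)),'hinge',W(p,[65,0,160]),'rail',W(p,[0,0,80]))
im={n:grab_frame(n)[:,:,::-1].copy() for n in('top','side')}
segs=[([x,-185,80],[x,185,80]) for x in(-13,13)]+[([x,-185,108],[x,185,108]) for x in(-37,37)]+[([65,-185,160],[65,185,160]),(H(p[3],-45),H(p[3],45))]
out=[]
for n,(x0,y0,x1,y1) in (('top',(310,165,510,285)),('side',(240,190,410,400))):
    k=4 if n=='top' else 2.8; c=cv2.resize(im[n][y0:y1,x0:x1],None,fx=k,fy=k)
    for a,b in segs:
        q=[((proj(n,W(p,t))-[x0,y0])*k).astype(int).tolist() for t in(a,b)]; cv2.line(c,q[0],q[1],(0,255,0),1)
    cv2.imwrite(f'pics/ov_{n}.png',c)
for nm,(u0,u1,v0,v1),zc,r in(('L1',(118,222,68,212),32,26.5),('L2',(325,428,105,252),32,26.5),('S1',(120,210,332,455),27,22),('S2',(328,412,388,512),27,22)):
    f=lambda u,v:(175+u/5,175+v/5); um=(u0+u1)/2
    print(nm,'mouth',at('top',*f(um,v0),zc+r*.0).round(),'base',at('top',*f(um,v1),zc).round(), 'w',(at('top',*f(u0,v1),zc)-at('top',*f(u1,v1),zc)).round())
for c in((58,42),(515,45),(40,540),(503,545)): print('mat',at('top',175+c[0]/5,175+c[1]/5,10).round())
E
```

```text
pose [ 5.25236875e+02 -2.14311375e+02  1.37367008e-01  2.20259020e-01] 7.87054981193172
[[ 0.2 -1. ]
 [-2.6 -0.7]
 [-0.7  0. ]
 [-0.9 -0.4]
 [ 0.1  0.6]
 [-5.5 -5.2]
 [ 3.  -1.2]
 [ 0.7 -0. ]]
grip [ 430.1275797  -227.45905602  196.04959481] hinge [ 589.62457384 -205.41057364  160.        ] rail [ 525.23687518 -214.31137485   80.        ]
L1 mouth [625. 254.  32.] base [553. 253.  32.] w [ 1. 51.  0.]
L2 mouth [605. 152.  32.] base [532. 152.  32.] w [ 1. 50.  0.]
S1 mouth [495. 256.  27.] base [435. 256.  27.] w [ 1. 44.  0.]
S2 mouth [466. 156.  27.] base [406. 156.  27.] w [ 1. 41.  0.]
mat [642. 316.  10.]
mat [637.  85.  10.]
mat [394. 321.  10.]
mat [387.  93.  10.]
```

View pics/ov_top.png

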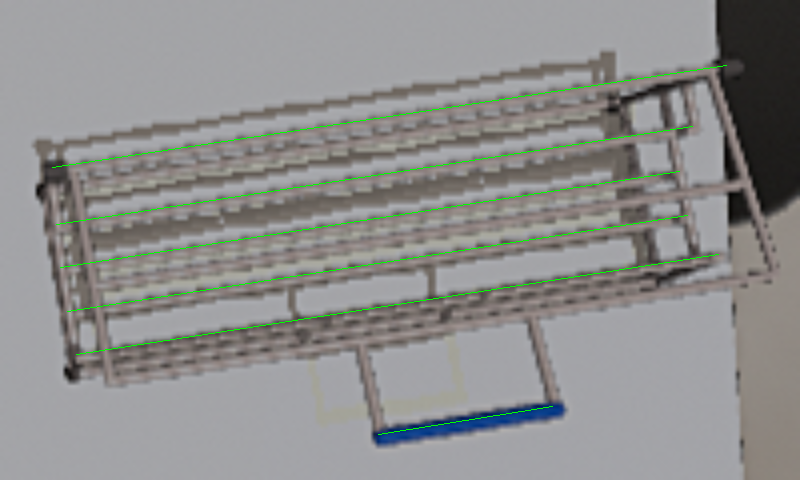

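View pics/ov_side.png

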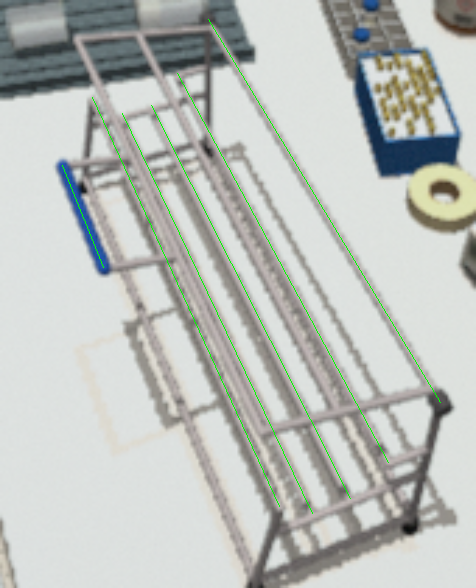

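Overlay: the fit is close (a few px off at the far post). I'll refit with corrected post pixels and make a move-planning helper.

```bash
cat > plan.py <<'E'
from fit import *
from scipy.spatial.transform import Rotation as Ro
def R(az,tilt,flip=0):
    # tool y horizontal; tool z tilted by `tilt` deg from down towards azimuth az; flip=0: tool x = -az side
    a,t=np.radians(az),np.radians(tilt); h=np.array([np.cos(a),np.sin(a),0]); k=np.array([0,0,1.])
    z=h*np.sin(t)-k*np.cos(t); y=np.array([-h[1],h[0],0])*(-1 if flip else 1); return np.c_[np.cross(y,z),y,z]
def plan(pos,Rt,grasp=False):
    o=env.get_obs(); R0=o['tool_rot']; pos=np.array(pos,float)+(19*Rt[:,2] if grasp else 0)
    d=R0.T@(pos-o['ee_pos'])/10; a=Ro.from_matrix(R0.T@Rt).as_rotvec()
    print('t cm',d.round(2),'a',a.round(3),'deg',np.degrees(np.linalg.norm(a)).round(),'| now',o['ee_pos'].round(1),'j',o['joint_positions'].round(),'f',o['ft_force'].round(1),'w',o['width'].round(1),'T',o['time'])
E
python3 - <<'E'
from plan import *
obs=[('top',404.5,274.5,45),('top',450.8,267.3,-45),('side',263,249,45),('side',278,286,-45)]
posts=[('side',397,333,-185),('side',314.8,201,185),('top',491,182.5,-185),('top',323,207,185)]
rails=[('side',310/2.8+240,508/2.8+190,-13,-185,80),('side',347/2.8+240,495/2.8+190,13,-185,80),('top',310+692/4,165+125/4,37,-185,108)]
def res(p,full=False):
    r=[proj(n,W(p,H(p[3],y)))-[u,v] for n,u,v,y in obs]
    r+=[proj(n,W(p,[65,y,160]))-[u,v] for n,u,v,y in posts]
    r+=[proj(n,W(p,L))-[u,v] for n,u,v,*L in rails]
    return np.array(r) if full else np.ravel(r)
p=least_squares(res,[500,-200,0,.2],loss='soft_l1').x
print(p.tolist(),np.degrees(p[2])); print(res(p,True).round(1).tolist())
open('pose.txt','w').write(repr(p.tolist()))
g=W(p,H(p[3],0)); print(g)
az=np.degrees(p[2])
Rf=R(az-90,0)   # tool y along insert +x
print(Rf.round(2))
plan([400,250,330],Rf); plan(g+[0,0,80],Rf,True)
E
```

```text
[524.844686523786, -213.68145245516695, 0.13773359684748787, 0.21852923693081716] 7.891553796517435
[[-0.1, -0.7], [-2.9, -0.5], [-1.0, -0.1], [-1.2, -0.5], [-0.2, 0.3], [-0.5, -4.4], [0.2, -1.1], [-0.1, 0.2], [0.7, 1.7], [0.9, 1.0], [-0.0, 0.5]]
[ 429.67868843 -226.87252731  195.77102215]
[[-0.14  0.99  0.  ]
 [ 0.99  0.14 -0.  ]
 [-0.    0.   -1.  ]]Traceback (most recent call last):
  File "<stdin>", line 17, in <module>
  File "plan.py", line 10, in plan
    print('t cm',d.round(2),'a',a.round(3),'deg',np.degrees(np.linalg.norm(a)).round(),'| now',o['ee_pos'].round(1),'j',o['joint_positions'].round(),'f',o['ft_force'].round(1),'w',o['width'].round(1),'T',o['time'])
                                                                                                                                                                                    ^^^^^^^^^^^^^^^^
AttributeError: 'float' object has no attribute 'round'
```

step_arm(
  motion=[
    {"grip": 1,"tx": -33.5,"ty": -34.3,"tz": -13.5,"az": 1.21},
    {"grip": 1,"tx": -33.5,"ty": -34.3,"tz": -13.5,"az": 1.21},
    {"grip": 1,"tx": -33.5,"ty": -34.3,"tz": -13.5,"az": 1.21},
    {"grip": 1,"tx": -33.5,"ty": -34.3,"tz": -13.5,"az": 1.21},
    {"grip": 1,"tx": -33.5,"ty": -34.3,"tz": -13.5,"az": 1.21},
    {"grip": 1,"tx": -33.5,"ty": -34.3,"tz": -13.5,"az": 1.21},
    {"grip": 1,"tx": -33.5,"ty": -34.3,"tz": -13.5,"az": 1.21},
    {"grip": 1,"tx": -33.5,"ty": -34.3,"tz": -13.5,"az": 1.21},
    {"grip": 1,"tx": -33.5,"ty": -34.3,"tz": -13.5,"az": 1.21},
    {"grip": 1,"tx": -33.5,"ty": -34.3,"tz": -13.5,"az": 1.21},
  ],
)

```text
invalid input at $.motion[0]: expected keys grip, tx, ty, tz, ax, ay, az
```

```bash
sed -i "s/o\['width'\].round(1)/round(o['width'],1)/" plan.py; cat > c.py <<'E'
from plan import *
p=eval(open('pose.txt').read()); az=np.degrees(p[2]); Rf=R(az-90,0)
E
python3 - <<'E'
from c import *
g=W(p,H(p[3],0)); plan(g+[0,0,80],Rf,True)
o=env.get_obs(); print(o['joint_positions'].tolist(),o['ee_pos'].tolist())
E
```

```text
t cm [-46.89 -80.22  -6.19] a [-0.     0.     1.212] deg 69.0 | now [147.8 658.5 194.6] j [75.  7. 83.  0. 91. -2.] f [-0.7 -0.9  0.1] w 85.2 T 0.3
[75.18486564946119, 6.654889176495744, 82.60992847621552, 0.00045535713969296047, 90.75709088371491, -2.164295185900262] [147.8009807272513, 658.5424928528573, 194.5684278504205]
```

All keys are needed, so I'll include them.

step_arm(
  motion=[
    {"grip": 1,"tx": -33.5,"ty": -34.3,"tz": -13.5,"ax": 0,"ay": 0,"az": 1.21},
    {"grip": 1,"tx": -33.5,"ty": -34.3,"tz": -13.5,"ax": 0,"ay": 0,"az": 1.21},
    {"grip": 1,"tx": -33.5,"ty": -34.3,"tz": -13.5,"ax": 0,"ay": 0,"az": 1.21},
    {"grip": 1,"tx": -33.5,"ty": -34.3,"tz": -13.5,"ax": 0,"ay": 0,"az": 1.21},
    {"grip": 1,"tx": -33.5,"ty": -34.3,"tz": -13.5,"ax": 0,"ay": 0,"az": 1.21},
    {"grip": 1,"tx": -33.5,"ty": -34.3,"tz": -13.5,"ax": 0,"ay": 0,"az": 1.21},
    {"grip": 1,"tx": -33.5,"ty": -34.3,"tz": -13.5,"ax": 0,"ay": 0,"az": 1.21},
    {"grip": 1,"tx": -33.5,"ty": -34.3,"tz": -13.5,"ax": 0,"ay": 0,"az": 1.21},
    {"grip": 1,"tx": -33.5,"ty": -34.3,"tz": -13.5,"ax": 0,"ay": 0,"az": 1.21},
    {"grip": 1,"tx": -33.5,"ty": -34.3,"tz": -13.5,"ax": 0,"ay": 0,"az": 1.21},
  ],
)

```text
time: 1.55
ee_pos: [399.5, 250.6, 329.6]
tool_rot: [[-0.139, 0.99, -0.0], [0.99, 0.139, 0.0], [0.0, -0.0, -1.0]]
ft_force: [-0.8, 0.4, -1.2]
width: 85.4
finger_force: 0.0
```

```bash
python3 - <<'E'
from c import *
g=W(p,H(p[3],0)); plan(g+[0,0,80],Rf,True)
o=env.get_obs(); print(o['joint_positions'].tolist(),o['ee_pos'].tolist())
E
```

```text
t cm [-47.7   -3.64   7.28] a [-0.    -0.     0.001] deg 0.0 | now [399.5 250.6 329.6] j [ 29. -19.  94.   0. 105.  21.] f [-0.8  0.4 -1.2] w 85.4 T 1.55
[28.986391717278217, -18.922927195369613, 93.78971723813461, 0.01342524680957667, 105.14112079414271, 21.013366521407306] [399.5331984461412, 250.5768723983574, 329.61670883719836]
```

step_arm(
  motion=[
    {"grip": 0.47,"tx": -47.7,"ty": -3.6,"tz": 7.3,"ax": 0,"ay": 0,"az": 0},
    {"grip": 0.47,"tx": -47.7,"ty": -3.6,"tz": 7.3,"ax": 0,"ay": 0,"az": 0},
    {"grip": 0.47,"tx": -47.7,"ty": -3.6,"tz": 7.3,"ax": 0,"ay": 0,"az": 0},
    {"grip": 0.47,"tx": -47.7,"ty": -3.6,"tz": 7.3,"ax": 0,"ay": 0,"az": 0},
    {"grip": 0.47,"tx": -47.7,"ty": -3.6,"tz": 7.3,"ax": 0,"ay": 0,"az": 0},
    {"grip": 0.47,"tx": -47.7,"ty": -3.6,"tz": 7.3,"ax": 0,"ay": 0,"az": 0},
    {"grip": 0.47,"tx": -47.7,"ty": -3.6,"tz": 7.3,"ax": 0,"ay": 0,"az": 0},
    {"grip": 0.47,"tx": -47.7,"ty": -3.6,"tz": 7.3,"ax": 0,"ay": 0,"az": 0},
    {"grip": 0.47,"tx": -47.7,"ty": -3.6,"tz": 7.3,"ax": 0,"ay": 0,"az": 0},
    {"grip": 0.47,"tx": -47.7,"ty": -3.6,"tz": 7.3,"ax": 0,"ay": 0,"az": 0},
  ],
)

```text
time: 2.8
ee_pos: [430.9, -225.6, 256.5]
tool_rot: [[-0.141, 0.99, -0.0], [0.99, 0.141, 0.001], [0.001, -0.0, -1.0]]
ft_force: [-0.6, 1.5, 0.7]
width: 40.3
finger_force: 0.0
```

```bash
python3 - <<'E'
from c import *
g=W(p,H(p[3],0)); plan(g,Rf,True)
o=env.get_obs(); print(o['joint_positions'].tolist(),o['ee_pos'].tolist())
a=grab_frame('top')[200:310,370:490,::-1]; b=grab_frame('side')[190:330,210:350,::-1]
cv2.imwrite('pics/pinch.png',np.hstack([cv2.resize(a,(400,367)),cv2.resize(b,(367,367))]))
E
```

```text
t cm [-0.12 -0.14  7.98] a [-0.    -0.001  0.004] deg 0.0 | now [ 430.9 -225.6  256.5] j [-31. -18. 100.   0.  98. -39.] f [-0.6  1.5  0.7] w 40.3 T 2.8
[-30.648671793712982, -17.686947791617005, 99.55600426431724, 0.019391946849058896, 98.1725032851287, -38.73954666815601] [430.8868446368824, -225.55253970951335, 256.5213772302004]
```

View pics/pinch.png

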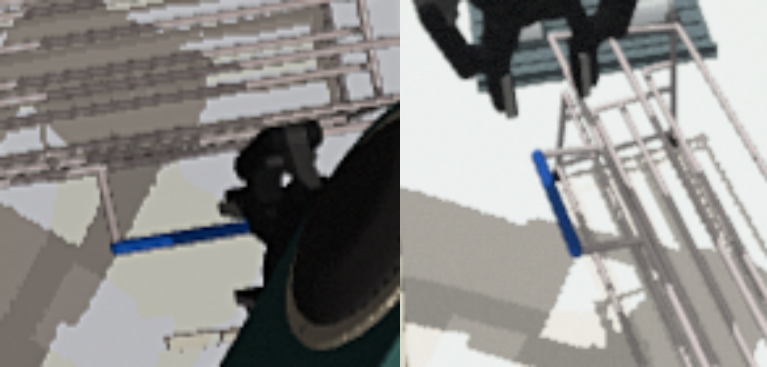

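The fingers straddle the blue bar from above, one on each side. I'll descend and close.

step_arm(
  motion=[
    {"grip": 0.47,"tx": -0.1,"ty": -0.1,"tz": 4,"ax": 0,"ay": 0,"az": 0},
    {"grip": 0.47,"tx": -0.1,"ty": -0.1,"tz": 8,"ax": 0,"ay": 0,"az": 0},
    {"grip": 0.47,"tx": -0.1,"ty": -0.1,"tz": 8,"ax": 0,"ay": 0,"az": 0},
    {"grip": 0,"tx": -0.1,"ty": -0.1,"tz": 8,"ax": 0,"ay": 0,"az": 0},
    {"grip": 0,"tx": -0.1,"ty": -0.1,"tz": 8,"ax": 0,"ay": 0,"az": 0},
    {"grip": 0,"tx": -0.1,"ty": -0.1,"tz": 8,"ax": 0,"ay": 0,"az": 0},
    {"grip": 0,"tx": -0.1,"ty": -0.1,"tz": 8,"ax": 0,"ay": 0,"az": 0},
  ],
  newtons=30,
)

```text
time: 3.78
ee_pos: [429.8, -228.0, 177.2]
tool_rot: [[-0.139, 0.99, 0.0], [0.99, 0.139, -0.0], [-0.0, 0.0, -1.0]]
ft_force: [-0.4, 0.4, 1.0]
width: -0.0
finger_force: 0.0
```

```bash
python3 - <<'E'
from c import *
o=env.get_obs(); print(o['width'],o['ee_pos'],o['ft_force'])
for q in np.arange(.2,1.81,.16):   # arc, in cm: ty along insert x, tz down
    a=np.array(H(q,0))-H(p[3],0); print(q.round(2),'ty',(a[0]/10).round(1),'tz',(-a[2]/10).round(1))
E
```

```text
-0.04988749665143215 [ 429.77072583 -227.98934255  177.24402366] [-0.42107728  0.40649283  0.95112834]
0.2 ty -0.1 tz 0.3
0.36 ty 0.7 tz -2.2
0.52 ty 1.8 tz -4.6
0.68 ty 3.3 tz -6.8
0.84 ty 5.1 tz -8.7
1.0 ty 7.2 tz -10.3
1.16 ty 9.5 tz -11.6
1.32 ty 12.0 tz -12.4
1.48 ty 14.6 tz -12.9
1.64 ty 17.2 tz -12.9
1.8 ty 19.9 tz -12.5
```

The fingers shut on nothing, so I'll look.

```bash
python3 - <<'E'
from c import *
a=grab_frame('top')[200:310,370:490,::-1]; b=grab_frame('side')[200:320,220:340,::-1]
cv2.imwrite('pics/pinch2.png',np.hstack([cv2.resize(a,(400,400)),cv2.resize(b,(400,400))]))
print(proj('side',W(p,H(p[3],45))),proj('side',W(p,H(p[3],-45))),proj('side',W(p,H(p[3],0))), proj('side',env.get_obs()['ee_pos']))
E
```

```text
[262.04124798 248.93135139] [276.79956285 285.47810945] [269.11206583 266.44117359] [269.93048345 273.48749027]
```

View pics/pinch2.png

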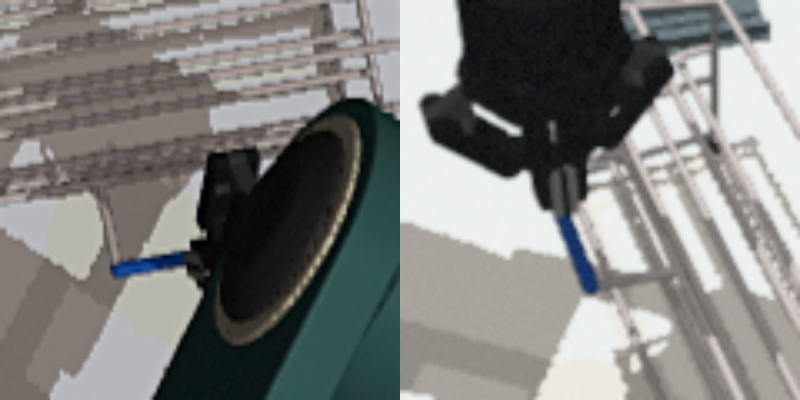

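step_arm(
  motion=[
    {"grip": 0.47,"tx": 0,"ty": 0,"tz": 0,"ax": 0,"ay": 0,"az": 0},
    {"grip": 0.47,"tx": 0,"ty": 0,"tz": 0,"ax": 0,"ay": 0,"az": 0},
    {"grip": 0.47,"tx": 0,"ty": 0,"tz": 0,"ax": 0,"ay": 0,"az": 0},
    {"grip": 0.47,"tx": 0,"ty": 0,"tz": 1.3,"ax": 0,"ay": 0,"az": 0},
    {"grip": 0.47,"tx": 0,"ty": 0,"tz": 1.3,"ax": 0,"ay": 0,"az": 0},
    {"grip": 0,"tx": 0,"ty": 0,"tz": 1.3,"ax": 0,"ay": 0,"az": 0},
    {"grip": 0,"tx": 0,"ty": 0,"tz": 1.3,"ax": 0,"ay": 0,"az": 0},
    {"grip": 0,"tx": 0,"ty": 0,"tz": 1.3,"ax": 0,"ay": 0,"az": 0},
    {"grip": 0,"tx": 0,"ty": 0,"tz": 1.3,"ax": 0,"ay": 0,"az": 0},
  ],
)

```text
time: 5.0
ee_pos: [429.7, -228.0, 164.0]
tool_rot: [[-0.14, 0.99, 0.0], [0.99, 0.14, -0.0], [-0.0, 0.0, -1.0]]
ft_force: [1.0, -0.8, 0.8]
width: 0.3
finger_force: 0.2
```

```bash
python3 - <<'E'
from c import *
for n in('top','side'):
    f=grab_frame(n); h=cv2.cvtColor(f,cv2.COLOR_RGB2HSV); m=cv2.inRange(h,(108,150,60),(130,255,255))
    x0,y0,x1,y1=(385,250,480,290) if n=='top' else (245,230,300,310)
    ys,xs=np.nonzero(m[y0:y1,x0:x1]); print(n,[(v+y0,xs[ys==v].min()+x0,xs[ys==v].max()+x0) for v in np.unique(ys)])
    c=f[215:305,380:480,::-1] if n=='top' else f[210:310,220:320,::-1]
    cv2.imwrite(f'pics/z_{n}.png',cv2.resize(c,(400,400),interpolation=cv2.INTER_NEAREST))
cv2.imwrite('pics/z.png',np.hstack([cv2.imread('pics/z_top.png'),cv2.imread('pics/z_side.png')]))
E
```

```text
top [(np.int64(270), np.int64(418), np.int64(422)), (np.int64(271), np.int64(412), np.int64(422)), (np.int64(272), np.int64(406), np.int64(422)), (np.int64(273), np.int64(404), np.int64(419)), (np.int64(274), np.int64(403), np.int64(415)), (np.int64(275), np.int64(404), np.int64(408))]
side [(np.int64(269), np.int64(271), np.int64(271)), (np.int64(270), np.int64(269), np.int64(272)), (np.int64(271), np.int64(270), np.int64(272)), (np.int64(272), np.int64(270), np.int64(272)), (np.int64(273), np.int64(270), np.int64(273)), (np.int64(274), np.int64(271), np.int64(273)), (np.int64(275), np.int64(271), np.int64(274)), (np.int64(276), np.int64(272), np.int64(274)), (np.int64(277), np.int64(272), np.int64(275)), (np.int64(278), np.int64(272), np.int64(275)), (np.int64(279), np.int64(272), np.int64(275)), (np.int64(280), np.int64(273), np.int64(276)), (np.int64(281), np.int64(274), np.int64(276)), (np.int64(282), np.int64(274), np.int64(277)), (np.int64(283), np.int64(274), np.int64(277)), (np.int64(284), np.int64(274), np.int64(277)), (np.int64(285), np.int64(275), np.int64(278)), (np.int64(286), np.int64(275), np.int64(278)), (np.int64(287), np.int64(276), np.int64(278))]
```

View pics/z.png

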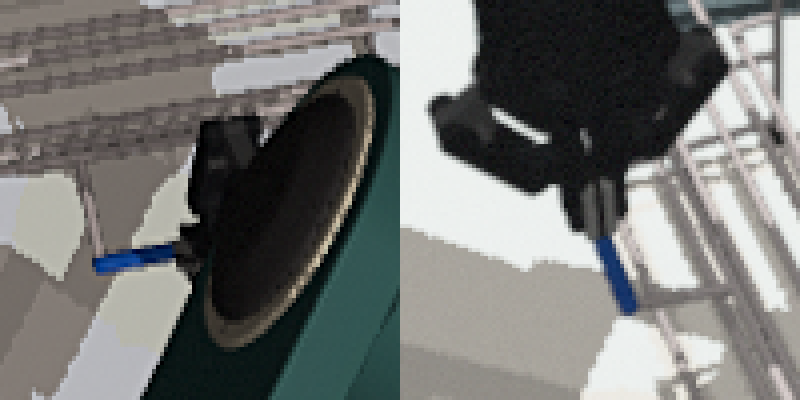

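```bash
python3 - <<'E'
from c import *
ex=Rf[:,1]
for z in (256.5,262,270,280,290): print(z,[proj(n,np.array([430.9,-225.6,z])+s*ex).round(1).tolist() for n in('side','top') for s in(-20,20)])
print(env.get_obs()['ee_pos'],proj('side',env.get_obs()['ee_pos']), at('side',269.5,269.5,164), at('side',270,269.5,188))
E
```

```text
256.5 [[255.8, 246.2], [278.4, 239.7], [437.3, 282.9], [433.4, 261.5]]
262 [[255.5, 244.0], [278.2, 237.5], [438.3, 283.2], [434.4, 261.6]]
270 [[255.0, 240.7], [277.9, 234.3], [439.8, 283.7], [435.8, 261.9]]
280 [[254.5, 236.6], [277.6, 230.2], [441.7, 284.3], [437.6, 262.2]]
290 [[253.9, 232.4], [277.2, 226.0], [443.6, 285.0], [439.5, 262.5]]
[ 429.68599666 -227.96734434  163.9322763 ] [270.44028385 277.92872674] [ 431.15493761 -208.09506108  164.        ] [ 430.58585014 -227.82947081  188.        ]
```

step_arm(
  motion=[
    {"grip": 0.47,"tx": 0,"ty": 0,"tz": 0,"ax": 0,"ay": 0,"az": 0},
    {"grip": 0.47,"tx": 0,"ty": 0,"tz": 0,"ax": 0,"ay": 0,"az": 0},
    {"grip": 0.47,"tx": 0,"ty": 0,"tz": 0,"ax": 0,"ay": 0,"az": 0},
    {"grip": 0.47,"tx": 0,"ty": 0,"tz": 2,"ax": 0,"ay": 0,"az": 0},
    {"grip": 0.47,"tx": 0,"ty": 0,"tz": 2,"ax": 0,"ay": 0,"az": 0},
    {"grip": 0,"tx": 0,"ty": 0,"tz": 2,"ax": 0,"ay": 0,"az": 0},
    {"grip": 0,"tx": 0,"ty": 0,"tz": 2,"ax": 0,"ay": 0,"az": 0},
    {"grip": 0,"tx": 0,"ty": 0,"tz": 2,"ax": 0,"ay": 0,"az": 0},
    {"grip": 0,"tx": 0,"ty": 0,"tz": 2,"ax": 0,"ay": 0,"az": 0},
  ],
)

```text
time: 6.22
ee_pos: [430.0, -227.9, 144.1]
tool_rot: [[-0.14, 0.99, 0.001], [0.99, 0.14, -0.0], [-0.0, 0.001, -1.0]]
ft_force: [6.2, 0.9, -0.6]
width: 7.8
finger_force: 29.5
```

```bash
python3 - <<'E'
from c import *
for n in('top','side'):
    f=grab_frame(n); h=cv2.cvtColor(f,cv2.COLOR_RGB2HSV); m=cv2.inRange(h,(108,150,60),(130,255,255))
    x0,y0,x1,y1=(385,250,480,290) if n=='top' else (245,230,300,310)
    ys,xs=np.nonzero(m[y0:y1,x0:x1]); print(n,[(int(v+y0),int(xs[ys==v].min()+x0),int(xs[ys==v].max()+x0)) for v in np.unique(ys)])
    c=f[215:305,380:480,::-1] if n=='top' else f[210:310,220:320,::-1]
    cv2.imwrite(f'pics/z_{n}.png',cv2.resize(c,(400,400),interpolation=cv2.INTER_NEAREST))
cv2.imwrite('pics/z2.png',np.hstack([cv2.imread('pics/z_top.png'),cv2.imread('pics/z_side.png')]))
print(env.get_obs()['ft_force'],env.get_obs()['joint_positions'].tolist(),env.get_obs()['ee_pos'].tolist())
E
```

```text
top [(270, 418, 422), (271, 415, 426), (272, 406, 426), (273, 404, 423), (274, 403, 413), (275, 404, 409)]
side [(256, 266, 266), (257, 266, 266), (258, 266, 267), (259, 266, 267), (260, 267, 267), (261, 267, 269), (262, 267, 269), (263, 268, 269), (264, 268, 270), (265, 268, 270), (266, 269, 271), (267, 269, 271), (268, 269, 272), (269, 269, 272), (270, 269, 272), (271, 269, 273), (272, 269, 273), (273, 269, 273), (274, 270, 274), (275, 271, 274), (276, 271, 274), (277, 272, 274), (278, 272, 275), (279, 272, 275), (280, 273, 276), (281, 273, 276), (282, 274, 277), (283, 274, 277), (284, 274, 276), (285, 275, 278), (286, 275, 278), (287, 276, 278)]
[ 5.37124421  0.52814735 -0.30994526] [-30.942386834080686, -16.492577010480904, 108.96352722190156, 0.019434913754326006, 87.47087841463274, -38.970284576264795] [430.037681214909, -227.94443901058733, 144.11931450896316]
```

View pics/z2.png

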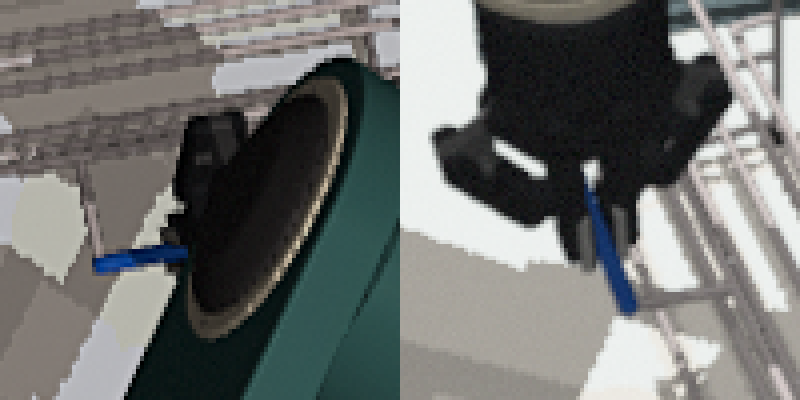

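The bar is now visibly between the pads, and the real tips sit about 20 mm behind the reported TCP. I'll swing the first part of the arc and watch the forces.

step_arm(
  motion=[
    {"grip": 0,"tx": 0,"ty": 0.3,"tz": -1.2,"ax": 0,"ay": 0,"az": 0},
    {"grip": 0,"tx": 0,"ty": 0.7,"tz": -2.2,"ax": 0,"ay": 0,"az": 0},
    {"grip": 0,"tx": 0,"ty": 1.2,"tz": -3.4,"ax": 0,"ay": 0,"az": 0},
    {"grip": 0,"tx": 0,"ty": 1.8,"tz": -4.6,"ax": 0,"ay": 0,"az": 0},
    {"grip": 0,"tx": 0,"ty": 1.8,"tz": -4.6,"ax": 0,"ay": 0,"az": 0},
  ],
  newtons=20,
)

```text
time: 6.95
ee_pos: [447.8, -225.4, 191.0]
tool_rot: [[-0.14, 0.99, 0.0], [0.99, 0.14, -0.0], [-0.001, 0.0, -1.0]]
ft_force: [-6.5, -0.1, 3.1]
width: 7.6
finger_force: 29.4
```

```bash
cat > blue.py <<'E'
from c import *
def blue():
    r={}
    for n in('top','side'):
        f=grab_frame(n); h=cv2.cvtColor(f,cv2.COLOR_RGB2HSV); m=cv2.inRange(h,(108,150,60),(130,255,255))
        x0,y0,x1,y1=(385,190,490,290) if n=='top' else (225,150,345,310)
        M=np.zeros_like(m); M[y0:y1,x0:x1]=m[y0:y1,x0:x1]
        k,l,s,c=cv2.connectedComponentsWithStats(M); 
        ys,xs=np.nonzero(M); print(n,'left',xs.min(),ys[xs==xs.min()].mean(),'right',xs.max(),ys[xs==xs.max()].mean(),'bot',ys.max(),xs[ys==ys.max()].mean(),'n',len(xs))
if __name__=='__main__':
    blue(); o=env.get_obs(); print(o['ee_pos'],o['ft_force'],o['width'])
E
python3 blue.py
```

```text
top left 407 267.0 right 432 264.0 bot 268 410.0 n 86
side left 225 166.5 right 287 266.0 bot 267 285.0 n 112
[ 447.32854796 -225.45813252  190.23976462] [-5.39692729 -0.27290215  3.09487929] 7.782834747618978
```

step_arm(
  motion=[
    {"grip": 0,"tx": 0,"ty": 0.4,"tz": -1.1,"ax": 0,"ay": 0,"az": 0},
    {"grip": 0,"tx": 0,"ty": 1.2,"tz": -2.2,"ax": 0,"ay": 0,"az": 0},
    {"grip": 0,"tx": 0,"ty": 2.1,"tz": -3.2,"ax": 0,"ay": 0,"az": 0},
    {"grip": 0,"tx": 0,"ty": 3.0,"tz": -4.1,"ax": 0,"ay": 0,"az": 0},
    {"grip": 0,"tx": 0,"ty": 4.0,"tz": -5.0,"ax": 0,"ay": 0,"az": 0},
    {"grip": 0,"tx": 0,"ty": 5.1,"tz": -5.7,"ax": 0,"ay": 0,"az": 0},
    {"grip": 0,"tx": 0,"ty": 5.1,"tz": -5.7,"ax": 0,"ay": 0,"az": 0},
  ],
)

```text
time: 7.92
ee_pos: [498.7, -218.2, 248.2]
tool_rot: [[-0.14, 0.99, 0.001], [0.99, 0.14, -0.001], [-0.001, 0.001, -1.0]]
ft_force: [-4.1, 0.4, 6.5]
width: 7.3
finger_force: 28.4
```

```bash
python3 blue.py
```

```text
top left 410 240.0 right 436 235.5 bot 241 415.4 n 89
side left 225 161.16666666666666 right 316 235.0 bot 236 314.0 n 189
[ 498.20308587 -218.31308627  247.92436107] [-4.12625981  0.34148999  5.56180145] 7.720579028707026
```

step_arm(
  motion=[
    {"grip": 0,"tx": 0,"ty": 1.2,"tz": -1.0,"ax": 0,"ay": 0,"az": 0},
    {"grip": 0,"tx": 0,"ty": 2.3,"tz": -1.7,"ax": 0,"ay": 0,"az": 0},
    {"grip": 0,"tx": 0,"ty": 3.5,"tz": -2.1,"ax": 0,"ay": 0,"az": 0},
    {"grip": 0,"tx": 0,"ty": 4.8,"tz": -2.5,"ax": 0,"ay": 0,"az": 0},
    {"grip": 0,"tx": 0,"ty": 6.1,"tz": -2.8,"ax": 0,"ay": 0,"az": 0},
    {"grip": 0,"tx": 0,"ty": 7.4,"tz": -2.9,"ax": 0,"ay": 0,"az": 0},
    {"grip": 0,"tx": 0,"ty": 8.7,"tz": -2.9,"ax": 0,"ay": 0,"az": 0},
    {"grip": 0,"tx": 0,"ty": 8.7,"tz": -2.9,"ax": 0,"ay": 0,"az": 0},
  ],
)

```text
time: 9.02
ee_pos: [585.7, -205.9, 277.2]
tool_rot: [[-0.14, 0.99, 0.003], [0.99, 0.14, -0.001], [-0.001, 0.003, -1.0]]
ft_force: [1.5, 1.1, 5.7]
width: 7.8
finger_force: 27.7
```

```bash
python3 blue.py
```

```text
top left 406 190.5 right 419 190.0 bot 191 408.5 n 17
side left 225 161.16666666666666 right 243 154.5 bot 177 231.0 n 91
[ 585.29407838 -205.99451705  277.18133995] [0.19786014 1.39287504 4.94864121] 7.4864791365390975
```

step_arm(
  motion=[
    {"grip": 0,"tx": 0,"ty": 1.2,"tz": 0,"ax": 0,"ay": 0,"az": 0},
    {"grip": 0,"tx": 0,"ty": 2.4,"tz": 0.1,"ax": 0,"ay": 0,"az": 0},
    {"grip": 0,"tx": 0,"ty": 3.5,"tz": 0.3,"ax": 0,"ay": 0,"az": 0},
    {"grip": 0,"tx": 0,"ty": 3.5,"tz": 0.3,"ax": 0,"ay": 0,"az": 0},
    {"grip": 0.47,"tx": 0,"ty": 3.5,"tz": 0.3,"ax": 0,"ay": 0,"az": 0},
    {"grip": 0.47,"tx": 0,"ty": 3.5,"tz": 0.3,"ax": 0,"ay": 0,"az": 0},
    {"grip": 0.47,"tx": 0,"ty": 3.5,"tz": 0.3,"ax": 0,"ay": 0,"az": 0},
    {"grip": 0.47,"tx": 0,"ty": 3.5,"tz": -4,"ax": 0,"ay": 0,"az": 0},
    {"grip": 0.47,"tx": 0,"ty": 3.5,"tz": -8,"ax": 0,"ay": 0,"az": 0},
    {"grip": 0.47,"tx": 0,"ty": 3.5,"tz": -10,"ax": 0,"ay": 0,"az": 0},
  ],
)

```text
time: 10.38
ee_pos: [618.9, -201.4, 378.4]
tool_rot: [[-0.139, 0.99, 0.002], [0.99, 0.139, -0.001], [-0.001, 0.002, -1.0]]
ft_force: [1.0, -0.4, -0.5]
width: 40.3
finger_force: 0.0
```

```bash
python3 - <<'E'
from c import *
plan([430,30,350],R(0,0)); plan([430,30,60],R(0,0))
E
```

```text
t cm [ 25.55 -15.49   2.77] a [ 1.000e-03  3.000e-03 -1.431e+00] deg 82.0 | now [ 618.9 -201.4  378.4] j [-20.   4.  68.  -0. 107. -28.] f [ 1.  -0.4 -0.5] w 40.3 T 10.375
t cm [ 25.58 -15.55  31.77] a [ 1.000e-03  3.000e-03 -1.431e+00] deg 82.0 | now [ 618.9 -201.4  378.4] j [-20.   4.  68.  -0. 107. -28.] f [ 1.  -0.4 -0.5] w 40.3 T 10.375
```

step_arm(
  motion=[
    {"grip": 0,"tx": 25.5,"ty": -15.5,"tz": 2.8,"ax": 0,"ay": 0,"az": -1.43},
    {"grip": 0,"tx": 25.5,"ty": -15.5,"tz": 2.8,"ax": 0,"ay": 0,"az": -1.43},
    {"grip": 0,"tx": 25.5,"ty": -15.5,"tz": 2.8,"ax": 0,"ay": 0,"az": -1.43},
    {"grip": 0,"tx": 25.5,"ty": -15.5,"tz": 2.8,"ax": 0,"ay": 0,"az": -1.43},
    {"grip": 0,"tx": 25.5,"ty": -15.5,"tz": 2.8,"ax": 0,"ay": 0,"az": -1.43},
    {"grip": 0,"tx": 25.5,"ty": -15.5,"tz": 8,"ax": 0,"ay": 0,"az": -1.43},
    {"grip": 0,"tx": 25.5,"ty": -15.5,"tz": 14,"ax": 0,"ay": 0,"az": -1.43},
    {"grip": 0,"tx": 25.5,"ty": -15.5,"tz": 20,"ax": 0,"ay": 0,"az": -1.43},
    {"grip": 0,"tx": 25.5,"ty": -15.5,"tz": 26,"ax": 0,"ay": 0,"az": -1.43},
    {"grip": 0,"tx": 25.5,"ty": -15.5,"tz": 31.8,"ax": 0,"ay": 0,"az": -1.43},
  ],
)

```text
time: 11.62
ee_pos: [429.4, 29.6, 56.0]
tool_rot: [[-1.0, 0.001, 0.001], [0.001, 1.0, -0.0], [-0.001, -0.0, -1.0]]
ft_force: [1.5, 0.1, 0.2]
width: 0.4
finger_force: 0.0
```

```bash
python3 - <<'E'
from c import *
plan([430,30,10],R(0,0))
u,v=proj('side',env.get_obs()['ee_pos']); u0,v0=int(u)-50,int(v)-60; print('side',u,v)
a=grab_frame('side')[v0:v0+100,u0:u0+100,::-1]
ut,vt=proj('top',env.get_obs()['ee_pos']);print('top',ut,vt); x0,y0=int(ut)-50,int(vt)-50
b=grab_frame('top')[y0:y0+100,x0:x0+100,::-1]
print(u0,v0,x0,y0)
a=cv2.resize(a,(400,400)); cv2.drawMarker(a,(int((u-u0)*4),int((v-v0)*4)),(0,0,255),0,12)
b=cv2.resize(b,(400,400)); cv2.drawMarker(b,(int((ut-x0)*4),int((vt-y0)*4)),(0,0,255),0,12)
cv2.imwrite('pics/tip.png',np.hstack([b,a]))
E
```

```text
t cm [-0.05  0.04  4.6 ] a [-0.     0.001 -0.001] deg 0.0 | now [429.4  29.6  56. ] j [  1. -22. 121.  -0.  80. -89.] f [1.5 0.1 0.2] w 0.4 T 11.625
side 256.45782808521443 223.57014892481237
top 300.6532856318073 268.8527330223892
206 163 250 218
```

View pics/tip.png

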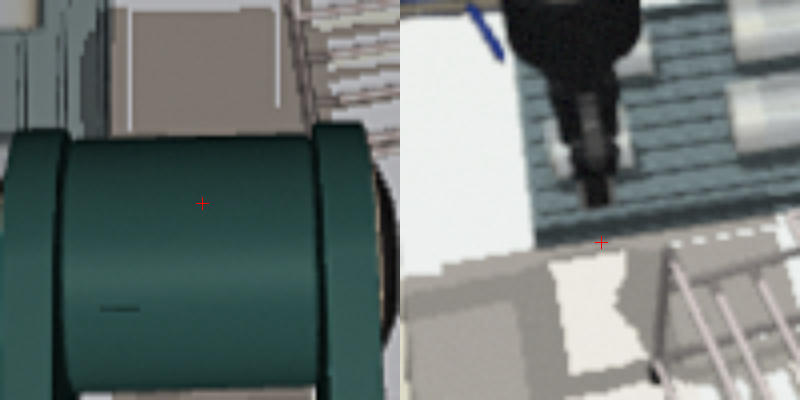

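The rendered tip sits about 9 px above where the TCP projects, so I'll touch the bench to calibrate.

step_arm(
  motion=[
    {"grip": 0,"tx": 0,"ty": 0,"tz": 3,"ax": 0,"ay": 0,"az": 0},
    {"grip": 0,"tx": 0,"ty": 0,"tz": 5,"ax": 0,"ay": 0,"az": 0},
    {"grip": 0,"tx": 0,"ty": 0,"tz": 5.4,"ax": 0,"ay": 0,"az": 0},
    {"grip": 0,"tx": 0,"ty": 0,"tz": 5.7,"ax": 0,"ay": 0,"az": 0},
    {"grip": 0,"tx": 0,"ty": 0,"tz": 5.7,"ax": 0,"ay": 0,"az": 0},
  ],
)

```text
time: 12.35
ee_pos: [430.3, 29.6, 2.0]
tool_rot: [[-1.0, 0.001, 0.001], [0.001, 1.0, -0.0], [-0.001, -0.0, -1.0]]
ft_force: [0.4, 0.3, -0.1]
width: -0.3
finger_force: 0.0
```

step_arm(
  motion=[
    {"grip": 0,"tx": 0,"ty": 0,"tz": 0.4,"ax": 0,"ay": 0,"az": 0},
    {"grip": 0,"tx": 0,"ty": 0,"tz": 0.8,"ax": 0,"ay": 0,"az": 0},
    {"grip": 0,"tx": 0,"ty": 0,"tz": 0.8,"ax": 0,"ay": 0,"az": 0},
  ],
)

```text
time: 12.72
ee_pos: [429.5, 29.6, -7.6]
tool_rot: [[-1.0, 0.001, -0.001], [0.001, 1.0, -0.0], [0.001, -0.0, -1.0]]
ft_force: [-0.2, 0.8, 0.3]
width: -0.2
finger_force: 0.0
```

Reported z is −7.6 with no contact, so the tip offset is real. I'll keep probing.

step_arm(
  motion=[
    {"grip": 0,"tx": 0,"ty": 0,"tz": 0.3,"ax": 0,"ay": 0,"az": 0},
    {"grip": 0,"tx": 0,"ty": 0,"tz": 0.6,"ax": 0,"ay": 0,"az": 0},
    {"grip": 0,"tx": 0,"ty": 0,"tz": 0.9,"ax": 0,"ay": 0,"az": 0},
    {"grip": 0,"tx": 0,"ty": 0,"tz": 0.9,"ax": 0,"ay": 0,"az": 0},
  ],
)

```text
time: 13.22
ee_pos: [429.5, 29.6, -16.5]
tool_rot: [[-1.0, 0.001, -0.001], [0.001, 1.0, 0.0], [0.001, 0.0, -1.0]]
ft_force: [0.1, 0.4, 0.4]
width: -0.2
finger_force: 0.0
```

step_arm(
  motion=[
    {"grip": 0,"tx": 0,"ty": 0,"tz": 0.2,"ax": 0,"ay": 0,"az": 0},
    {"grip": 0,"tx": 0,"ty": 0,"tz": 0.4,"ax": 0,"ay": 0,"az": 0},
    {"grip": 0,"tx": 0,"ty": 0,"tz": 0.4,"ax": 0,"ay": 0,"az": 0},
  ],
)

```text
time: 13.6
ee_pos: [429.6, 29.6, -20.4]
tool_rot: [[-1.0, 0.001, -0.0], [0.001, 1.0, -0.0], [0.0, -0.0, -1.0]]
ft_force: [-0.2, 0.1, -0.3]
width: -0.2
finger_force: 0.0
```

step_arm(
  motion=[
    {"grip": 0,"tx": 0,"ty": 0,"tz": 0.2,"ax": 0,"ay": 0,"az": 0},
    {"grip": 0,"tx": 0,"ty": 0,"tz": 0.4,"ax": 0,"ay": 0,"az": 0},
    {"grip": 0,"tx": 0,"ty": 0,"tz": 0.4,"ax": 0,"ay": 0,"az": 0},
  ],
)

```text
time: 13.98
ee_pos: [429.6, 29.6, -24.4]
tool_rot: [[-1.0, 0.001, -0.0], [0.001, 1.0, -0.0], [0.0, -0.0, -1.0]]
ft_force: [-0.0, -0.0, 0.4]
width: -0.2
finger_force: 0.0
```

step_arm(
  motion=[
    {"grip": 0,"tx": 0,"ty": 0,"tz": 0.2,"ax": 0,"ay": 0,"az": 0},
    {"grip": 0,"tx": 0,"ty": 0,"tz": 0.4,"ax": 0,"ay": 0,"az": 0},
    {"grip": 0,"tx": 0,"ty": 0,"tz": 0.4,"ax": 0,"ay": 0,"az": 0},
  ],
)

```text
time: 14.35
ee_pos: [429.6, 29.6, -28.4]
tool_rot: [[-1.0, 0.001, -0.0], [0.001, 1.0, -0.0], [0.0, -0.0, -1.0]]
ft_force: [-0.2, 0.3, 0.5]
width: -0.2
finger_force: 0.0
```

step_arm(
  motion=[
    {"grip": 0,"tx": 0,"ty": 0,"tz": 0.2,"ax": 0,"ay": 0,"az": 0},
    {"grip": 0,"tx": 0,"ty": 0,"tz": 0.3,"ax": 0,"ay": 0,"az": 0},
    {"grip": 0,"tx": 0,"ty": 0,"tz": 0.3,"ax": 0,"ay": 0,"az": 0},
  ],
)

```text
time: 14.72
ee_pos: [429.7, 29.6, -31.3]
tool_rot: [[-1.0, 0.001, -0.0], [0.001, 1.0, -0.0], [0.0, -0.0, -1.0]]
ft_force: [-0.0, 0.5, 1.0]
width: -0.4
finger_force: 0.0
```

```bash
python3 - <<'E'
from c import *
o=env.get_obs(); print(o['ft_force'],o['joint_positions'].tolist(),o['ee_pos'])
P=o['ee_pos']
for h in(0,10,20,30,40): print(h,proj('side',P+[0,0,h]))
f=grab_frame('side'); g=cv2.cvtColor(f,cv2.COLOR_RGB2GRAY); u,v=proj('side',P).astype(int)
for r in range(v-22,v+8): print(r,g[r,u-8:u+12:1].tolist())
E
```

```text
[-0.04651891  0.50847913  1.02447127] [0.5459577785772501, -16.07041214518741, 125.63476904669706, -0.0002884544670584989, 70.44455823838567, -89.40486337802625] [429.66283378  29.59388841 -31.28153944]
0 [259.61455532 247.273763  ]
10 [259.28093084 244.6870105 ]
20 [258.94316323 242.06813438]
30 [258.60117485 239.41653251]
40 [258.25488608 236.73158763]
225 [26, 16, 13, 27, 42, 66, 70, 66, 65, 57, 49, 60, 120, 141, 143, 143, 191, 205, 208, 168]
226 [89, 50, 45, 54, 54, 67, 67, 70, 73, 61, 49, 35, 103, 137, 143, 144, 141, 143, 143, 141]
227 [189, 116, 55, 57, 44, 59, 64, 66, 71, 51, 35, 33, 55, 122, 145, 139, 142, 142, 143, 144]
228 [219, 131, 37, 36, 34, 55, 64, 66, 65, 60, 40, 37, 35, 108, 139, 145, 144, 142, 142, 141]
229 [195, 110, 45, 32, 39, 57, 71, 66, 66, 60, 32, 23, 41, 107, 138, 145, 142, 144, 143, 142]
230 [223, 159, 72, 30, 28, 44, 56, 58, 54, 50, 31, 28, 37, 119, 140, 141, 142, 143, 141, 135]
231 [235, 181, 84, 27, 24, 35, 47, 45, 46, 38, 25, 24, 33, 122, 140, 141, 143, 142, 145, 130]
232 [235, 184, 88, 22, 13, 22, 36, 39, 25, 21, 19, 9, 68, 126, 140, 142, 141, 141, 144,
[... 1546 characters left out ...]
4, 234, 233, 233, 214, 161, 142, 144, 143, 140, 141, 147, 143, 142, 123, 97]
249 [234, 233, 234, 233, 234, 233, 233, 234, 233, 187, 145, 142, 143, 142, 140, 145, 143, 144, 119, 97]
250 [233, 234, 234, 235, 235, 234, 233, 233, 234, 214, 162, 143, 142, 139, 144, 142, 143, 143, 113, 88]
251 [234, 233, 234, 233, 232, 234, 232, 233, 234, 233, 185, 142, 142, 144, 143, 140, 139, 135, 108, 89]
252 [235, 233, 233, 234, 235, 233, 234, 234, 234, 233, 187, 145, 141, 143, 141, 144, 144, 131, 103, 90]
253 [234, 234, 233, 233, 232, 233, 235, 234, 233, 233, 211, 165, 144, 139, 144, 142, 142, 123, 101, 101]
254 [232, 233, 233, 233, 234, 234, 220, 208, 207, 208, 206, 169, 143, 141, 141, 142, 134, 97, 89, 138]
```

Contact is at about −31, so the true tips lie 30 mm behind the reported TCP. From here I'll use 49 mm from reported TCP to grasp point. Next: plan the pre-grasp for the near-right small beaker, tilted 45°.

```bash
sed -i 's/19\*Rt/49*Rt/' plan.py; python3 - <<'E'
from c import *
print(W(p,[0,-138,80]),W(p,[0,-46,80]),W(p,[0,46,80]),W(p,[0,138,80]))
plan([430,156,200],R(-1,45),True)
E
```

```text
[ 543.7918836  -350.37455295   80.        ] [ 531.16041888 -259.24581929   80.        ] [ 518.52895417 -168.11708562   80.        ] [505.89748945 -76.98835196  80.        ]
t cm [ -3.48  12.58 -19.66] a [ 0.007 -0.785  0.016] deg 45.0 | now [429.7  29.6 -31.2] j [  1. -16. 126.   0.  70. -89.] f [-1.  -0.3  0.6] w 0.0 T 14.775
```

step_arm(
  motion=[
    {"grip": 0,"tx": 0,"ty": 0,"tz": -6,"ax": 0,"ay": 0,"az": 0},
    {"grip": 1,"tx": 0,"ty": 3,"tz": -12,"ax": 0,"ay": 0,"az": 0},
    {"grip": 1,"tx": -3.5,"ty": 12.6,"tz": -19.7,"ax": 0.007,"ay": -0.785,"az": 0.016},
    {"grip": 1,"tx": -3.5,"ty": 12.6,"tz": -19.7,"ax": 0.007,"ay": -0.785,"az": 0.016},
    {"grip": 1,"tx": -3.5,"ty": 12.6,"tz": -19.7,"ax": 0.007,"ay": -0.785,"az": 0.016},
    {"grip": 1,"tx": -3.5,"ty": 12.6,"tz": -19.7,"ax": 0.007,"ay": -0.785,"az": 0.016},
    {"grip": 1,"tx": -3.5,"ty": 12.6,"tz": -19.7,"ax": 0.007,"ay": -0.785,"az": 0.016},
    {"grip": 1,"tx": -3.5,"ty": 12.6,"tz": -19.7,"ax": 0.007,"ay": -0.785,"az": 0.016},
    {"grip": 1,"tx": -3.5,"ty": 12.6,"tz": -19.7,"ax": 0.007,"ay": -0.785,"az": 0.016},
  ],
)

```text
time: 15.9
ee_pos: [466.5, 156.5, 166.8]
tool_rot: [[-0.707, 0.019, 0.707], [0.013, 1.0, -0.013], [-0.707, -0.0, -0.708]]
ft_force: [0.3, -0.7, 0.9]
width: 85.6
finger_force: 0.0
```

```bash
python3 - <<'E'
from c import *
plan([430,156,200],R(-1,45),True); plan([430,156,100],R(-1,45),True);plan([430,156,34],R(-1,45),True)
print(env.get_obs()['joint_positions'].tolist())
o=env.get_obs(); z=o['tool_rot'][:,2]; y=o['tool_rot'][:,1]
for s in(-42,42): print('side pred tip (49-? back)',[proj('side',o['ee_pos']-k*z+s*y).round(1).tolist() for k in(0,13,43)])
x0,y0=190,100
f=grab_frame('side')[60:260,190:340,::-1]; cv2.imwrite('pics/pre.png',cv2.resize(f,None,fx=3,fy=3))
E
```

```text
t cm [ 0.23 -0.11 -0.03] a [-0.001 -0.001 -0.001] deg 0.0 | now [466.5 156.5 166.8] j [ 29. -48. 135. -26.  55. -52.] f [ 0.3 -0.7  0.9] w 85.6 T 15.9
t cm [ 7.3  -0.11  7.05] a [-0.001 -0.001 -0.001] deg 0.0 | now [466.5 156.5 166.8] j [ 29. -48. 135. -26.  55. -52.] f [ 0.3 -0.7  0.9] w 85.6 T 15.9
t cm [11.96 -0.11 11.72] a [-0.001 -0.001 -0.001] deg 0.0 | now [466.5 156.5 166.8] j [ 29. -48. 135. -26.  55. -52.] f [ 0.3 -0.7  0.9] w 85.6 T 15.9
[29.147061815084058, -47.527901504702555, 134.67413486095376, -25.762052393016134, 54.92991685253549, -52.108521114955046]
side pred tip (49-? back) [[262.3, 165.4], [258.2, 162.9], [248.6, 156.9]]
side pred tip (49-? back) [[258.1, 146.4], [254.3, 143.9], [245.1, 138.0]]
```

View pics/pre.png

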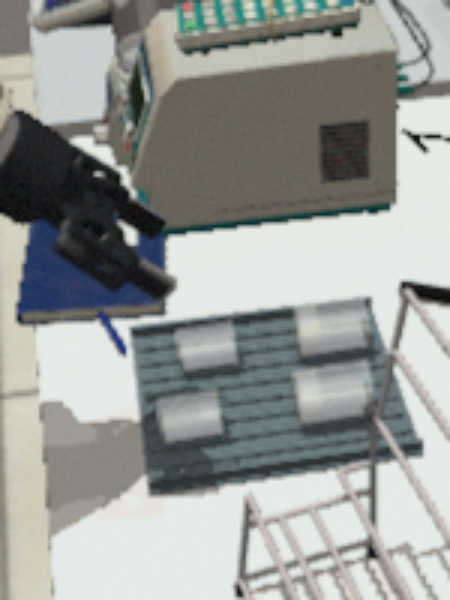

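Fingertips at full-image px (248,154) and (244,135) match the 30 mm-offset model. I'll descend partway and check the joints.

step_arm(
  motion=[
    {"grip": 1,"tx": 3,"ty": -0.1,"tz": 3,"ax": 0,"ay": 0,"az": 0},
    {"grip": 1,"tx": 6,"ty": -0.1,"tz": 5.8,"ax": 0,"ay": 0,"az": 0},
    {"grip": 1,"tx": 7.3,"ty": -0.1,"tz": 7,"ax": 0,"ay": 0,"az": 0},
    {"grip": 1,"tx": 7.3,"ty": -0.1,"tz": 7,"ax": 0,"ay": 0,"az": 0},
  ],
)

```text
time: 16.45
ee_pos: [464.1, 155.2, 64.5]
tool_rot: [[-0.708, 0.019, 0.706], [0.012, 1.0, -0.014], [-0.706, -0.001, -0.708]]
ft_force: [1.0, -0.2, 0.2]
width: 85.1
finger_force: 0.0
```

```bash
python3 - <<'E'
from c import *
plan([430,156,34],R(-1,45),True)
x=grab_frame('top'); print('ok')
E
```

```text
t cm [4.56 0.03 4.65] a [-0.002 -0.002  0.   ] deg 0.0 | now [464.1 155.2  64.5] j [ 29. -44. 143. -30.  45. -45.] f [ 1.  -0.2  0.2] w 85.1 T 16.45
ok
```

j3 is at its limit, so a near beaker needs a steeper tool. I'll fit the arm lengths from the logged poses and check reach.

```bash
cat > kin.py <<'E'
import numpy as np
from scipy.optimize import least_squares
from scipy.spatial.transform import Rotation as Ro
D=[([75.1848,6.6549,82.6099,0,90.7571,-2.1643],[147.80,658.54,194.57]),
([28.9864,-18.9229,93.7897,.0134,105.1411,21.0134],[399.53,250.577,329.617]),
([-30.6487,-17.6869,99.556,.0194,98.1725,-38.7395],[430.887,-225.553,256.521]),
([-30.9424,-16.4926,108.9635,.0194,87.4709,-38.9703],[430.038,-227.944,144.119]),
([.54596,-16.0704,125.63477,0,70.44456,-89.40486],[429.663,29.594,-31.28]),
([29.147062,-47.527902,134.674135,-25.762052,54.929917,-52.108521],[466.5,156.5,166.8])]
lo=np.array([-162.19,-47.58,4.15,-65.23,.69,-170.13]);hi=np.array([162.19,125.68,143.07,245.23,171.88,170.13])
def fk(j,k,s4=1):
    a1,d1,a2,a3,d4,L=k; r=np.radians(j); z=np.array([0,0,1.])
    A=Ro.from_euler('z',r[0]); B=A*Ro.from_euler('y',r[1]); C=B*Ro.from_euler('y',r[2]); E=C*Ro.from_euler('z',s4*r[3])*Ro.from_euler('y',r[4])
    w=A.apply([a1,0,d1])+B.apply([0,0,a2])+C.apply([a3,0,d4]); return w+E.apply(L*z), E.apply(z)
fits=[least_squares(lambda k:np.ravel([fk(j,k,s)[0]-x for j,x in D]),[150,500,450,0,450,250]) for s in(1,-1)]
s4=1 if fits[0].cost<fits[1].cost else -1; K=min(fits,key=lambda f:f.cost)
def ik(P,zdir,seed):  # reported TCP P, tool axis
    f=lambda q:np.r_[fk(q,K.x,s4)[0]-P,200*(fk(q,K.x,s4)[1]-zdir)]
    s=least_squares(f,seed,bounds=(lo[:5],hi[:5])); return s.x,np.sqrt(2*s.cost)
if __name__=='__main__':
    print(K.x.round(1),K.cost,s4)
    for nm,g in(('S2',[430,156,34]),('S1',[458,256,34]),('L2',[562,152,37]),('L1',[582,254,37])):
        for t in(45,35,30,25,20,15):
            z=np.array([np.sin(np.radians(t)),0,-np.cos(np.radians(t))]); q,e=ik(np.array(g)+49*z,z,[25,-30,130,-20,60]); print(nm,t,q.round(),e.round(2))
    for nm,g in(('p1',[544,-350,115]),('p4',[506,-77,120])):
        for t in(45,55,60,65,70):
            z=np.array([np.sin(np.radians(t)),0,-np.cos(np.radians(t))]); q,e=ik(np.array(g)+49*z,z,[-25,-10,110,10,45]); print(nm,t,q.round(),e.round(2))
E
python3 kin.py
```

```text
[ -6.3 127.8 431.6  80.6 621.8 289.8] 1786.334722801913 1
S2 45 [ 31. -35. 143. -37.  39.] 6.6
S2 35 [ 28. -33. 140. -23.  44.] 0.0
S2 30 [ 27. -30. 137. -18.  47.] 0.0
S2 25 [ 25. -28. 135. -13.  51.] 0.0
S2 20 [ 24. -25. 132. -10.  55.] 0.0
S2 15 [ 23. -22. 130.  -7.  59.] 0.0
S1 45 [ 42. -19. 134. -48.  39.] 0.0
S1 35 [ 39. -18. 130. -31.  44.] 0.0
S1 30 [ 37. -16. 127. -24.  47.] 0.0
S1 25 [ 36. -15. 125. -19.  50.] 0.0
S1 20 [ 34. -13. 123. -14.  54.] 0.0
S1 15 [ 33. -11. 120. -10.  58.] 0.0
L2 45 [ 21. -13. 129. -36.  26.] 0.0
L2 35 [ 20. -11. 124. -20.  35.] 0.0
L2 30 [ 19. -10. 122. -15.  40.] 0.0
L2 25 [ 18.  -8. 119. -11.  45.] 0.0
L2 20 [ 18.  -6. 116.  -8.  51.] 0.0
L2 15 [ 17.  -4. 114.  -5.  56.] 0.0
L1 45 [ 32.  -4. 121. -46.  31.] 0.0
L1 35 [ 30.  -2. 116. -27.  38.] 0.0
L1 30 [ 29.  -1. 114. -21.  42.] 0.0
L1 25 [ 28.   0. 111. -16.  47.] 0.0
L1 20 [ 27.   2. 109. -11.  52.] 0.0
L1 15 [ 26.   4. 106.  -8.  57.] 0.0
p1 45 [-43.  -6. 115.  43.  45.] 0.0
p1 55 [-45.  -7. 118.  61.  42.] 0.0
p1 60 [-46.  -6. 120.  71.  42.] 0.0
p1 65 [-47.  -6. 121.  80.  42.] 0.0
p1 70 [-48.  -5. 122.  89.  44.] 0.0
p4 45 [-13. -35. 135.  15.  36.] 0.0
p4 55 [-14. -38. 140.  27.  26.] 0.0
p4 60 [-15. -39. 143.  37.  21.] 0.0
p4 65 [-15. -38. 143.  49.  19.] 7.74
p4 70 [-16. -37. 143.  66.  18.] 17.43
```

```bash
python3 - <<'E'
from c import *
plan([434,156,95],R(-1,30),True);plan([434,156,33.5],R(-1,30),True)
f=cv2.cvtColor(grab_frame('top'),cv2.COLOR_RGB2GRAY); np.save('cur.npy',f)
E
```

```text
t cm [ 1.37 -0.01  0.51] a [-0.001  0.261 -0.001] deg 15.0 | now [464.6 155.6  65.9] j [ 29. -44. 142. -30.  45. -45.] f [-0.1  0.2 -0.1] w 85.4 T 16.5
t cm [ 5.72 -0.01  4.86] a [-0.001  0.261 -0.001] deg 15.0 | now [464.6 155.6  65.9] j [ 29. -44. 142. -30.  45. -45.] f [-0.1  0.2 -0.1] w 85.4 T 16.5
```

step_arm(
  motion=[
    {"grip": 1,"tx": 1.4,"ty": 0,"tz": 0.5,"ax": 0,"ay": 0.261,"az": 0},
    {"grip": 1,"tx": 1.4,"ty": 0,"tz": 0.5,"ax": 0,"ay": 0.261,"az": 0},
    {"grip": 1,"tx": 1.4,"ty": 0,"tz": 0.5,"ax": 0,"ay": 0.261,"az": 0},
    {"grip": 1,"tx": 4,"ty": 0,"tz": 3.1,"ax": 0,"ay": 0.261,"az": 0},
    {"grip": 1,"tx": 5.7,"ty": 0,"tz": 4.8,"ax": 0,"ay": 0.261,"az": 0},
    {"grip": 1,"tx": 5.7,"ty": 0,"tz": 4.8,"ax": 0,"ay": 0.261,"az": 0},
  ],
)

```text
time: 17.3
ee_pos: [456.6, 155.3, -11.0]
tool_rot: [[-0.866, 0.018, 0.499], [0.014, 1.0, -0.011], [-0.499, -0.002, -0.867]]
ft_force: [0.3, -0.1, 0.7]
width: 85.2
finger_force: 0.0
```

```bash
python3 - <<'E'
from c import *
plan([434,156,33.5],R(-1,30),True)
E
```

```text
t cm [-0.27  0.03 -0.08] a [-0.002 -0.001  0.001] deg 0.0 | now [456.6 155.3 -11. ] j [ 24. -31. 138. -17.  47. -56.] f [ 0.3 -0.1  0.7] w 85.2 T 17.3
```

step_arm(
  motion=[
    {"grip": 0,"tx": 0,"ty": 0,"tz": 0,"ax": 0,"ay": 0,"az": 0},
    {"grip": 0,"tx": 0,"ty": 0,"tz": 0,"ax": 0,"ay": 0,"az": 0},
    {"grip": 0,"tx": 0,"ty": 0,"tz": 0,"ax": 0,"ay": 0,"az": 0},
    {"grip": 0,"tx": 0,"ty": 0,"tz": 0,"ax": 0,"ay": 0,"az": 0},
    {"grip": 0,"tx": -1.2,"ty": 0,"tz": -2.1,"ax": 0,"ay": 0,"az": 0},
    {"grip": 0,"tx": -2.5,"ty": 0,"tz": -4.3,"ax": 0,"ay": 0,"az": 0},
    {"grip": 0,"tx": -6,"ty": 0,"tz": -10.4,"ax": 0,"ay": 0,"az": 0},
    {"grip": 0,"tx": -6,"ty": 0,"tz": -10.4,"ax": 0,"ay": 0,"az": 0},
  ],
  newtons=40,
)

```text
time: 18.3
ee_pos: [459.2, 156.4, 116.3]
tool_rot: [[-0.862, 0.018, 0.506], [0.017, 1.0, -0.007], [-0.506, 0.002, -0.863]]
ft_force: [0.0, 1.4, -0.2]
width: 41.5
finger_force: 40.8
```

```bash
python3 - <<'E'
from c import *
print(env.get_obs()['width'])
Rp=R(0,60,1)
for y in(-44,-130): g=W(p,[0,y,110]); print(g)
plan([450,100,260],R(0,0),True)
f=grab_frame('side')[60:260,190:340,::-1]; cv2.imwrite('pics/l1.png',cv2.resize(f,None,fx=3,fy=3))
E
```

```text
41.45740287543544
[ 530.88582182 -257.26475986  110.        ]
[ 542.69349536 -342.45031524  110.        ]
t cm [-4.1  -5.63 -8.59] a [-0.003  0.53  -0.018] deg 30.0 | now [459.2 156.4 116.3] j [ 24. -38. 130. -14.  61. -61.] f [ 0.   1.4 -0.2] w 41.5 T 18.3
```

View pics/l1.png

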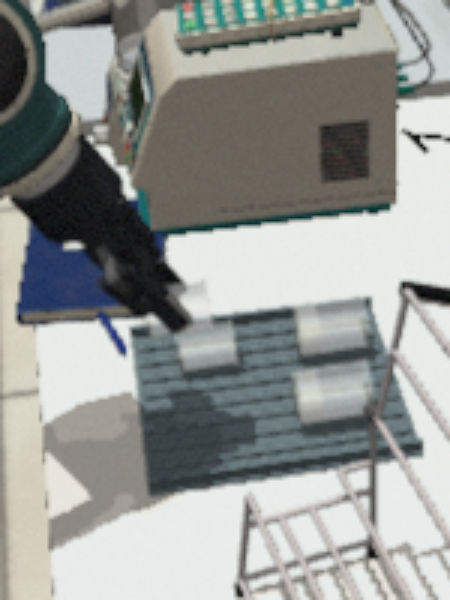

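The beaker is held cleanly (crop (190,295)), about 41 mm wide in the grip. Now I'll bring the tool upright, then turn it in two halves.

step_arm(
  motion=[
    {"grip": 0,"tx": -4,"ty": -5.6,"tz": -8.6,"ax": 0,"ay": 0.53,"az": -0.018},
    {"grip": 0,"tx": -4,"ty": -5.6,"tz": -8.6,"ax": 0,"ay": 0.53,"az": -0.018},
    {"grip": 0,"tx": -4,"ty": -5.6,"tz": -8.6,"ax": 0,"ay": 0.53,"az": -0.018},
    {"grip": 0,"tx": -4,"ty": -5.6,"tz": -8.6,"ax": 0,"ay": 0.53,"az": -0.018},
    {"grip": 0,"tx": -4,"ty": -5.6,"tz": -8.6,"ax": 0,"ay": 0.53,"az": -0.018},
  ],
)

```text
time: 18.98
ee_pos: [447.9, 99.9, 203.6]
tool_rot: [[-1.0, 0.001, -0.007], [0.001, 1.0, -0.006], [0.007, -0.006, -1.0]]
ft_force: [1.2, 0.5, -0.5]
width: 41.0
finger_force: 40.8
```

step_arm(
  motion=[
    {"grip": 0,"tx": 0,"ty": -8,"tz": 0,"ax": 0,"ay": 0,"az": 1.57},
    {"grip": 0,"tx": 0,"ty": -15,"tz": 0,"ax": 0,"ay": 0,"az": 1.57},
    {"grip": 0,"tx": 0,"ty": -15,"tz": 0,"ax": 0,"ay": 0,"az": 1.57},
    {"grip": 0,"tx": 0,"ty": -15,"tz": 0,"ax": 0,"ay": 0,"az": 1.57},
    {"grip": 0,"tx": 0,"ty": -15,"tz": 0,"ax": 0,"ay": 0,"az": 1.57},
    {"grip": 0,"tx": 0,"ty": -15,"tz": 0,"ax": 0,"ay": 0,"az": 1.57},
    {"grip": 0,"tx": 0,"ty": -15,"tz": 0,"ax": 0,"ay": 0,"az": 1.57},
    {"grip": 0,"tx": 0,"ty": -15,"tz": 0,"ax": 0,"ay": 0,"az": 1.57},
    {"grip": 0,"tx": 0,"ty": -15,"tz": 0,"ax": 0,"ay": 0,"az": 1.57},
    {"grip": 0,"tx": 0,"ty": -15,"tz": 0,"ax": 0,"ay": 0,"az": 1.57},
  ],
)

```text
time: 20.23
ee_pos: [447.4, -49.5, 205.7]
tool_rot: [[-0.001, 1.0, -0.005], [1.0, 0.001, -0.006], [-0.006, -0.005, -1.0]]
ft_force: [-0.1, 0.5, -0.7]
width: 41.4
finger_force: 40.8
```

```bash
python3 - <<'E'
from c import *
plan(W(p,[0,-44,250]),R(0,0,1),True)
E
```

```text
t cm [-20.78   8.33   0.56] a [1.000e-03 8.000e-03 1.572e+00] deg 90.0 | now [447.4 -49.5 205.7] j [ -9. -22. 108.  -0.  95.  -9.] f [-0.1  0.5 -0.7] w 41.4 T 20.225
```

step_arm(
  motion=[
    {"grip": 0,"tx": -20.8,"ty": 8.3,"tz": 0.5,"ax": 0,"ay": 0,"az": 1.57},
    {"grip": 0,"tx": -20.8,"ty": 8.3,"tz": 0.5,"ax": 0,"ay": 0,"az": 1.57},
    {"grip": 0,"tx": -20.8,"ty": 8.3,"tz": 0.5,"ax": 0,"ay": 0,"az": 1.57},
    {"grip": 0,"tx": -20.8,"ty": 8.3,"tz": 0.5,"ax": 0,"ay": 0,"az": 1.57},
    {"grip": 0,"tx": -20.8,"ty": 8.3,"tz": 0.5,"ax": 0,"ay": 0,"az": 1.57},
    {"grip": 0,"tx": -20.8,"ty": 8.3,"tz": 0.5,"ax": 0,"ay": 0,"az": 1.57},
    {"grip": 0,"tx": -20.8,"ty": 8.3,"tz": 0.5,"ax": 0,"ay": 0,"az": 1.57},
    {"grip": 0,"tx": -20.8,"ty": 8.3,"tz": 0.5,"ax": 0,"ay": 0,"az": 1.57},
    {"grip": 0,"tx": -20.8,"ty": 8.3,"tz": 0.5,"ax": 0,"ay": 0,"az": 1.57},
    {"grip": 0,"tx": -20.8,"ty": 8.3,"tz": 0.5,"ax": 0,"ay": 0,"az": 1.57},
  ],
)

```text
time: 21.48
ee_pos: [530.7, -257.7, 201.4]
tool_rot: [[1.0, 0.003, -0.006], [0.003, -1.0, -0.006], [-0.006, 0.006, -1.0]]
ft_force: [0.5, -0.5, 0.2]
width: 41.6
finger_force: 40.8
```

```bash
python3 - <<'E'
from c import *
plan(W(p,[-4,-44,170]),R(0,61,1),True)
E
```

```text
t cm [ 3.94 -0.01  5.49] a [0.004 1.071 0.006] deg 61.0 | now [ 530.7 -257.7  201.4] j [-28.  -4.  93.  -0.  91.  62.] f [ 0.5 -0.5  0.2] w 41.6 T 21.475
```

step_arm(
  motion=[
    {"grip": 0,"tx": 3.8,"ty": 0,"tz": 5.5,"ax": 0,"ay": 1.065,"az": 0},
    {"grip": 0,"tx": 3.8,"ty": 0,"tz": 5.5,"ax": 0,"ay": 1.065,"az": 0},
    {"grip": 0,"tx": 3.8,"ty": 0,"tz": 5.5,"ax": 0,"ay": 1.065,"az": 0},
    {"grip": 0,"tx": 3.8,"ty": 0,"tz": 5.5,"ax": 0,"ay": 1.065,"az": 0},
    {"grip": 0,"tx": 3.8,"ty": 0,"tz": 5.5,"ax": 0,"ay": 1.065,"az": 0},
    {"grip": 0,"tx": 3.8,"ty": 0,"tz": 5.5,"ax": 0,"ay": 1.065,"az": 0},
    {"grip": 0,"tx": 3.8,"ty": 0,"tz": 5.5,"ax": 0,"ay": 1.065,"az": 0},
    {"grip": 0,"tx": 3.8,"ty": 0,"tz": 5.5,"ax": 0,"ay": 1.065,"az": 0},
  ],
)

```text
time: 22.48
ee_pos: [568.8, -258.5, 146.8]
tool_rot: [[0.493, 0.001, 0.87], [0.007, -1.0, -0.002], [0.87, 0.007, -0.493]]
ft_force: [-0.5, 0.6, 0.7]
width: 41.0
finger_force: 40.8
```

```bash
python3 - <<'E'
from c import *
plan(W(p,[-6,-44,112]),R(0,61,1),True)
f=grab_frame('side')[190:370,220:420,::-1]; g=grab_frame('top')[150:300,350:490,::-1]
cv2.imwrite('pics/p1.png',np.hstack([cv2.resize(f,(440,400)),cv2.resize(g,(360,400))]))
E
```

```text
t cm [-5.14 -0.09  2.8 ] a [0.002 0.009 0.007] deg 1.0 | now [ 568.8 -258.5  146.8] j [-46. -25. 130.  64.  44.   7.] f [-0.5  0.6  0.7] w 41.0 T 22.475
```

View pics/p1.png

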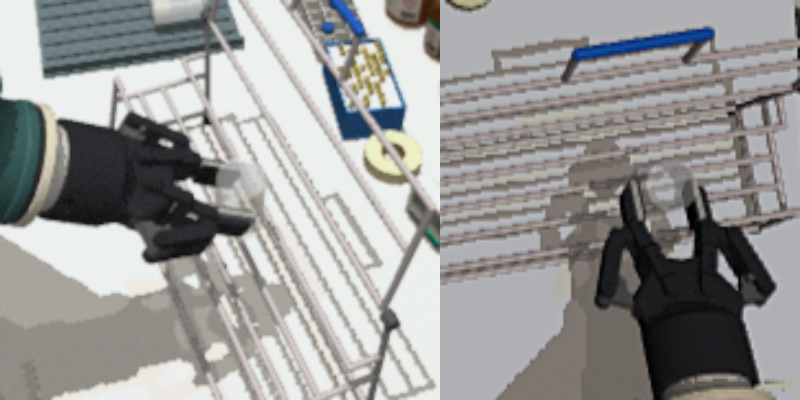

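The beaker is mouth down over the rails, base centre at about (438.7,219.4) in the top image. I'll check that against the target.

```bash
python3 - <<'E'
from c import *
P=at('top',438.7,219.4,197); c,s=np.cos(p[2]),np.sin(p[2]); d=P[:2]-np.array(p[:2]); print(P, 'insert xy',c*d[0]+s*d[1],-s*d[0]+c*d[1])
o=env.get_obs(); G=o['ee_pos']-49*o['tool_rot'][:,2]; d=G[:2]-np.array(p[:2]);print('G',G,c*d[0]+s*d[1],-s*d[0]+c*d[1])
plan(W(p,[-6,-44,114]),R(0,61,1),True)
E
```

```text
[ 532.24446189 -256.88179865  197.        ] insert xy 1.3983533660789105 -43.80720482627025
G [ 526.54926039 -258.3301191   171.36359402] -4.441765213525209 -44.459866477360684
t cm [-5.04 -0.08  2.68] a [0.002 0.008 0.007] deg 1.0 | now [ 569.2 -258.4  147.3] j [-46. -25. 130.  64.  44.   7.] f [-0.3 -0.9 -1.4] w 41.3 T 22.575
```

step_arm(
  motion=[
    {"grip": 0,"tx": -2,"ty": 0,"tz": 1.1,"ax": 0,"ay": 0,"az": 0},
    {"grip": 0,"tx": -4,"ty": -0.1,"tz": 2.2,"ax": 0,"ay": 0.008,"az": 0},
    {"grip": 0,"tx": -4.7,"ty": -0.1,"tz": 2.5,"ax": 0,"ay": 0.008,"az": 0},
    {"grip": 0,"tx": -5,"ty": -0.1,"tz": 2.7,"ax": 0,"ay": 0.008,"az": 0},
    {"grip": 0,"tx": -5,"ty": -0.1,"tz": 2.7,"ax": 0,"ay": 0.008,"az": 0},
  ],
)

```text
time: 23.2
ee_pos: [567.9, -257.9, 90.0]
tool_rot: [[0.483, 0.001, 0.876], [0.006, -1.0, -0.002], [0.875, 0.006, -0.483]]
ft_force: [-0.1, -0.5, 0.4]
width: 41.3
finger_force: 40.8
```

step_arm(
  motion=[
    {"grip": 0,"tx": -0.1,"ty": 0,"tz": 0.1,"ax": 0,"ay": 0,"az": 0},
    {"grip": 0,"tx": -0.2,"ty": 0,"tz": 0.1,"ax": 0,"ay": 0,"az": 0},
    {"grip": 0,"tx": -0.2,"ty": 0,"tz": 0.1,"ax": 0,"ay": 0,"az": 0},
  ],
)

```text
time: 23.58
ee_pos: [567.5, -257.8, 87.1]
tool_rot: [[0.483, 0.0, 0.875], [0.005, -1.0, -0.002], [0.875, 0.006, -0.483]]
ft_force: [0.4, 0.1, -0.6]
width: 41.3
finger_force: 40.8
```

step_arm(
  motion=[
    {"grip": 0,"tx": -0.1,"ty": 0,"tz": 0.05,"ax": 0,"ay": 0,"az": 0},
    {"grip": 0,"tx": -0.2,"ty": 0,"tz": 0.1,"ax": 0,"ay": 0,"az": 0},
    {"grip": 0,"tx": -0.2,"ty": 0,"tz": 0.1,"ax": 0,"ay": 0,"az": 0},
  ],
)

```text
time: 23.95
ee_pos: [567.5, -257.8, 85.1]
tool_rot: [[0.483, 0.0, 0.876], [0.005, -1.0, -0.002], [0.876, 0.006, -0.483]]
ft_force: [0.9, 1.1, 4.0]
width: 41.4
finger_force: 41.4
```

Contact. I'll release and back out along the tool axis.

step_arm(
  motion=[
    {"grip": 0.75,"tx": 0,"ty": 0,"tz": 0,"ax": 0,"ay": 0,"az": 0},
    {"grip": 0.75,"tx": 0,"ty": 0,"tz": 0,"ax": 0,"ay": 0,"az": 0},
    {"grip": 0.75,"tx": 0,"ty": 0,"tz": 0,"ax": 0,"ay": 0,"az": 0},
    {"grip": 0.75,"tx": 0,"ty": 0,"tz": -2,"ax": 0,"ay": 0,"az": 0},
    {"grip": 0.75,"tx": 0,"ty": 0,"tz": -6,"ax": 0,"ay": 0,"az": 0},
    {"grip": 0.75,"tx": 0,"ty": 0,"tz": -11,"ax": 0,"ay": 0,"az": 0},
    {"grip": 0.75,"tx": 5,"ty": 0,"tz": -13,"ax": 0,"ay": 0,"az": 0},
    {"grip": 0.75,"tx": 10,"ty": 0,"tz": -13,"ax": 0,"ay": 0,"az": 0},
    {"grip": 0.75,"tx": 10,"ty": 0,"tz": -13,"ax": 0,"ay": 0,"az": 0},
  ],
)

```text
time: 25.08
ee_pos: [503.0, -257.3, 239.3]
tool_rot: [[0.481, 0.001, 0.877], [0.009, -1.0, -0.004], [0.877, 0.009, -0.481]]
ft_force: [-0.6, 0.4, -0.4]
width: 64.0
finger_force: 0.0
```

```bash
python3 - <<'E'
from c import *
o=env.get_obs(); print(o['ft_force'])
# check beaker: edges around expected base circle in top & side
cv2.imwrite('pics/s0t.png',grab_frame('top')[:,:,::-1]); cv2.imwrite('pics/s0s.png',grab_frame('side')[:,:,::-1])
ref=cv2.imread('pics/top0.png')
for n,f0,f1 in(('top','top0','s0t'),('side','side0','s0s')):
    print(n,'base centre',proj(n,W(p,[0,-44,136])).round(1),'rim',proj(n,W(p,[0,-44,80])).round(1))
m=cv2.cvtColor(cv2.imread('pics/s0s.png'),cv2.COLOR_BGR2GRAY); u,v=proj('side',W(p,[0,-44,136])).astype(int)
for r in range(v-14,v+34,2): print(r,m[r,u-20:u+24:2].tolist())
plan([470,0,300],R(0,0,1),True)
E
```

```text
[-0.56864322  0.39781998 -0.40321059]
top base centre [429.6 221.5] rim [422.1 222.6]
side base centre [327.1 288.9] rim [326.5 306. ]
274 [240, 240, 198, 165, 201, 199, 235, 240, 239, 155, 189, 215, 141, 174, 207, 234, 239, 223, 163, 240, 238, 239]
276 [230, 240, 239, 167, 229, 196, 220, 238, 240, 239, 150, 227, 185, 157, 198, 221, 240, 239, 183, 203, 240, 239]
278 [206, 238, 239, 200, 165, 202, 201, 236, 238, 239, 183, 190, 212, 156, 167, 203, 233, 239, 239, 163, 234, 240]
280 [202, 231, 239, 239, 162, 230, 195, 221, 239, 239, 238, 151, 226, 183, 142, 196, 220, 237, 240, 180, 207, 238]
282 [202, 203, 238, 240, 210, 165, 203, 208, 234, 235, 235, 193, 218, 233, 138, 164, 205, 233, 239, 239, 163, 226]
284 [177, 201, 233, 238, 240, 163, 213, 209, 202, 204, 210, 203, 182, 224, 204, 170, 190, 191, 239, 238, 201, 203]
286 [153, 202, 227, 238, 239, 188, 203, 188, 189, 205, 209, 210, 193, 186, 228, 135, 160, 206, 224, 239, 239, 181]
288 [164, 206, 200, 237, 239, 228, 175, 189, 187, 184, 210, 210, 202, 179, 199, 225, 151, 183, 193, 240, 237, 224]
290 [181, 157, 201, 223, 240, 212, 184, 186, 
[... 1254 characters left out ...]
 155, 125, 151, 202, 202, 200, 147, 177, 137, 166, 239, 239, 237, 156, 217, 232]
314 [162, 165, 133, 201, 216, 225, 175, 160, 155, 193, 204, 207, 184, 194, 177, 191, 227, 238, 239, 239, 153, 217]
316 [163, 164, 144, 121, 196, 235, 202, 149, 182, 200, 224, 231, 223, 163, 228, 186, 194, 238, 239, 239, 180, 189]
318 [198, 212, 149, 144, 205, 211, 239, 163, 170, 198, 215, 219, 163, 184, 157, 143, 207, 209, 239, 238, 200, 151]
320 [239, 239, 239, 147, 180, 190, 235, 164, 151, 203, 158, 162, 164, 161, 163, 151, 181, 182, 203, 238, 239, 202]
t cm [  0.03 -25.66  -3.63] a [ 0.004 -1.066  0.004] deg 61.0 | now [ 501.9 -256.7  234.5] j [-54. -38. 130.  57.  58.  17.] f [-0.7 -1.5 -0.8] w 64.1 T 25.175
```

step_arm(
  motion=[
    {"grip": 1,"tx": 3,"ty": -3,"tz": -3.6,"ax": 0,"ay": -1.066,"az": 0},
    {"grip": 1,"tx": 0,"ty": -25.6,"tz": -3.6,"ax": 0,"ay": -1.066,"az": 0},
    {"grip": 1,"tx": 0,"ty": -25.6,"tz": -3.6,"ax": 0,"ay": -1.066,"az": 0},
    {"grip": 1,"tx": 0,"ty": -25.6,"tz": -3.6,"ax": 0,"ay": -1.066,"az": 0},
    {"grip": 1,"tx": 0,"ty": -25.6,"tz": -3.6,"ax": 0,"ay": -1.066,"az": 0},
    {"grip": 1,"tx": 0,"ty": -25.6,"tz": -3.6,"ax": 0,"ay": -1.066,"az": 0},
    {"grip": 1,"tx": 0,"ty": -25.6,"tz": -3.6,"ax": 0,"ay": -1.066,"az": 0},
    {"grip": 1,"tx": 0,"ty": -25.6,"tz": -3.6,"ax": 0,"ay": -1.066,"az": 0},
  ],
)

```text
time: 26.18
ee_pos: [470.8, -0.3, 248.0]
tool_rot: [[1.0, 0.002, -0.007], [0.002, -1.0, -0.005], [-0.007, 0.005, -1.0]]
ft_force: [0.2, -0.6, 0.2]
width: 85.7
finger_force: 0.0
```

step_arm(
  motion=[
    {"grip": 1,"tx": 0,"ty": 0,"tz": 0,"ax": 0,"ay": 0,"az": -1.57},
    {"grip": 1,"tx": 0,"ty": 0,"tz": 0,"ax": 0,"ay": 0,"az": -1.57},
    {"grip": 1,"tx": 0,"ty": 0,"tz": 0,"ax": 0,"ay": 0,"az": -1.57},
    {"grip": 1,"tx": 0,"ty": 0,"tz": 0,"ax": 0,"ay": 0,"az": -1.57},
    {"grip": 1,"tx": 0,"ty": 0,"tz": 0,"ax": 0,"ay": 0,"az": -1.57},
    {"grip": 1,"tx": 0,"ty": 0,"tz": 0,"ax": 0,"ay": 0,"az": -1.57},
    {"grip": 1,"tx": 0,"ty": 0,"tz": 0,"ax": 0,"ay": 0,"az": -1.57},
    {"grip": 1,"tx": 0,"ty": 0,"tz": 0,"ax": 0,"ay": 0,"az": -1.57},
    {"grip": 1,"tx": 0,"ty": 0,"tz": 0,"ax": 0,"ay": 0,"az": -1.57},
  ],
)

```text
time: 27.3
ee_pos: [469.5, -1.6, 250.4]
tool_rot: [[-0.003, 1.0, 0.002], [1.0, 0.003, -0.005], [-0.005, 0.002, -1.0]]
ft_force: [0.3, -0.1, -0.1]
width: 85.3
finger_force: 0.0
```

```bash
cat > loc.py <<'E'
from c import *
def loc(f=None):
    if f is None: f=grab_frame('top')
    f=f.astype(int); sat=f.max(2)-f.min(2); v=f.min(2)
    m=((v>110)&(sat<22)).astype(np.uint8)
    M=np.zeros_like(m); M[182:286,186:277]=m[182:286,186:277]
    k,l,s,c=cv2.connectedComponentsWithStats(M)
    for i in range(1,k):
        if s[i,4]>80: print('px',s[i].tolist(),'base',at('top',s[i,0]+s[i,2]/2-.5,s[i,1]+s[i,3]-.5,35)[:2].round(),'mouth',at('top',s[i,0]+s[i,2]/2-.5,s[i,1]-.5,35)[:2].round())
if __name__=='__main__':
    loc(cv2.imread('pics/top0.png')[:,:,::-1]); print('now'); loc()
E
python3 - <<'E'
from loc import *
loc(cv2.imread('pics/top0.png')[:,:,::-1]); print('now'); loc()
plan([452,256,120],R(-1,42),True)
E
```

```text
px [186, 182, 91, 3, 188] base [634. 199.] mouth [641. 199.]
px [199, 189, 19, 28, 461] base [555. 255.] mouth [625. 256.]
px [240, 197, 18, 29, 457] base [532. 156.] mouth [603. 156.]
px [199, 243, 17, 24, 315] base [434. 256.] mouth [492. 257.]
px [240, 255, 16, 23, 294] base [407. 158.] mouth [462. 158.]
px [186, 282, 91, 4, 263] base [388. 198.] mouth [398. 198.]
now
px [186, 182, 91, 3, 201] base [634. 199.] mouth [641. 199.]
px [198, 188, 21, 30, 550] base [553. 255.] mouth [627. 256.]
px [268, 189, 9, 23, 107] base [565.  98.] mouth [622.  98.]
px [238, 196, 22, 30, 535] base [532. 156.] mouth [606. 156.]
px [186, 231, 59, 55, 384] base [389. 236.] mouth [521. 238.]
px [199, 242, 17, 38, 390] base [403. 256.] mouth [495. 257.]
t cm [25.78  1.63 16.56] a [-0.568 -0.573 -1.471] deg 96.0 | now [469.5  -1.6 250.4] j [ -3. -20. 102.  -0.  98.  -3.] f [-0.4 -0.1  0.2] w 85.6 T 27.35
```

step_arm(
  motion=[
    {"grip": 1,"tx": 22,"ty": -4,"tz": 0,"ax": 0,"ay": 0,"az": -1.585},
    {"grip": 1,"tx": 22,"ty": -4,"tz": 0,"ax": 0,"ay": 0,"az": -1.585},
    {"grip": 1,"tx": 22,"ty": -4,"tz": 0,"ax": 0,"ay": 0,"az": -1.585},
    {"grip": 1,"tx": 22,"ty": -4,"tz": 0,"ax": 0,"ay": 0,"az": -1.585},
    {"grip": 1,"tx": 22,"ty": -4,"tz": 0,"ax": 0,"ay": 0,"az": -1.585},
    {"grip": 1,"tx": 22,"ty": -4,"tz": 0,"ax": 0,"ay": 0,"az": -1.585},
    {"grip": 1,"tx": 22,"ty": -4,"tz": 0,"ax": 0,"ay": 0,"az": -1.585},
    {"grip": 1,"tx": 22,"ty": -4,"tz": 0,"ax": 0,"ay": 0,"az": -1.585},
    {"grip": 1,"tx": 22,"ty": -4,"tz": 0,"ax": 0,"ay": 0,"az": -1.585},
  ],
)

```text
time: 28.48
ee_pos: [430.1, 218.3, 249.4]
tool_rot: [[-1.0, -0.016, 0.001], [-0.016, 1.0, -0.005], [-0.001, -0.005, -1.0]]
ft_force: [-0.0, -0.7, 0.9]
width: 85.9
finger_force: 0.0
```

```bash
python3 - <<'E'
from c import *
plan([460,256,100],R(-1,40),True)
E
```

```text
t cm [-6.18  3.71 18.68] a [ 0.007 -0.697  0.034] deg 40.0 | now [430.1 218.3 249.4] j [ 24. -18. 101.  -0.  98. -67.] f [-0.  -0.7  0.9] w 85.9 T 28.475
```

step_arm(
  motion=[
    {"grip": 1,"tx": -3,"ty": 3.7,"tz": 5,"ax": 0.007,"ay": -0.697,"az": 0.034},
    {"grip": 1,"tx": -6.2,"ty": 3.7,"tz": 10,"ax": 0.007,"ay": -0.697,"az": 0.034},
    {"grip": 1,"tx": -6.2,"ty": 3.7,"tz": 14,"ax": 0.007,"ay": -0.697,"az": 0.034},
    {"grip": 1,"tx": -6.2,"ty": 3.7,"tz": 18.7,"ax": 0.007,"ay": -0.697,"az": 0.034},
    {"grip": 1,"tx": -6.2,"ty": 3.7,"tz": 18.7,"ax": 0.007,"ay": -0.697,"az": 0.034},
    {"grip": 1,"tx": -6.2,"ty": 3.7,"tz": 18.7,"ax": 0.007,"ay": -0.697,"az": 0.034},
  ],
)

```text
time: 29.22
ee_pos: [493.0, 256.3, 65.6]
tool_rot: [[-0.766, 0.02, 0.642], [0.017, 1.0, -0.012], [-0.643, 0.002, -0.766]]
ft_force: [0.8, -0.8, 1.6]
width: 85.2
finger_force: 0.0
```

```bash
python3 - <<'E'
from c import *
plan([460,256,33.5],R(-1,40),True)
E
```

```text
t cm [ 4.59 -0.1   5.24] a [-0.001 -0.    -0.003] deg 0.0 | now [493.  256.3  65.6] j [ 39. -25. 130. -34.  48. -33.] f [ 0.8 -0.8  1.6] w 85.2 T 29.225
```

step_arm(
  motion=[
    {"grip": 1,"tx": 2.5,"ty": -0.1,"tz": 2.9,"ax": 0,"ay": 0,"az": 0},
    {"grip": 1,"tx": 4.6,"ty": -0.1,"tz": 5.2,"ax": 0,"ay": 0,"az": 0},
    {"grip": 1,"tx": 4.6,"ty": -0.1,"tz": 5.2,"ax": 0,"ay": 0,"az": 0},
    {"grip": 0,"tx": 4.6,"ty": -0.1,"tz": 5.2,"ax": 0,"ay": 0,"az": 0},
    {"grip": 0,"tx": 4.6,"ty": -0.1,"tz": 5.2,"ax": 0,"ay": 0,"az": 0},
    {"grip": 0,"tx": 4.6,"ty": -0.1,"tz": 5.2,"ax": 0,"ay": 0,"az": 0},
    {"grip": 0,"tx": 4.6,"ty": -0.1,"tz": 5.2,"ax": 0,"ay": 0,"az": 0},
    {"grip": 0,"tx": 3.3,"ty": -0.1,"tz": 3.6,"ax": 0,"ay": 0,"az": 0},
    {"grip": 0,"tx": 0,"ty": -0.1,"tz": 0,"ax": 0,"ay": 0,"az": 0},
    {"grip": 0,"tx": -3.1,"ty": -0.1,"tz": -4,"ax": 0,"ay": 0,"az": 0},
  ],
  newtons=40,
)

```text
time: 30.48
ee_pos: [489.8, 255.0, 115.5]
tool_rot: [[-0.766, 0.019, 0.642], [0.015, 1.0, -0.012], [-0.642, 0.0, -0.767]]
ft_force: [0.4, -0.2, -0.5]
width: 41.4
finger_force: 40.6
```

```bash
python3 - <<'E'
from c import *
plan([450,170,260],R(0,0),True)
E
```

```text
t cm [-3.21 -8.58 -9.77] a [-0.007  0.697 -0.019] deg 40.0 | now [489.8 255.  115.5] j [ 39. -29. 127. -31.  53. -37.] f [ 0.4 -0.2 -0.5] w 41.4 T 30.475
```

step_arm(
  motion=[
    {"grip": 0,"tx": -3.2,"ty": -8.6,"tz": -9.8,"ax": 0,"ay": 0.697,"az": -0.019},
    {"grip": 0,"tx": -3.2,"ty": -8.6,"tz": -9.8,"ax": 0,"ay": 0.697,"az": -0.019},
    {"grip": 0,"tx": -3.2,"ty": -8.6,"tz": -9.8,"ax": 0,"ay": 0.697,"az": -0.019},
    {"grip": 0,"tx": -3.2,"ty": -8.6,"tz": -9.8,"ax": 0,"ay": 0.697,"az": -0.019},
    {"grip": 0,"tx": -3.2,"ty": -8.6,"tz": -9.8,"ax": 0,"ay": 0.697,"az": -0.019},
    {"grip": 0,"tx": -3.2,"ty": -8.6,"tz": -9.8,"ax": 0,"ay": 0.697,"az": -0.019},
  ],
)

```text
time: 31.22
ee_pos: [449.8, 169.9, 209.2]
tool_rot: [[-1.0, 0.002, 0.002], [0.002, 1.0, -0.007], [-0.002, -0.007, -1.0]]
ft_force: [-0.8, -0.3, -0.5]
width: 41.3
finger_force: 40.6
```

step_arm(
  motion=[
    {"grip": 0,"tx": 0,"ty": -10,"tz": 0,"ax": 0,"ay": 0,"az": 1.57},
    {"grip": 0,"tx": 0,"ty": -20,"tz": 0,"ax": 0,"ay": 0,"az": 1.57},
    {"grip": 0,"tx": 0,"ty": -20,"tz": 0,"ax": 0,"ay": 0,"az": 1.57},
    {"grip": 0,"tx": 0,"ty": -20,"tz": 0,"ax": 0,"ay": 0,"az": 1.57},
    {"grip": 0,"tx": 0,"ty": -20,"tz": 0,"ax": 0,"ay": 0,"az": 1.57},
    {"grip": 0,"tx": 0,"ty": -20,"tz": 0,"ax": 0,"ay": 0,"az": 1.57},
    {"grip": 0,"tx": 0,"ty": -20,"tz": 0,"ax": 0,"ay": 0,"az": 1.57},
    {"grip": 0,"tx": 0,"ty": -20,"tz": 0,"ax": 0,"ay": 0,"az": 1.57},
    {"grip": 0,"tx": 0,"ty": -20,"tz": 0,"ax": 0,"ay": 0,"az": 1.57},
    {"grip": 0,"tx": 0,"ty": -20,"tz": 0,"ax": 0,"ay": 0,"az": 1.57},
  ],
)

```text
time: 32.48
ee_pos: [449.0, -29.6, 210.9]
tool_rot: [[-0.0, 1.0, 0.003], [1.0, 0.0, -0.007], [-0.007, 0.003, -1.0]]
ft_force: [-0.9, -0.5, -0.2]
width: 41.2
finger_force: 40.6
```

```bash
python3 - <<'E'
from c import *
plan(W(p,[0,44,255]),R(0,0,1),True)
E
```

```text
t cm [-14.05   6.98   0.61] a [0.008 0.004 1.571] deg 90.0 | now [449.  -29.6 210.9] j [ -7. -23. 107.  -0.  95.  -7.] f [-0.9 -0.5 -0.2] w 41.2 T 32.475
```

step_arm(
  motion=[
    {"grip": 0,"tx": -14,"ty": 7,"tz": 0.6,"ax": 0,"ay": 0,"az": 1.57},
    {"grip": 0,"tx": -14,"ty": 7,"tz": 0.6,"ax": 0,"ay": 0,"az": 1.57},
    {"grip": 0,"tx": -14,"ty": 7,"tz": 0.6,"ax": 0,"ay": 0,"az": 1.57},
    {"grip": 0,"tx": -14,"ty": 7,"tz": 0.6,"ax": 0,"ay": 0,"az": 1.57},
    {"grip": 0,"tx": -14,"ty": 7,"tz": 0.6,"ax": 0,"ay": 0,"az": 1.57},
    {"grip": 0,"tx": -14,"ty": 7,"tz": 0.6,"ax": 0,"ay": 0,"az": 1.57},
    {"grip": 0,"tx": -14,"ty": 7,"tz": 0.6,"ax": 0,"ay": 0,"az": 1.57},
    {"grip": 0,"tx": -14,"ty": 7,"tz": 0.6,"ax": 0,"ay": 0,"az": 1.57},
    {"grip": 0,"tx": -14,"ty": 7,"tz": 0.6,"ax": 0,"ay": 0,"az": 1.57},
    {"grip": 0,"tx": -14,"ty": 7,"tz": 0.6,"ax": 0,"ay": 0,"az": 1.57},
  ],
)

```text
time: 33.72
ee_pos: [519.0, -169.9, 205.8]
tool_rot: [[1.0, 0.002, 0.001], [0.002, -1.0, -0.007], [0.001, 0.007, -1.0]]
ft_force: [1.1, 0.5, 0.0]
width: 41.6
finger_force: 40.7
```

```bash
python3 - <<'E'
from c import *
plan(W(p,[-6,44,160]),R(3,51,1),True)
E
```

```text
t cm [ 3.17 -0.15  7.66] a [ 0.029  0.889 -0.044] deg 51.0 | now [ 519.  -169.9  205.8] j [-21. -10.  98.  -0.  92.  69.] f [1.1 0.5 0. ] w 41.6 T 33.725
```

step_arm(
  motion=[
    {"grip": 0,"tx": 3.1,"ty": -0.1,"tz": 6,"ax": 0.029,"ay": 0.873,"az": -0.044},
    {"grip": 0,"tx": 3.1,"ty": -0.1,"tz": 6,"ax": 0.029,"ay": 0.873,"az": -0.044},
    {"grip": 0,"tx": 3.1,"ty": -0.1,"tz": 6,"ax": 0.029,"ay": 0.873,"az": -0.044},
    {"grip": 0,"tx": 3.1,"ty": -0.1,"tz": 6,"ax": 0.029,"ay": 0.873,"az": -0.044},
    {"grip": 0,"tx": 3.1,"ty": -0.1,"tz": 6,"ax": 0.029,"ay": 0.873,"az": -0.044},
    {"grip": 0,"tx": 3.1,"ty": -0.1,"tz": 7.7,"ax": 0.029,"ay": 0.873,"az": -0.044},
    {"grip": 0,"tx": 3.1,"ty": -0.1,"tz": 7.7,"ax": 0.029,"ay": 0.873,"az": -0.044},
  ],
)

```text
time: 34.6
ee_pos: [550.0, -169.5, 127.1]
tool_rot: [[0.644, 0.051, 0.763], [0.033, -0.999, 0.039], [0.764, -0.0, -0.645]]
ft_force: [-0.1, -0.3, -0.3]
width: 41.3
finger_force: 40.8
```

```bash
python3 - <<'E'
from c import *
plan(W(p,[-6,44,115]),R(3,50,1),True); plan(W(p,[-6,44,110]),R(3,50,1),True)
E
```

```text
t cm [-3.3  -0.05  2.84] a [ 0.001  0.003 -0.001] deg 0.0 | now [ 550.  -169.5  127.1] j [-35. -32. 132.  42.  45.  31.] f [-0.1 -0.3 -0.3] w 41.3 T 34.6
t cm [-3.69 -0.05  3.16] a [ 0.001  0.003 -0.001] deg 0.0 | now [ 550.  -169.5  127.1] j [-35. -32. 132.  42.  45.  31.] f [-0.1 -0.3 -0.3] w 41.3 T 34.6
```

step_arm(
  motion=[
    {"grip": 0,"tx": -2,"ty": 0,"tz": 1.7,"ax": 0,"ay": 0,"az": 0},
    {"grip": 0,"tx": -3.3,"ty": 0,"tz": 2.8,"ax": 0,"ay": 0,"az": 0},
    {"grip": 0,"tx": -3.5,"ty": 0,"tz": 2.9,"ax": 0,"ay": 0,"az": 0},
    {"grip": 0,"tx": -3.5,"ty": 0,"tz": 2.95,"ax": 0,"ay": 0,"az": 0},
    {"grip": 0,"tx": -3.5,"ty": 0,"tz": 2.95,"ax": 0,"ay": 0,"az": 0},
  ],
)

```text
time: 35.22
ee_pos: [550.8, -169.9, 83.8]
tool_rot: [[0.641, 0.05, 0.766], [0.032, -0.999, 0.038], [0.767, 0.0, -0.642]]
ft_force: [0.1, 0.2, -0.9]
width: 41.3
finger_force: 40.8
```

step_arm(
  motion=[
    {"grip": 0,"tx": -0.07,"ty": 0,"tz": 0.06,"ax": 0,"ay": 0,"az": 0},
    {"grip": 0,"tx": -0.15,"ty": 0,"tz": 0.12,"ax": 0,"ay": 0,"az": 0},
    {"grip": 0,"tx": -0.15,"ty": 0,"tz": 0.12,"ax": 0,"ay": 0,"az": 0},
  ],
)

```text
time: 35.6
ee_pos: [550.4, -169.9, 81.1]
tool_rot: [[0.641, 0.05, 0.766], [0.032, -0.999, 0.038], [0.767, -0.0, -0.642]]
ft_force: [-0.4, 0.7, 1.9]
width: 41.0
finger_force: 40.9
```

step_arm(
  motion=[
    {"grip": 0,"tx": -0.06,"ty": 0,"tz": 0.05,"ax": 0,"ay": 0,"az": 0},
    {"grip": 0.75,"tx": -0.06,"ty": 0,"tz": 0.05,"ax": 0,"ay": 0,"az": 0},
    {"grip": 0.75,"tx": -0.06,"ty": 0,"tz": 0.05,"ax": 0,"ay": 0,"az": 0},
    {"grip": 0.75,"tx": -0.06,"ty": 0,"tz": 0.05,"ax": 0,"ay": 0,"az": 0},
    {"grip": 0.75,"tx": 0,"ty": 0,"tz": -2,"ax": 0,"ay": 0,"az": 0},
    {"grip": 0.75,"tx": 0,"ty": 0,"tz": -6,"ax": 0,"ay": 0,"az": 0},
    {"grip": 0.75,"tx": 0,"ty": 0,"tz": -11,"ax": 0,"ay": 0,"az": 0},
    {"grip": 0.75,"tx": 4,"ty": 0,"tz": -14,"ax": 0,"ay": 0,"az": 0},
    {"grip": 0.75,"tx": 8,"ty": 0,"tz": -15,"ax": 0,"ay": 0,"az": 0},
    {"grip": 0.75,"tx": 8,"ty": 0,"tz": -15,"ax": 0,"ay": 0,"az": 0},
  ],
)

```text
time: 36.85
ee_pos: [487.7, -173.2, 241.6]
tool_rot: [[0.639, 0.05, 0.767], [0.034, -0.999, 0.037], [0.768, 0.002, -0.64]]
ft_force: [-0.4, -0.4, -0.1]
width: 64.3
finger_force: 0.0
```

```bash
python3 - <<'E'
from c import *
plan([470,20,300],R(0,0,1),True)
E
```

```text
t cm [  0.25 -19.39  -1.24] a [-0.02  -0.876  0.048] deg 50.0 | now [ 487.7 -173.2  241.6] j [-43. -45. 129.  38.  62.  37.] f [-0.4 -0.4 -0.1] w 64.3 T 36.85
```

step_arm(
  motion=[
    {"grip": 1,"tx": 3,"ty": -3,"tz": -1.2,"ax": -0.02,"ay": -0.876,"az": 0.048},
    {"grip": 1,"tx": 0.2,"ty": -19.4,"tz": -1.2,"ax": -0.02,"ay": -0.876,"az": 0.048},
    {"grip": 1,"tx": 0.2,"ty": -19.4,"tz": -1.2,"ax": -0.02,"ay": -0.876,"az": 0.048},
    {"grip": 1,"tx": 0.2,"ty": -19.4,"tz": -1.2,"ax": -0.02,"ay": -0.876,"az": 0.048},
    {"grip": 1,"tx": 0.2,"ty": -19.4,"tz": -1.2,"ax": -0.02,"ay": -0.876,"az": 0.048},
    {"grip": 1,"tx": 0.2,"ty": -19.4,"tz": -1.2,"ax": -0.02,"ay": -0.876,"az": 0.048},
    {"grip": 1,"tx": 0.2,"ty": -19.4,"tz": -1.2,"ax": -0.02,"ay": -0.876,"az": 0.048},
  ],
)

```text
time: 37.72
ee_pos: [469.5, 20.7, 245.8]
tool_rot: [[1.0, 0.001, -0.007], [0.001, -1.0, 0.003], [-0.007, -0.003, -1.0]]
ft_force: [0.0, 0.6, 0.3]
width: 85.5
finger_force: 0.0
```

step_arm(
  motion=[
    {"grip": 1,"tx": 0,"ty": 0,"tz": 0,"ax": 0,"ay": 0,"az": -1.57},
    {"grip": 1,"tx": 0,"ty": 0,"tz": 0,"ax": 0,"ay": 0,"az": -1.57},
    {"grip": 1,"tx": 0,"ty": 0,"tz": 0,"ax": 0,"ay": 0,"az": -1.57},
    {"grip": 1,"tx": 0,"ty": 0,"tz": 0,"ax": 0,"ay": 0,"az": -1.57},
    {"grip": 1,"tx": 0,"ty": 0,"tz": 0,"ax": 0,"ay": 0,"az": -1.57},
    {"grip": 1,"tx": 0,"ty": 0,"tz": 0,"ax": 0,"ay": 0,"az": -1.57},
    {"grip": 1,"tx": 0,"ty": 0,"tz": 0,"ax": 0,"ay": 0,"az": -1.57},
    {"grip": 1,"tx": 0,"ty": 0,"tz": 0,"ax": 0,"ay": 0,"az": -1.57},
    {"grip": 1,"tx": 0,"ty": 0,"tz": 0,"ax": 0,"ay": 0,"az": -1.57},
    {"grip": 1,"tx": 0,"ty": 0,"tz": 0,"ax": 0,"ay": 0,"az": -1.57},
  ],
)

```text
time: 38.98
ee_pos: [468.6, 19.8, 247.4]
tool_rot: [[0.002, 1.0, -0.002], [1.0, -0.002, 0.003], [0.003, -0.002, -1.0]]
ft_force: [-0.1, -0.5, 0.2]
width: 85.3
finger_force: 0.0
```

```bash
cat > chk.py <<'E'
from loc import *
loc(); 
# bases of placed beakers, NCC check: grey values of top & side frames at predicted base ring
ft=grab_frame('top'); fs=grab_frame('side'); import sys
cv2.imwrite('pics/cur_t.png',ft[:,:,::-1]); cv2.imwrite('pics/cur_s.png',fs[:,:,::-1])
E
python3 chk.py; python3 -c "
from c import *
o=env.get_obs(); print(o['ee_pos'],o['joint_positions'])
a=cv2.imread('pics/s0s.png').astype(int); b=cv2.imread('pics/cur_s.png').astype(int)
d=(abs(a-b).max(2)>25).astype('uint8'); print('S2 blob diff',[ (d[v-14:v+26,u-14:u+16]).sum() for u,v in [proj('side',W(p,[0,-44,136])).astype(int)]])
u,v=proj('side',W(p,[0,44,136])).astype(int); ys,xs=np.nonzero(d[v-30:v+40,u-30:u+30]); print('S1 pred base',u,v,'diff box',xs.min()+u-30,xs.max()+u-30,ys.min()+v-30,ys.max()+v-30)
for r in range(v-30,v+40,2): print(r,''.join('#' if t else '.' for t in d[r,u-30:u+30]))
"
```

```text
px [186, 182, 91, 3, 200] base [634. 199.] mouth [641. 199.]
px [198, 188, 21, 30, 544] base [553. 255.] mouth [627. 256.]
px [268, 188, 6, 30, 92] base [551. 102.] mouth [625. 102.]
px [238, 196, 22, 20, 355] base [556. 156.] mouth [606. 156.]
px [186, 282, 41, 4, 139] base [389. 258.] mouth [399. 258.]
[468.94952812  20.02978645 247.62890923] [ -0.77547678 -19.86990963 102.03722622   0.15515268  97.96001169
  -0.56131273]
S2 blob diff [np.uint64(197)]
S1 pred base 310 255 diff box 280 339 225 294
225 ##...........############.###.####.###############..........
227 .............###############..####.#################........
229 .....########################..###.##################.......
231 #..###########################..##.###################......
233 #.###..########################....####################.....
235 #################.###############..###################......
237 #################..##############..####################.....
239 ###################.#############...#####################...
241 #####.##############.#######......#..########.###########...
243 #####..
[... 978 characters left out ...]
####.......###################....................
275 ############...........##########.######....................
277 .......................#################....................
279 .........................##########.#####...................
281 ..........................########..........................
283 ............................................................
285 ...................###......................................
287 ....................###.........######..##..................
289 ................................#######..##.................
291 ............................###..######........##...........
293 ..........................####.#..#######..##...#...........
```

step_arm(
  motion=[
    {"grip": 1,"tx": 11,"ty": 3,"tz": 0,"ax": 0,"ay": 0,"az": -1.585},
    {"grip": 1,"tx": 11,"ty": 3,"tz": 0,"ax": 0,"ay": 0,"az": -1.585},
    {"grip": 1,"tx": 11,"ty": 3,"tz": 0,"ax": 0,"ay": 0,"az": -1.585},
    {"grip": 1,"tx": 11,"ty": 3,"tz": 0,"ax": 0,"ay": 0,"az": -1.585},
    {"grip": 1,"tx": 11,"ty": 3,"tz": 0,"ax": 0,"ay": 0,"az": -1.585},
    {"grip": 1,"tx": 11,"ty": 3,"tz": 0,"ax": 0,"ay": 0,"az": -1.585},
    {"grip": 1,"tx": 11,"ty": 3,"tz": 0,"ax": 0,"ay": 0,"az": -1.585},
    {"grip": 1,"tx": 11,"ty": 3,"tz": 0,"ax": 0,"ay": 0,"az": -1.585},
    {"grip": 1,"tx": 11,"ty": 3,"tz": 0,"ax": 0,"ay": 0,"az": -1.585},
  ],
)

```text
time: 40.25
ee_pos: [499.3, 130.2, 247.7]
tool_rot: [[-1.0, -0.016, -0.003], [-0.016, 1.0, 0.003], [0.003, 0.003, -1.0]]
ft_force: [-1.1, -0.4, 0.6]
width: 85.6
finger_force: 0.0
```

```bash
python3 - <<'E'
from loc import *
plan([561,154,110],R(-1,42),True); loc()
E
```

```text
t cm [-9.53  2.13 17.4 ] a [ 0.015 -0.736  0.031] deg 42.0 | now [499.3 130.2 247.7] j [ 12. -14.  97.   0.  97. -79.] f [-1.1 -0.4  0.6] w 85.6 T 40.25
px [186, 182, 45, 2, 85] base [637. 256.] mouth [642. 256.]
px [196, 282, 52, 4, 152] base [389. 221.] mouth [398. 221.]
```

step_arm(
  motion=[
    {"grip": 1,"tx": -5,"ty": 2.1,"tz": 5,"ax": 0.015,"ay": -0.736,"az": 0.031},
    {"grip": 1,"tx": -9.5,"ty": 2.1,"tz": 9,"ax": 0.015,"ay": -0.736,"az": 0.031},
    {"grip": 1,"tx": -9.5,"ty": 2.1,"tz": 13,"ax": 0.015,"ay": -0.736,"az": 0.031},
    {"grip": 1,"tx": -9.5,"ty": 2.1,"tz": 17.4,"ax": 0.015,"ay": -0.736,"az": 0.031},
    {"grip": 1,"tx": -9.5,"ty": 2.1,"tz": 17.4,"ax": 0.015,"ay": -0.736,"az": 0.031},
    {"grip": 1,"tx": -9.5,"ty": 2.1,"tz": 17.4,"ax": 0.015,"ay": -0.736,"az": 0.031},
  ],
)

```text
time: 41.05
ee_pos: [594.5, 153.1, 76.0]
tool_rot: [[-0.743, 0.022, 0.669], [0.017, 1.0, -0.014], [-0.669, 0.001, -0.743]]
ft_force: [0.6, 0.6, 0.6]
width: 85.8
finger_force: 0.0
```

```bash
python3 - <<'E'
from c import *
plan([561,154,37],R(-1,42),True)
# side view: where is L2 (glass) vs start
a=cv2.imread('pics/side0.png').astype(int); b=grab_frame('side')[:,:,::-1].astype(int)
for nm,P in(('L2b',[533,154,32]),('L2m',[604,154,32]),('L1b',[554,255,32]),('L1m',[625,255,32])): print(nm,proj('side',P).round())
d=abs(a-b).max(2)>30
for r in range(155,206,2): print(r,''.join('#' if t else '.' for t in d[r,235:330]))
E
```

```text
t cm [5.1  0.02 5.55] a [-0.002  0.    -0.004] deg 0.0 | now [594.5 153.1  76. ] j [ 19. -21. 127. -23.  36. -55.] f [0.6 0.6 0.6] w 85.8 T 41.05
L2b [288. 193.]
L2m [313. 189.]
L1b [289. 170.]
L1m [312. 166.]
155 ...................###########################################............................##...
157 ......................#######...##############################...........................#####.
159 ..................................##########################...............................####
161 ...................................#############.#########..............................######.
163 ....................................###############.###.................................###..##
165 .............................................#.......####..............................####....
167 ...........................#####......####################.............................###.....
169 ...............###############.#.......#####################..........................####.....
171 .............##....#.############........######################.......................
[... 1009 characters left out ...]

193 ..#...######################.......##...........#####............................##............
195 #############################....####################..........................................
197 ######.##########################################...............................##.............
199 #####.#######################..######.........########...............###########...............
201 #############################....############################################..................
203 #######.######################.##########################......................................
205 #########.#############........####...........#######.####.....................................
```

step_arm(
  motion=[
    {"grip": 1,"tx": 3,"ty": 0,"tz": 3.2,"ax": 0,"ay": 0,"az": 0},
    {"grip": 1,"tx": 5.1,"ty": 0,"tz": 5.5,"ax": 0,"ay": 0,"az": 0},
    {"grip": 1,"tx": 5.1,"ty": 0,"tz": 5.5,"ax": 0,"ay": 0,"az": 0},
    {"grip": 0,"tx": 5.1,"ty": 0,"tz": 5.5,"ax": 0,"ay": 0,"az": 0},
    {"grip": 0,"tx": 5.1,"ty": 0,"tz": 5.5,"ax": 0,"ay": 0,"az": 0},
    {"grip": 0,"tx": 5.1,"ty": 0,"tz": 5.5,"ax": 0,"ay": 0,"az": 0},
    {"grip": 0,"tx": 5.1,"ty": 0,"tz": 5.5,"ax": 0,"ay": 0,"az": 0},
    {"grip": 0,"tx": 3.8,"ty": 0,"tz": 4,"ax": 0,"ay": 0,"az": 0},
    {"grip": 0,"tx": 0,"ty": 0,"tz": 0,"ax": 0,"ay": 0,"az": 0},
    {"grip": 0,"tx": -4,"ty": 0,"tz": -4.5,"ax": 0,"ay": 0,"az": 0},
  ],
  newtons=40,
)

```text
time: 42.35
ee_pos: [592.8, 153.0, 136.1]
tool_rot: [[-0.743, 0.02, 0.669], [0.015, 1.0, -0.013], [-0.669, 0.0, -0.743]]
ft_force: [0.3, 0.9, -0.3]
width: 50.0
finger_force: 41.9
```

```bash
python3 - <<'E'
from c import *
plan([480,100,270],R(0,0),True)
E
```

```text
t cm [  2.63  -5.53 -13.78] a [-0.007  0.733 -0.019] deg 42.0 | now [592.8 153.  136.1] j [ 19. -25. 124. -20.  43. -60.] f [ 0.3  0.9 -0.3] w 50.0 T 42.35
```

Held (50 mm). Upright, then turn.

step_arm(
  motion=[
    {"grip": 0,"tx": -1,"ty": 0,"tz": -6,"ax": -0.007,"ay": 0.733,"az": -0.019},
    {"grip": 0,"tx": 0,"ty": -3,"tz": -12,"ax": -0.007,"ay": 0.733,"az": -0.019},
    {"grip": 0,"tx": 2.6,"ty": -5.5,"tz": -13.8,"ax": -0.007,"ay": 0.733,"az": -0.019},
    {"grip": 0,"tx": 2.6,"ty": -5.5,"tz": -13.8,"ax": -0.007,"ay": 0.733,"az": -0.019},
    {"grip": 0,"tx": 2.6,"ty": -5.5,"tz": -13.8,"ax": -0.007,"ay": 0.733,"az": -0.019},
    {"grip": 0,"tx": 2.6,"ty": -5.5,"tz": -13.8,"ax": -0.007,"ay": 0.733,"az": -0.019},
  ],
)

```text
time: 43.1
ee_pos: [480.5, 100.4, 219.3]
tool_rot: [[-1.0, 0.001, 0.002], [0.001, 1.0, -0.0], [-0.002, -0.0, -1.0]]
ft_force: [-0.6, 0.0, -0.6]
width: 50.1
finger_force: 41.9
```

step_arm(
  motion=[
    {"grip": 0,"tx": 1,"ty": -10,"tz": 0,"ax": 0,"ay": 0,"az": 1.57},
    {"grip": 0,"tx": 2,"ty": -18,"tz": 0,"ax": 0,"ay": 0,"az": 1.57},
    {"grip": 0,"tx": 2,"ty": -18,"tz": 0,"ax": 0,"ay": 0,"az": 1.57},
    {"grip": 0,"tx": 2,"ty": -18,"tz": 0,"ax": 0,"ay": 0,"az": 1.57},
    {"grip": 0,"tx": 2,"ty": -18,"tz": 0,"ax": 0,"ay": 0,"az": 1.57},
    {"grip": 0,"tx": 2,"ty": -18,"tz": 0,"ax": 0,"ay": 0,"az": 1.57},
    {"grip": 0,"tx": 2,"ty": -18,"tz": 0,"ax": 0,"ay": 0,"az": 1.57},
    {"grip": 0,"tx": 2,"ty": -18,"tz": 0,"ax": 0,"ay": 0,"az": 1.57},
    {"grip": 0,"tx": 2,"ty": -18,"tz": 0,"ax": 0,"ay": 0,"az": 1.57},
    {"grip": 0,"tx": 2,"ty": -18,"tz": 0,"ax": 0,"ay": 0,"az": 1.57},
  ],
)

```text
time: 44.35
ee_pos: [459.9, -79.2, 220.0]
tool_rot: [[-0.001, 1.0, 0.003], [1.0, 0.001, -0.001], [-0.001, 0.003, -1.0]]
ft_force: [1.1, -0.8, -0.0]
width: 50.0
finger_force: 42.0
```

```bash
python3 - <<'E'
from c import *
plan(W(p,[-10,-130,270]),R(0,0,1),True)
E
```

```text
t cm [-26.47   7.25  -0.04] a [ 3.000e-03 -1.000e-03  1.572e+00] deg 90.0 | now [459.9 -79.2 220. ] j [-13. -20. 105.  -0.  95. -13.] f [ 1.1 -0.8 -0. ] w 50.0 T 44.35
```

step_arm(
  motion=[
    {"grip": 0,"tx": -26.5,"ty": 7.2,"tz": 0,"ax": 0,"ay": 0,"az": 1.57},
    {"grip": 0,"tx": -26.5,"ty": 7.2,"tz": 0,"ax": 0,"ay": 0,"az": 1.57},
    {"grip": 0,"tx": -26.5,"ty": 7.2,"tz": 0,"ax": 0,"ay": 0,"az": 1.57},
    {"grip": 0,"tx": -26.5,"ty": 7.2,"tz": 0,"ax": 0,"ay": 0,"az": 1.57},
    {"grip": 0,"tx": -26.5,"ty": 7.2,"tz": 0,"ax": 0,"ay": 0,"az": 1.57},
    {"grip": 0,"tx": -26.5,"ty": 7.2,"tz": 0,"ax": 0,"ay": 0,"az": 1.57},
    {"grip": 0,"tx": -26.5,"ty": 7.2,"tz": 0,"ax": 0,"ay": 0,"az": 1.57},
    {"grip": 0,"tx": -26.5,"ty": 7.2,"tz": 0,"ax": 0,"ay": 0,"az": 1.57},
    {"grip": 0,"tx": -26.5,"ty": 7.2,"tz": 0,"ax": 0,"ay": 0,"az": 1.57},
    {"grip": 0,"tx": -26.5,"ty": 7.2,"tz": 0,"ax": 0,"ay": 0,"az": 1.57},
  ],
)

```text
time: 45.6
ee_pos: [532.2, -344.3, 219.9]
tool_rot: [[1.0, 0.003, 0.001], [0.003, -1.0, -0.001], [0.001, 0.001, -1.0]]
ft_force: [0.1, -0.8, -0.7]
width: 50.3
finger_force: 42.0
```

```bash
python3 - <<'E'
from c import *
plan(W(p,[-5,-130,175]),R(0,48,1),True)
E
```

```text
t cm [ 4.19 -0.11  7.77] a [-0.     0.837  0.004] deg 48.0 | now [ 532.2 -344.3  219.9] j [-35.   1.  86.  -0.  93.  55.] f [ 0.1 -0.8 -0.7] w 50.3 T 45.6
```

step_arm(
  motion=[
    {"grip": 0,"tx": 4.2,"ty": -0.1,"tz": 5,"ax": 0,"ay": 0.837,"az": 0.004},
    {"grip": 0,"tx": 4.2,"ty": -0.1,"tz": 5,"ax": 0,"ay": 0.837,"az": 0.004},
    {"grip": 0,"tx": 4.2,"ty": -0.1,"tz": 5,"ax": 0,"ay": 0.837,"az": 0.004},
    {"grip": 0,"tx": 4.2,"ty": -0.1,"tz": 5,"ax": 0,"ay": 0.837,"az": 0.004},
    {"grip": 0,"tx": 4.2,"ty": -0.1,"tz": 7.8,"ax": 0,"ay": 0.837,"az": 0.004},
    {"grip": 0,"tx": 4.2,"ty": -0.1,"tz": 7.8,"ax": 0,"ay": 0.837,"az": 0.004},
    {"grip": 0,"tx": 4.2,"ty": -0.1,"tz": 7.8,"ax": 0,"ay": 0.837,"az": 0.004},
  ],
)

```text
time: 46.48
ee_pos: [574.9, -344.0, 143.2]
tool_rot: [[0.67, -0.002, 0.742], [-0.0, -1.0, -0.002], [0.742, 0.001, -0.67]]
ft_force: [-0.5, 0.2, 0.7]
width: 50.0
finger_force: 42.2
```

```bash
python3 - <<'E'
from c import *
plan(W(p,[-5,-130,126]),R(0,48,1),True)
# height of the base edge in side view: predicted base circle centre & where glass bright
for n in('side','top'): print(n,proj(n,W(p,[0,-130,175+28])).round(1))
b=cv2.cvtColor(grab_frame('top'),cv2.COLOR_RGB2GRAY); u,v=proj('top',W(p,[0,-130,203])).astype(int)
for r in range(v-22,v+24,2): print(r,b[r,u-24:u+26:2].tolist())
E
```

```text
t cm [-3.76 -0.09  3.3 ] a [ 0.002  0.001 -0.   ] deg 0.0 | now [ 574.9 -344.   143.2] j [-49. -13. 117.  46.  51.  19.] f [-0.5  0.2  0.7] w 50.0 T 46.475
side [348.6 304.5]
top [481.2 213.5]
191 [153, 160, 142, 121, 75, 139, 191, 184, 185, 67, 103, 186, 72, 150, 183, 179, 189, 23, 36, 34, 36, 36, 35, 35, 36]
193 [168, 170, 171, 73, 92, 130, 181, 179, 182, 98, 94, 188, 107, 180, 184, 180, 187, 20, 34, 34, 35, 37, 35, 35, 35]
195 [103, 105, 119, 107, 74, 89, 183, 180, 184, 160, 94, 192, 163, 160, 184, 180, 185, 17, 35, 35, 35, 32, 35, 35, 35]
197 [188, 189, 193, 101, 84, 89, 172, 167, 125, 124, 124, 140, 148, 153, 162, 179, 187, 11, 34, 33, 33, 34, 35, 35, 35]
199 [172, 164, 126, 83, 91, 94, 140, 155, 147, 143, 128, 117, 156, 184, 181, 179, 185, 10, 33, 32, 33, 32, 35, 32, 34]
201 [81, 103, 90, 127, 88, 53, 190, 186, 187, 190, 83, 151, 159, 179, 175, 180, 185, 8, 34, 34, 34, 32, 31, 34, 33]
203 [178, 189, 185, 186, 108, 100, 131, 176, 138, 119, 127, 144, 147, 144, 152, 170, 184, 7, 32, 31, 32, 32, 32, 33, 32]
205 [109, 172, 167, 117, 107, 81, 80, 89, 112, 151, 143, 149, 149, 147, 146
[... 1059 characters left out ...]
8, 142, 146, 75, 0, 0, 31, 123, 12, 153, 166, 158]
225 [117, 103, 11, 19, 14, 27, 24, 48, 99, 118, 85, 108, 123, 122, 162, 183, 135, 1, 6, 5, 11, 23, 20, 42, 144]
227 [48, 22, 28, 26, 17, 21, 26, 23, 46, 151, 167, 175, 193, 79, 187, 169, 173, 0, 6, 7, 15, 27, 27, 25, 23]
229 [0, 26, 27, 24, 26, 12, 24, 26, 22, 102, 168, 118, 119, 113, 65, 73, 77, 91, 16, 3, 7, 27, 25, 26, 28]
231 [5, 28, 24, 26, 27, 19, 13, 24, 4, 21, 17, 64, 134, 117, 64, 113, 167, 191, 167, 0, 6, 27, 25, 27, 28]
233 [10, 25, 25, 25, 28, 14, 17, 12, 11, 22, 26, 24, 31, 164, 197, 187, 184, 187, 165, 11, 8, 26, 27, 26, 26]
235 [9, 25, 27, 25, 14, 21, 14, 13, 18, 10, 25, 25, 21, 47, 44, 128, 168, 82, 0, 21, 11, 29, 28, 24, 15]
```

step_arm(
  motion=[
    {"grip": 0,"tx": -2,"ty": -0.1,"tz": 1.8,"ax": 0,"ay": 0,"az": 0},
    {"grip": 0,"tx": -3.5,"ty": -0.1,"tz": 3.1,"ax": 0,"ay": 0,"az": 0},
    {"grip": 0,"tx": -3.8,"ty": -0.1,"tz": 3.35,"ax": 0,"ay": 0,"az": 0},
    {"grip": 0,"tx": -3.9,"ty": -0.1,"tz": 3.4,"ax": 0,"ay": 0,"az": 0},
    {"grip": 0,"tx": -3.9,"ty": -0.1,"tz": 3.4,"ax": 0,"ay": 0,"az": 0},
  ],
)

```text
time: 47.15
ee_pos: [573.8, -342.9, 90.9]
tool_rot: [[0.669, -0.002, 0.743], [-0.002, -1.0, -0.002], [0.743, 0.0, -0.669]]
ft_force: [0.1, -0.3, -0.8]
width: 50.2
finger_force: 42.2
```

step_arm(
  motion=[
    {"grip": 0,"tx": -0.07,"ty": 0,"tz": 0.07,"ax": 0,"ay": 0,"az": 0},
    {"grip": 0,"tx": -0.15,"ty": 0,"tz": 0.13,"ax": 0,"ay": 0,"az": 0},
    {"grip": 0,"tx": -0.15,"ty": 0,"tz": 0.13,"ax": 0,"ay": 0,"az": 0},
  ],
)

```text
time: 47.52
ee_pos: [573.6, -342.9, 88.4]
tool_rot: [[0.669, -0.003, 0.743], [-0.002, -1.0, -0.002], [0.743, -0.0, -0.669]]
ft_force: [-0.7, 0.6, 6.0]
width: 49.9
finger_force: 42.7
```

step_arm(
  motion=[
    {"grip": 0.75,"tx": 0,"ty": 0,"tz": 0,"ax": 0,"ay": 0,"az": 0},
    {"grip": 0.75,"tx": 0,"ty": 0,"tz": 0,"ax": 0,"ay": 0,"az": 0},
    {"grip": 0.75,"tx": 0,"ty": 0,"tz": 0,"ax": 0,"ay": 0,"az": 0},
    {"grip": 0.75,"tx": 0,"ty": 0,"tz": -2,"ax": 0,"ay": 0,"az": 0},
    {"grip": 0.75,"tx": 0,"ty": 0,"tz": -6,"ax": 0,"ay": 0,"az": 0},
    {"grip": 0.75,"tx": 0,"ty": 0,"tz": -11,"ax": 0,"ay": 0,"az": 0},
    {"grip": 0.75,"tx": 4,"ty": 0,"tz": -14,"ax": 0,"ay": 0,"az": 0},
    {"grip": 0.75,"tx": 8,"ty": 0,"tz": -15,"ax": 0,"ay": 0,"az": 0},
    {"grip": 0.75,"tx": 8,"ty": 0,"tz": -15,"ax": 0,"ay": 0,"az": 0},
  ],
)

```text
time: 48.65
ee_pos: [516.5, -343.0, 250.9]
tool_rot: [[0.668, -0.002, 0.745], [0.0, -1.0, -0.003], [0.745, 0.002, -0.668]]
ft_force: [-0.6, -0.4, -0.6]
width: 64.3
finger_force: 0.0
```

```bash
python3 - <<'E'
from c import *
plan([470,20,300],R(0,0,1),True)
E
```

```text
t cm [ -3.09 -36.29  -3.59] a [ 0.003 -0.84  -0.001] deg 48.0 | now [ 516.5 -343.   250.9] j [-55. -23. 114.  43.  64.  25.] f [-0.6 -0.4 -0.6] w 64.3 T 48.65
```

step_arm(
  motion=[
    {"grip": 1,"tx": 1,"ty": -4,"tz": -3.6,"ax": 0,"ay": -0.84,"az": 0},
    {"grip": 1,"tx": -3,"ty": -36.3,"tz": -3.6,"ax": 0,"ay": -0.84,"az": 0},
    {"grip": 1,"tx": -3,"ty": -36.3,"tz": -3.6,"ax": 0,"ay": -0.84,"az": 0},
    {"grip": 1,"tx": -3,"ty": -36.3,"tz": -3.6,"ax": 0,"ay": -0.84,"az": 0},
    {"grip": 1,"tx": -3,"ty": -36.3,"tz": -3.6,"ax": 0,"ay": -0.84,"az": 0},
    {"grip": 1,"tx": -3,"ty": -36.3,"tz": -3.6,"ax": 0,"ay": -0.84,"az": 0},
    {"grip": 1,"tx": -3,"ty": -36.3,"tz": -3.6,"ax": 0,"ay": -0.84,"az": 0},
    {"grip": 1,"tx": -3,"ty": -36.3,"tz": -3.6,"ax": 0,"ay": -0.84,"az": 0},
  ],
)

```text
time: 49.65
ee_pos: [469.1, 22.1, 248.3]
tool_rot: [[1.0, 0.001, -0.005], [0.001, -1.0, 0.001], [-0.005, -0.001, -1.0]]
ft_force: [-0.3, -0.7, 0.5]
width: 85.7
finger_force: 0.0
```

step_arm(
  motion=[
    {"grip": 1,"tx": 0,"ty": 0,"tz": 0,"ax": 0,"ay": 0,"az": -1.57},
    {"grip": 1,"tx": 0,"ty": 0,"tz": 0,"ax": 0,"ay": 0,"az": -1.57},
    {"grip": 1,"tx": 0,"ty": 0,"tz": 0,"ax": 0,"ay": 0,"az": -1.57},
    {"grip": 1,"tx": 0,"ty": 0,"tz": 0,"ax": 0,"ay": 0,"az": -1.57},
    {"grip": 1,"tx": 0,"ty": 0,"tz": 0,"ax": 0,"ay": 0,"az": -1.57},
    {"grip": 1,"tx": 0,"ty": 0,"tz": 0,"ax": 0,"ay": 0,"az": -1.57},
    {"grip": 1,"tx": 0,"ty": 0,"tz": 0,"ax": 0,"ay": 0,"az": -1.57},
    {"grip": 1,"tx": 0,"ty": 0,"tz": 0,"ax": 0,"ay": 0,"az": -1.57},
    {"grip": 1,"tx": 0,"ty": 0,"tz": 0,"ax": 0,"ay": 0,"az": -1.57},
    {"grip": 1,"tx": 0,"ty": 0,"tz": 0,"ax": 0,"ay": 0,"az": -1.57},
  ],
)

```text
time: 50.9
ee_pos: [469.6, 19.6, 249.0]
tool_rot: [[0.005, 1.0, -0.004], [1.0, -0.005, 0.001], [0.001, -0.004, -1.0]]
ft_force: [0.5, 1.2, -1.4]
width: 85.2
finger_force: 0.0
```

```bash
cp pics/cur_s.png pics/old_s.png; python3 chk.py; python3 - <<'E'
from c import *
o=env.get_obs(); print(o['ee_pos'])
a=cv2.imread('pics/old_s.png').astype(int); b=cv2.imread('pics/cur_s.png').astype(int); d=abs(a-b).max(2)>20
print('L2 base',proj('side',W(p,[0,-130,150])),'rim',proj('side',W(p,[0,-130,80])),'S2',proj('side',W(p,[0,-44,136])),'S1',proj('side',W(p,[0,44,136])))
for r in range(235,372,3): print(r,''.join('#' if t else '.' for t in d[r,285:385]))
E
```

```text
px [186, 182, 91, 3, 200] base [634. 199.] mouth [641. 199.]
px [198, 188, 21, 30, 549] base [553. 255.] mouth [627. 256.]
px [268, 188, 7, 29, 113] base [553. 101.] mouth [625. 101.]
px [186, 281, 40, 5, 141] base [389. 259.] mouth [401. 259.]
[469.64775997  20.01449008 249.33738056]
L2 base [346.85957273 322.30197125] rim [344.83071735 343.34521462] S2 [327.12930188 288.90993167] S1 [310.19886111 255.74202826]
235 .................................................##.................................................
238 ..................................................#.................................................
241 .......#...........................................#................................................
244 .....................................#.#..###.........#.............................................
247 .............##........................................#............................................
250 ....................................................................................................
253 ..................................................
[... 3445 characters left out ...]
..................####..############..######..........................
355 .......................................................############..###...###......................
358 ...................................................####.#....########..##...####....................
361 ....................................................#######...########..###...####..................
364 ..............................................#..#...#######...#########..##...###..................
367 .......................................................#######...########..###......................
370 ........................................................#######...#######...........................
```

step_arm(
  motion=[
    {"grip": 1,"tx": 19.5,"ty": 4,"tz": 0,"ax": 0,"ay": 0,"az": -1.585},
    {"grip": 1,"tx": 19.5,"ty": 4,"tz": 0,"ax": 0,"ay": 0,"az": -1.585},
    {"grip": 1,"tx": 19.5,"ty": 4,"tz": 0,"ax": 0,"ay": 0,"az": -1.585},
    {"grip": 1,"tx": 19.5,"ty": 4,"tz": 0,"ax": 0,"ay": 0,"az": -1.585},
    {"grip": 1,"tx": 19.5,"ty": 4,"tz": 0,"ax": 0,"ay": 0,"az": -1.585},
    {"grip": 1,"tx": 19.5,"ty": 4,"tz": 0,"ax": 0,"ay": 0,"az": -1.585},
    {"grip": 1,"tx": 19.5,"ty": 4,"tz": 0,"ax": 0,"ay": 0,"az": -1.585},
    {"grip": 1,"tx": 19.5,"ty": 4,"tz": 0,"ax": 0,"ay": 0,"az": -1.585},
    {"grip": 1,"tx": 19.5,"ty": 4,"tz": 0,"ax": 0,"ay": 0,"az": -1.585},
  ],
)

```text
time: 52.18
ee_pos: [510.5, 215.1, 249.5]
tool_rot: [[-1.0, -0.014, -0.003], [-0.014, 1.0, 0.001], [0.003, 0.001, -1.0]]
ft_force: [0.6, -0.3, 0.4]
width: 85.1
finger_force: 0.0
```

```bash
python3 - <<'E'
from c import *
plan([582,254.5,110],R(-1,42),True)
E
```

```text
t cm [-10.54   3.72  17.56] a [ 0.012 -0.736  0.029] deg 42.0 | now [510.5 215.1 249.5] j [ 20.  -9.  93.   0.  96. -71.] f [ 0.6 -0.3  0.4] w 85.1 T 52.175
```

step_arm(
  motion=[
    {"grip": 1,"tx": -5,"ty": 3.7,"tz": 5,"ax": 0.012,"ay": -0.736,"az": 0.029},
    {"grip": 1,"tx": -10.5,"ty": 3.7,"tz": 9,"ax": 0.012,"ay": -0.736,"az": 0.029},
    {"grip": 1,"tx": -10.5,"ty": 3.7,"tz": 13,"ax": 0.012,"ay": -0.736,"az": 0.029},
    {"grip": 1,"tx": -10.5,"ty": 3.7,"tz": 17.5,"ax": 0.012,"ay": -0.736,"az": 0.029},
    {"grip": 1,"tx": -10.5,"ty": 3.7,"tz": 17.5,"ax": 0.012,"ay": -0.736,"az": 0.029},
    {"grip": 1,"tx": -10.5,"ty": 3.7,"tz": 17.5,"ax": 0.012,"ay": -0.736,"az": 0.029},
  ],
)

```text
time: 52.92
ee_pos: [615.4, 254.1, 76.3]
tool_rot: [[-0.743, 0.02, 0.669], [0.016, 1.0, -0.013], [-0.669, 0.001, -0.743]]
ft_force: [0.7, 0.5, 1.5]
width: 85.6
finger_force: 0.0
```

```bash
python3 - <<'E'
from c import *
plan([582,254.5,37],R(-1,42),True)
a=cv2.imread('pics/side0.png').astype(int); b=grab_frame('side')[:,:,::-1].astype(int); d=abs(a-b).max(2)>30
for r in range(157,180,3): print(r,''.join('#' if t else '.' for t in d[r,270:330]))
E
```

```text
t cm [ 5.11 -0.02  5.59] a [-0.001  0.    -0.003] deg 0.0 | now [615.4 254.1  76.3] j [ 30. -12. 120. -33.  39. -39.] f [0.7 0.5 1.5] w 85.6 T 52.925
157 ..........................####........................#####.
160 .....................................................####...
163 ...........###.......................................###..##
166 ............#.......................................###.....
169 .............####..................................####.....
172 ..........########.................................###......
175 ##############....................................###.......
178 ..#################..............................####.......
```

step_arm(
  motion=[
    {"grip": 1,"tx": 3,"ty": 0,"tz": 3.2,"ax": 0,"ay": 0,"az": 0},
    {"grip": 1,"tx": 5.1,"ty": 0,"tz": 5.6,"ax": 0,"ay": 0,"az": 0},
    {"grip": 1,"tx": 5.1,"ty": 0,"tz": 5.6,"ax": 0,"ay": 0,"az": 0},
    {"grip": 0,"tx": 5.1,"ty": 0,"tz": 5.6,"ax": 0,"ay": 0,"az": 0},
    {"grip": 0,"tx": 5.1,"ty": 0,"tz": 5.6,"ax": 0,"ay": 0,"az": 0},
    {"grip": 0,"tx": 5.1,"ty": 0,"tz": 5.6,"ax": 0,"ay": 0,"az": 0},
    {"grip": 0,"tx": 5.1,"ty": 0,"tz": 5.6,"ax": 0,"ay": 0,"az": 0},
    {"grip": 0,"tx": 3.8,"ty": 0,"tz": 4,"ax": 0,"ay": 0,"az": 0},
    {"grip": 0,"tx": 0,"ty": 0,"tz": 0,"ax": 0,"ay": 0,"az": 0},
    {"grip": 0,"tx": -4,"ty": 0,"tz": -4.5,"ax": 0,"ay": 0,"az": 0},
  ],
  newtons=40,
)

```text
time: 54.22
ee_pos: [613.8, 253.7, 136.9]
tool_rot: [[-0.743, 0.019, 0.669], [0.015, 1.0, -0.012], [-0.669, 0.001, -0.743]]
ft_force: [2.5, -0.2, -0.8]
width: 50.2
finger_force: 41.8
```

```bash
python3 - <<'E'
from c import *
plan([480,180,270],R(0,0),True)
E
```

```text
t cm [  4.21  -7.62 -15.1 ] a [-0.006  0.733 -0.019] deg 42.0 | now [613.8 253.7 136.9] j [ 30. -15. 117. -29.  45. -44.] f [ 2.5 -0.2 -0.8] w 50.2 T 54.225
```

step_arm(
  motion=[
    {"grip": 0,"tx": -1,"ty": 0,"tz": -6,"ax": -0.006,"ay": 0.733,"az": -0.019},
    {"grip": 0,"tx": 0,"ty": -3,"tz": -12,"ax": -0.006,"ay": 0.733,"az": -0.019},
    {"grip": 0,"tx": 4.2,"ty": -7.6,"tz": -15.1,"ax": -0.006,"ay": 0.733,"az": -0.019},
    {"grip": 0,"tx": 4.2,"ty": -7.6,"tz": -15.1,"ax": -0.006,"ay": 0.733,"az": -0.019},
    {"grip": 0,"tx": 4.2,"ty": -7.6,"tz": -15.1,"ax": -0.006,"ay": 0.733,"az": -0.019},
    {"grip": 0,"tx": 4.2,"ty": -7.6,"tz": -15.1,"ax": -0.006,"ay": 0.733,"az": -0.019},
  ],
)

```text
time: 54.98
ee_pos: [480.6, 180.5, 218.9]
tool_rot: [[-1.0, 0.0, 0.003], [0.0, 1.0, -0.001], [-0.003, -0.001, -1.0]]
ft_force: [-0.1, 0.8, -0.9]
width: 49.7
finger_force: 41.8
```

step_arm(
  motion=[
    {"grip": 0,"tx": 1,"ty": -10,"tz": 0,"ax": 0,"ay": 0,"az": 1.57},
    {"grip": 0,"tx": 1,"ty": -18,"tz": 0,"ax": 0,"ay": 0,"az": 1.57},
    {"grip": 0,"tx": 1,"ty": -18,"tz": 0,"ax": 0,"ay": 0,"az": 1.57},
    {"grip": 0,"tx": 1,"ty": -18,"tz": 0,"ax": 0,"ay": 0,"az": 1.57},
    {"grip": 0,"tx": 1,"ty": -18,"tz": 0,"ax": 0,"ay": 0,"az": 1.57},
    {"grip": 0,"tx": 1,"ty": -18,"tz": 0,"ax": 0,"ay": 0,"az": 1.57},
    {"grip": 0,"tx": 1,"ty": -18,"tz": 0,"ax": 0,"ay": 0,"az": 1.57},
    {"grip": 0,"tx": 1,"ty": -18,"tz": 0,"ax": 0,"ay": 0,"az": 1.57},
    {"grip": 0,"tx": 1,"ty": -18,"tz": 0,"ax": 0,"ay": 0,"az": 1.57},
    {"grip": 0,"tx": 1,"ty": -18,"tz": 0,"ax": 0,"ay": 0,"az": 1.57},
  ],
)

```text
time: 56.22
ee_pos: [470.1, 0.9, 219.1]
tool_rot: [[-0.002, 1.0, 0.002], [1.0, 0.002, -0.001], [-0.001, 0.002, -1.0]]
ft_force: [0.6, -0.0, -0.2]
width: 50.0
finger_force: 41.9
```

```bash
python3 - <<'E'
from c import *
plan(W(p,[-10,130,270]),R(4,0,1),True)
E
```

```text
t cm [-8.72  2.68 -0.17] a [ 3.000e-03 -1.000e-03  1.503e+00] deg 86.0 | now [470.1   0.9 219.1] j [ -3. -20. 105.  -0.  95.  -3.] f [ 0.6 -0.  -0.2] w 50.0 T 56.225
```

step_arm(
  motion=[
    {"grip": 0,"tx": -8.7,"ty": 2.7,"tz": 0,"ax": 0,"ay": 0,"az": 1.503},
    {"grip": 0,"tx": -8.7,"ty": 2.7,"tz": 0,"ax": 0,"ay": 0,"az": 1.503},
    {"grip": 0,"tx": -8.7,"ty": 2.7,"tz": 0,"ax": 0,"ay": 0,"az": 1.503},
    {"grip": 0,"tx": -8.7,"ty": 2.7,"tz": 0,"ax": 0,"ay": 0,"az": 1.503},
    {"grip": 0,"tx": -8.7,"ty": 2.7,"tz": 0,"ax": 0,"ay": 0,"az": 1.503},
    {"grip": 0,"tx": -8.7,"ty": 2.7,"tz": 0,"ax": 0,"ay": 0,"az": 1.503},
    {"grip": 0,"tx": -8.7,"ty": 2.7,"tz": 0,"ax": 0,"ay": 0,"az": 1.503},
    {"grip": 0,"tx": -8.7,"ty": 2.7,"tz": 0,"ax": 0,"ay": 0,"az": 1.503},
    {"grip": 0,"tx": -8.7,"ty": 2.7,"tz": 0,"ax": 0,"ay": 0,"az": 1.503},
    {"grip": 0,"tx": -8.7,"ty": 2.7,"tz": 0,"ax": 0,"ay": 0,"az": 1.503},
  ],
)

```text
time: 57.48
ee_pos: [497.2, -86.5, 219.1]
tool_rot: [[0.997, 0.073, 0.001], [0.073, -0.997, -0.001], [0.001, 0.001, -1.0]]
ft_force: [-0.3, -0.1, -0.3]
width: 50.3
finger_force: 41.9
```

```bash
python3 - <<'E'
from c import *
plan(W(p,[-5,130,175]),R(4,48,1),True)
E
```

```text
t cm [ 4.12 -0.05  7.69] a [-0.     0.837  0.004] deg 48.0 | now [497.2 -86.5 219.1] j [-13. -15. 101.  -0.  94.  73.] f [-0.3 -0.1 -0.3] w 50.3 T 57.475
```

step_arm(
  motion=[
    {"grip": 0,"tx": 4.1,"ty": -0.1,"tz": 5,"ax": 0,"ay": 0.837,"az": 0.004},
    {"grip": 0,"tx": 4.1,"ty": -0.1,"tz": 5,"ax": 0,"ay": 0.837,"az": 0.004},
    {"grip": 0,"tx": 4.1,"ty": -0.1,"tz": 5,"ax": 0,"ay": 0.837,"az": 0.004},
    {"grip": 0,"tx": 4.1,"ty": -0.1,"tz": 5,"ax": 0,"ay": 0.837,"az": 0.004},
    {"grip": 0,"tx": 4.1,"ty": -0.1,"tz": 7.7,"ax": 0,"ay": 0.837,"az": 0.004},
    {"grip": 0,"tx": 4.1,"ty": -0.1,"tz": 7.7,"ax": 0,"ay": 0.837,"az": 0.004},
    {"grip": 0,"tx": 4.1,"ty": -0.1,"tz": 7.7,"ax": 0,"ay": 0.837,"az": 0.004},
  ],
)

```text
time: 58.35
ee_pos: [538.7, -83.2, 143.9]
tool_rot: [[0.668, 0.066, 0.741], [0.045, -0.998, 0.048], [0.742, 0.001, -0.67]]
ft_force: [0.6, -0.0, 0.1]
width: 50.0
finger_force: 42.1
```

```bash
python3 - <<'E'
from c import *
plan(W(p,[-5,130,124]),R(4,48,1),True)
b=cv2.cvtColor(grab_frame('top'),cv2.COLOR_RGB2GRAY); print(proj('top',W(p,[0,130,203]))); u,v=proj('top',W(p,[0,130,203])).astype(int)
for r in range(v-18,v+20,2): print(r,b[r,u-24:u+26:2].tolist())
E
```

```text
t cm [-3.94 -0.02  3.51] a [ 0.004  0.001 -0.002] deg 0.0 | now [538.7 -83.2 143.9] j [-23. -41. 135.  28.  45.  51.] f [ 0.6 -0.   0.1] w 50.0 T 58.35
[355.6272853  232.99592015]
214 [99, 97, 95, 99, 121, 121, 120, 120, 120, 119, 120, 121, 185, 180, 160, 162, 162, 104, 138, 133, 136, 158, 169, 146, 133]
216 [137, 186, 185, 113, 120, 120, 120, 114, 113, 111, 82, 88, 86, 117, 141, 165, 162, 130, 148, 147, 132, 95, 101, 104, 102]
218 [180, 158, 165, 112, 104, 127, 126, 82, 99, 107, 89, 86, 102, 116, 155, 180, 178, 180, 178, 179, 155, 100, 109, 109, 110]
220 [135, 141, 166, 166, 138, 124, 86, 92, 121, 119, 117, 107, 98, 101, 106, 159, 162, 161, 106, 107, 115, 120, 119, 120, 119]
222 [123, 134, 113, 102, 105, 104, 104, 103, 103, 105, 125, 132, 133, 136, 133, 141, 122, 143, 183, 184, 167, 120, 119, 112, 114]
224 [94, 108, 109, 109, 108, 123, 122, 103, 102, 150, 161, 160, 161, 147, 130, 142, 144, 156, 162, 163, 89, 130, 143, 144, 94]
226 [115, 118, 121, 119, 120, 121, 117, 93, 158, 159, 156, 154, 156, 146, 149, 127, 125, 131, 169, 155, 145, 129, 97, 94, 84]
228 [183, 120, 122, 122, 111, 11
[... 694 characters left out ...]
11, 76, 133, 128]
240 [184, 187, 113, 3, 21, 80, 98, 95, 121, 152, 150, 143, 147, 158, 146, 153, 127, 150, 43, 17, 130, 12, 54, 183, 177]
242 [92, 82, 93, 49, 21, 57, 119, 81, 85, 130, 156, 155, 154, 154, 153, 121, 126, 160, 107, 9, 67, 17, 28, 176, 184]
244 [93, 91, 94, 61, 13, 20, 53, 97, 97, 89, 106, 130, 150, 146, 122, 113, 93, 105, 110, 0, 24, 24, 20, 10, 40]
246 [127, 113, 129, 75, 22, 24, 21, 91, 106, 129, 115, 109, 104, 137, 118, 122, 106, 97, 100, 0, 26, 24, 24, 20, 24]
248 [7, 14, 14, 19, 19, 27, 23, 23, 133, 110, 99, 130, 119, 108, 84, 78, 89, 91, 85, 74, 24, 26, 26, 26, 23]
250 [24, 28, 24, 24, 23, 23, 25, 22, 64, 77, 89, 89, 102, 109, 103, 85, 93, 73, 88, 74, 24, 23, 13, 22, 26]
```

step_arm(
  motion=[
    {"grip": 0,"tx": -2,"ty": 0,"tz": 1.8,"ax": 0,"ay": 0,"az": 0},
    {"grip": 0,"tx": -3.6,"ty": 0,"tz": 3.2,"ax": 0,"ay": 0,"az": 0},
    {"grip": 0,"tx": -3.9,"ty": 0,"tz": 3.5,"ax": 0,"ay": 0,"az": 0},
    {"grip": 0,"tx": -4,"ty": 0,"tz": 3.55,"ax": 0,"ay": 0,"az": 0},
    {"grip": 0,"tx": -4,"ty": 0,"tz": 3.55,"ax": 0,"ay": 0,"az": 0},
  ],
)

```text
time: 59.02
ee_pos: [538.2, -83.1, 89.9]
tool_rot: [[0.668, 0.065, 0.742], [0.043, -0.998, 0.048], [0.743, -0.0, -0.669]]
ft_force: [0.5, 0.8, -0.7]
width: 50.3
finger_force: 42.1
```

step_arm(
  motion=[
    {"grip": 0,"tx": -0.07,"ty": 0,"tz": 0.07,"ax": 0,"ay": 0,"az": 0},
    {"grip": 0,"tx": -0.13,"ty": 0,"tz": 0.11,"ax": 0,"ay": 0,"az": 0},
    {"grip": 0,"tx": -0.13,"ty": 0,"tz": 0.11,"ax": 0,"ay": 0,"az": 0},
  ],
)

```text
time: 59.4
ee_pos: [537.9, -83.1, 87.5]
tool_rot: [[0.668, 0.064, 0.742], [0.043, -0.998, 0.048], [0.743, -0.0, -0.669]]
ft_force: [-1.1, 0.5, 2.6]
width: 50.1
finger_force: 42.3
```

step_arm(
  motion=[
    {"grip": 0.75,"tx": -0.04,"ty": 0,"tz": 0.03,"ax": 0,"ay": 0,"az": 0},
    {"grip": 0.75,"tx": -0.04,"ty": 0,"tz": 0.03,"ax": 0,"ay": 0,"az": 0},
    {"grip": 0.75,"tx": 0,"ty": 0,"tz": 0,"ax": 0,"ay": 0,"az": 0},
    {"grip": 0.75,"tx": 0,"ty": 0,"tz": -2,"ax": 0,"ay": 0,"az": 0},
    {"grip": 0.75,"tx": 0,"ty": 0,"tz": -6,"ax": 0,"ay": 0,"az": 0},
    {"grip": 0.75,"tx": 0,"ty": 0,"tz": -11,"ax": 0,"ay": 0,"az": 0},
    {"grip": 0.75,"tx": 4,"ty": 0,"tz": -13,"ax": 0,"ay": 0,"az": 0},
    {"grip": 0.75,"tx": 8,"ty": 0,"tz": -13,"ax": 0,"ay": 0,"az": 0},
    {"grip": 0.75,"tx": 8,"ty": 0,"tz": -13,"ax": 0,"ay": 0,"az": 0},
  ],
)

```text
time: 60.52
ee_pos: [507.7, -90.3, 236.0]
tool_rot: [[0.671, 0.069, 0.739], [0.045, -0.998, 0.052], [0.74, -0.002, -0.672]]
ft_force: [-0.0, 0.3, 0.0]
width: 64.0
finger_force: 0.0
```

```bash
python3 - <<'E'
from c import *
plan([470,60,330],R(-45,0,1),True)
E
```

```text
t cm [  1.48 -15.26  -5.03] a [-0.357 -0.78   0.802] deg 67.0 | now [507.7 -90.3 236. ] j [-27. -48. 129.  27.  58.  53.] f [-0.   0.3  0. ] w 64.0 T 60.525
```

step_arm(
  motion=[
    {"grip": 0.47,"tx": 2,"ty": -3,"tz": -4,"ax": 0,"ay": -0.835,"az": 0},
    {"grip": 0.47,"tx": 1.5,"ty": -13,"tz": -5,"ax": 0,"ay": -0.835,"az": 0},
    {"grip": 0.47,"tx": 1.5,"ty": -13,"tz": -5,"ax": 0,"ay": -0.835,"az": 0},
    {"grip": 0.47,"tx": 1.5,"ty": -13,"tz": -5,"ax": 0,"ay": -0.835,"az": 0},
    {"grip": 0.47,"tx": 1.5,"ty": -13,"tz": -5,"ax": 0,"ay": -0.835,"az": 0},
    {"grip": 0.47,"tx": 1.5,"ty": -13,"tz": -5,"ax": 0,"ay": -0.835,"az": 0},
    {"grip": 0.47,"tx": 1.5,"ty": -13,"tz": -5,"ax": 0,"ay": -0.835,"az": 0},
  ],
)

```text
time: 61.4
ee_pos: [471.3, 36.9, 277.6]
tool_rot: [[0.998, 0.068, -0.004], [0.068, -0.998, 0.004], [-0.004, -0.004, -1.0]]
ft_force: [0.2, -0.1, 0.8]
width: 40.0
finger_force: 0.0
```

```bash
cp pics/cur_s.png pics/old_s.png; cp pics/cur_t.png pics/old_t.png; python3 chk.py >/dev/null; python3 - <<'E'
from c import *
o=env.get_obs(); print(o['ee_pos'],o['joint_positions'].round())
a=cv2.imread('pics/old_s.png').astype(int); b=cv2.imread('pics/cur_s.png').astype(int); d=abs(a-b).max(2)>20
print('L1 base',proj('side',W(p,[0,130,150])),'rim',proj('side',W(p,[0,130,80])))
for r in range(200,262,3): print(r,''.join('#' if t else '.' for t in d[r,265:345]))
for nm,y,z in(('S2',-44,136),('S1',44,136),('L2',-130,150)):
    u,v=proj('side',W(p,[0,y,z])).astype(int); print(nm,d[v-14:v+30,u-14:u+14].sum())
f=cv2.imread('pics/cur_t.png')[:,:,::-1]; h=cv2.cvtColor(f,cv2.COLOR_RGB2HSV); m=cv2.inRange(h,(108,150,60),(130,255,255)); m[:140]=0;m[215:]=0;m[:,:380]=0;m[:,500:]=0
ys,xs=np.nonzero(m); 
for s in(xs.min(),xs.max()): print('bar end',s,ys[xs==s].mean())
for q in(1.6,1.7,1.8,1.85): print(q,[proj('top',W(p,H(q,y))).round(1).tolist() for y in(45,-45)])
E
```

```text
[470.86286481  36.73515165 278.82595095] [  1. -19.  99.   0. 101.  87.]
L1 base [295.67589879 223.0895962 ] rim [296.56583614 245.00709023]
200 ................................................................................
203 ...................................................####.........................
206 .............................................###...##.##....###.................
209 ...................................########.....................................
212 .....................########................................##.................
215 ###########.................#...........###.....................#...............
218 ........####...###.....###...#########..............####..###..###..............
221 ##...........######################...#######....................##.............
224 .##################....#####.###############.......................#............
227 #.#....###.......###########.############.......................................
230 .###..............##.#################.###......................................
233 ..##.........###..##
[... 327 characters left out ...]
...........##########........###.##.........#....###...........#..###....
248 ........................###########..####...........##.......#...########.##....
251 ......###....######..#########........###.###.#...####....######.####...........
254 ....##.................###.#.#.######..#....####....###.....###.................
257 ..##.....##########.....##......................................................
260 #######.......................#..######...#....##...............................
S2 0
S1 348
L2 0
bar end 401 170.0
bar end 456 162.0
1.6 [[406.2, 184.3], [457.0, 176.6]]
1.7 [[404.3, 175.1], [454.9, 167.5]]
1.8 [[402.3, 166.4], [452.6, 158.8]]
1.85 [[401.2, 162.1], [451.3, 154.6]]
```

```bash
python3 - <<'E'
from c import *
g=W(p,H(1.76,0)); print(g); plan(g+[0,0,70],Rf,True)
E
```

```text
[ 619.96790799 -200.49630692  322.05546233]
t cm [13.27 24.65 -6.54] a [-0.004 -0.002 -1.641] deg 94.0 | now [470.9  36.7 278.8] j [  1. -19.  99.   0. 101.  87.] f [-0.3 -0.9 -0.1] w 40.3 T 61.55
```

step_arm(
  motion=[
    {"grip": 0.47,"tx": 0,"ty": 2,"tz": -6.5,"ax": 0,"ay": 0,"az": -1.641},
    {"grip": 0.47,"tx": 2,"ty": 6,"tz": -6.5,"ax": 0,"ay": 0,"az": -1.641},
    {"grip": 0.47,"tx": 13.3,"ty": 24.6,"tz": -6.5,"ax": 0,"ay": 0,"az": -1.641},
    {"grip": 0.47,"tx": 13.3,"ty": 24.6,"tz": -6.5,"ax": 0,"ay": 0,"az": -1.641},
    {"grip": 0.47,"tx": 13.3,"ty": 24.6,"tz": -6.5,"ax": 0,"ay": 0,"az": -1.641},
    {"grip": 0.47,"tx": 13.3,"ty": 24.6,"tz": -6.5,"ax": 0,"ay": 0,"az": -1.641},
    {"grip": 0.47,"tx": 13.3,"ty": 24.6,"tz": -6.5,"ax": 0,"ay": 0,"az": -1.641},
    {"grip": 0.47,"tx": 13.3,"ty": 24.6,"tz": -6.5,"ax": 0,"ay": 0,"az": -1.641},
    {"grip": 0.47,"tx": 13.3,"ty": 24.6,"tz": -6.5,"ax": 0,"ay": 0,"az": -1.641},
    {"grip": 0.47,"tx": 13.3,"ty": 24.6,"tz": -6.5,"ax": 0,"ay": 0,"az": -1.641},
  ],
)

```text
time: 62.8
ee_pos: [620.5, -199.7, 342.7]
tool_rot: [[-0.136, 0.991, -0.003], [0.991, 0.136, 0.003], [0.003, -0.002, -1.0]]
ft_force: [-0.4, -0.6, 0.3]
width: 40.0
finger_force: 0.0
```

```bash
python3 - <<'E'
from c import *
g=W(p,H(1.76,0)); plan(g,Rf,True)
for q in np.arange(1.76,-.06,-.13): a=np.array(H(q,0))-H(1.76,0); print(round(q,2),'ty',(a[0]/10).round(1),'tz',(-a[2]/10).round(1))
a=cv2.imread('pics/old_s.png').astype(int); b=grab_frame('side')[:,:,::-1].astype(int); d=abs(a-b).max(2)>20
u,v=proj('side',W(p,[0,44,136])).astype(int); print('S1',d[v-14:v+30,u-14:u+14].sum())
for r in range(v-16,v+30,2): print(r,''.join('#' if t else '.' for t in d[r,u-20:u+20]))
E
```

```text
t cm [-0.09 -0.05  6.97] a [-0.002 -0.003 -0.001] deg 0.0 | now [ 620.5 -199.7  342.7] j [-20.   4.  72.   0. 104. -28.] f [-0.4 -0.6  0.3] w 40.0 T 62.8
1.76 ty 0.0 tz -0.0
1.63 ty -2.1 tz -0.3
1.5 ty -4.3 tz -0.3
1.37 ty -6.4 tz 0.0
1.24 ty -8.5 tz 0.6
1.11 ty -10.4 tz 1.4
0.98 ty -12.3 tz 2.5
0.85 ty -14.0 tz 3.8
0.72 ty -15.5 tz 5.3
0.59 ty -16.8 tz 7.0
0.46 ty -17.9 tz 8.9
0.33 ty -18.7 tz 10.9
0.2 ty -19.3 tz 12.9
0.07 ty -19.6 tz 15.1
S1 764
239 ##########.##...#######.################
241 ...########.##...#......###########.####
243 #####.#######....######..####.........##
245 ##.......#############....#.##.#####...#
247 ###.#####.#####...####.#####.#########.#
249 #########....##.######.######.#########.
251 #####..###..####.######..####..#########
253 ##.#########.##...#####...####..##.#####
255 ###.#######........######..##..#####....
257 #.#.######......................#####...
259 ###..########.....##.##..........#####..
261 ####..########.....##.#####...###.######
263 #####..########.....#########..####.####
265 ######.#########.....##.#####...########
267 ##################..##...#######.####.##
269 .#######.##########...#...#######.####.#
271 ..#######.##..######..##...######...####
273 #.....####.....######...#...#######.####
275 ###.#..###......######..##...#######..##
277 ###.....####.....######..##...#######..#
279 #####....###......######..##..########..
281 #####.....###......#####...############.
283 ######....#####....########.##...######.
```

```bash
python3 - <<'E'
from c import *
def hp(im): 
    g=cv2.cvtColor(im,cv2.COLOR_BGR2GRAY).astype(np.float32)+5; l=np.log(g); l=l-cv2.GaussianBlur(l,(0,0),2); return np.clip(l,-.15,.15)
now={n:np.ascontiguousarray(grab_frame(n)[:,:,::-1]) for n in('side','top')}
for n,o,c in(('side','old_s','cur_s'),('top','old_t','cur_t')):
    A=hp(cv2.imread(f'pics/{o}.png'))
    for nm,y,z in(('L2',-130,150),('S2',-44,136),('S1',44,136),('L1',130,150)):
        u,v=proj(n,W(p,[0,y,z-25])).astype(int); 
        if nm=='L1': A0=hp(cv2.imread(f'pics/{c}.png'))
        else: A0=A
        T=A0[v-20:v+20,u-14:u+14]
        for k,B in(('cur',hp(cv2.imread(f'pics/{c}.png'))),('now',hp(now[n]))):
            r=cv2.matchTemplate(B[v-32:v+32,u-26:u+26],T,cv2.TM_CCOEFF_NORMED); m=np.unravel_index(r.argmax(),r.shape); print(n,nm,k,'zero',r[12,12].round(2),'best',r.max().round(2),(m[1]-12,m[0]-12))
E
```

```text
side L2 cur zero 0.99 best 0.99 (np.int64(0), np.int64(0))
side L2 now zero 0.98 best 0.98 (np.int64(0), np.int64(0))
side S2 cur zero 0.99 best 0.99 (np.int64(0), np.int64(0))
side S2 now zero 0.7 best 0.7 (np.int64(0), np.int64(0))
side S1 cur zero 0.68 best 0.68 (np.int64(0), np.int64(0))
side S1 now zero 0.31 best 0.31 (np.int64(0), np.int64(0))
side L1 cur zero 1.0 best 1.0 (np.int64(0), np.int64(0))
side L1 now zero 0.79 best 0.79 (np.int64(0), np.int64(0))
top L2 cur zero 1.0 best 1.0 (np.int64(0), np.int64(0))
top L2 now zero 0.13 best 0.13 (np.int64(0), np.int64(0))
top S2 cur zero 1.0 best 1.0 (np.int64(0), np.int64(0))
top S2 now zero 0.03 best 0.12 (np.int64(7), np.int64(11))
top S1 cur zero 0.89 best 0.89 (np.int64(0), np.int64(0))
top S1 now zero 0.59 best 0.59 (np.int64(0), np.int64(0))
top L1 cur zero 1.0 best 1.0 (np.int64(0), np.int64(0))
top L1 now zero 0.02 best 0.15 (np.int64(3), np.int64(-11))
```

All four stand in place. I'll pinch the bar.

step_arm(
  motion=[
    {"grip": 0.47,"tx": -0.1,"ty": 0,"tz": 4,"ax": 0,"ay": 0,"az": 0},
    {"grip": 0.47,"tx": -0.1,"ty": 0,"tz": 7,"ax": 0,"ay": 0,"az": 0},
    {"grip": 0.47,"tx": -0.1,"ty": 0,"tz": 7,"ax": 0,"ay": 0,"az": 0},
    {"grip": 0,"tx": -0.1,"ty": 0,"tz": 7,"ax": 0,"ay": 0,"az": 0},
    {"grip": 0,"tx": -0.1,"ty": 0,"tz": 7,"ax": 0,"ay": 0,"az": 0},
    {"grip": 0,"tx": -0.1,"ty": 0,"tz": 7,"ax": 0,"ay": 0,"az": 0},
    {"grip": 0,"tx": -0.1,"ty": 0,"tz": 7,"ax": 0,"ay": 0,"az": 0},
  ],
  newtons=25,
)

```text
time: 63.82
ee_pos: [621.4, -200.5, 273.8]
tool_rot: [[-0.137, 0.991, -0.002], [0.991, 0.137, 0.002], [0.003, -0.002, -1.0]]
ft_force: [0.6, 0.2, 7.1]
width: 8.2
finger_force: 25.0
```

step_arm(
  motion=[
    {"grip": 0,"tx": 0,"ty": -1.1,"tz": -0.2,"ax": 0,"ay": 0,"az": 0},
    {"grip": 0,"tx": 0,"ty": -2.1,"tz": -0.3,"ax": 0,"ay": 0,"az": 0},
    {"grip": 0,"tx": 0,"ty": -4.3,"tz": -0.3,"ax": 0,"ay": 0,"az": 0},
    {"grip": 0,"tx": 0,"ty": -6.4,"tz": 0,"ax": 0,"ay": 0,"az": 0},
    {"grip": 0,"tx": 0,"ty": -8.5,"tz": 0.6,"ax": 0,"ay": 0,"az": 0},
    {"grip": 0,"tx": 0,"ty": -10.4,"tz": 1.4,"ax": 0,"ay": 0,"az": 0},
    {"grip": 0,"tx": 0,"ty": -12.3,"tz": 2.5,"ax": 0,"ay": 0,"az": 0},
    {"grip": 0,"tx": 0,"ty": -12.3,"tz": 2.5,"ax": 0,"ay": 0,"az": 0},
  ],
)

```text
time: 64.82
ee_pos: [497.8, -217.7, 247.6]
tool_rot: [[-0.136, 0.991, -0.005], [0.991, 0.136, 0.003], [0.003, -0.004, -1.0]]
ft_force: [-2.7, -3.2, 2.5]
width: 7.6
finger_force: 25.5
```

step_arm(
  motion=[
    {"grip": 0,"tx": 0,"ty": -1.7,"tz": 1.3,"ax": 0,"ay": 0,"az": 0},
    {"grip": 0,"tx": 0,"ty": -3.2,"tz": 2.8,"ax": 0,"ay": 0,"az": 0},
    {"grip": 0,"tx": 0,"ty": -4.5,"tz": 4.5,"ax": 0,"ay": 0,"az": 0},
    {"grip": 0,"tx": 0,"ty": -5.6,"tz": 6.4,"ax": 0,"ay": 0,"az": 0},
    {"grip": 0,"tx": 0,"ty": -6.4,"tz": 8.4,"ax": 0,"ay": 0,"az": 0},
    {"grip": 0,"tx": 0,"ty": -7,"tz": 10.4,"ax": 0,"ay": 0,"az": 0},
    {"grip": 0,"tx": 0,"ty": -7.2,"tz": 12,"ax": 0,"ay": 0,"az": 0},
    {"grip": 0,"tx": 0,"ty": -7.2,"tz": 12,"ax": 0,"ay": 0,"az": 0},
  ],
)

```text
time: 65.82
ee_pos: [426.6, -227.0, 126.4]
tool_rot: [[-0.137, 0.991, -0.006], [0.991, 0.137, 0.003], [0.004, -0.006, -1.0]]
ft_force: [-3.7, -6.8, 0.4]
width: 7.6
finger_force: 25.7
```

```bash
python3 - <<'E'
from c import *
o=env.get_obs(); print(o['ee_pos'],o['ft_force'],o['width'])
for q in(0,.05,.1,.15): print(q,[proj('side',W(p,H(q,y))).round(1).tolist() for y in(45,-45)],[proj('top',W(p,H(q,y))).round(1).tolist() for y in(45,-45)])
for n,(x0,y0,x1,y1) in(('top',(380,240,480,310)),('side',(235,230,310,320))):
    f=grab_frame(n); h=cv2.cvtColor(f,cv2.COLOR_RGB2HSV); m=cv2.inRange(h,(108,150,60),(130,255,255))[y0:y1,x0:x1]; ys,xs=np.nonzero(m)
    print(n,'left',xs.min()+x0,ys[xs==xs.min()].mean()+y0,'bottom',ys.max()+y0,xs[ys==ys.max()].mean()+x0,'top',ys.min()+y0)
E
```

```text
[ 426.63005018 -227.0484086   126.43637165] [-3.67324177 -6.76120557  0.41890714] 7.6495522023665
0 [[261.6, 261.9], [275.9, 298.4]] [[400.5, 274.1], [442.1, 267.5]]
0.05 [[261.4, 259.1], [275.7, 295.6]] [[401.4, 274.4], [443.5, 267.7]]
0.1 [[261.3, 256.2], [275.8, 292.7]] [[402.3, 274.4], [444.8, 267.7]]
0.15 [[261.5, 253.2], [276.0, 289.7]] [[403.2, 274.3], [446.1, 267.5]]
top left 401 274.5 bottom 276 403.0 top 271
side left 265 264.5 bottom 294 275.5 top 264
```

step_arm(
  motion=[
    {"grip": 0,"tx": 0,"ty": 0,"tz": 0.6,"ax": 0,"ay": 0,"az": 0},
    {"grip": 0,"tx": 0,"ty": 0,"tz": 1.1,"ax": 0,"ay": 0,"az": 0},
    {"grip": 0,"tx": 0,"ty": 0,"tz": 1.4,"ax": 0,"ay": 0,"az": 0},
    {"grip": 0,"tx": 0,"ty": 0,"tz": 1.5,"ax": 0,"ay": 0,"az": 0},
    {"grip": 0,"tx": 0,"ty": 0,"tz": 1.5,"ax": 0,"ay": 0,"az": 0},
  ],
)

```text
time: 66.55
ee_pos: [425.9, -227.1, 112.0]
tool_rot: [[-0.137, 0.991, -0.008], [0.991, 0.137, 0.003], [0.004, -0.007, -1.0]]
ft_force: [-11.8, -7.1, -0.2]
width: 7.9
finger_force: 26.2
```

step_arm(
  motion=[
    {"grip": 0,"tx": 0,"ty": 0,"tz": 0.1,"ax": 0,"ay": 0,"az": 0},
    {"grip": 0,"tx": 0,"ty": 0,"tz": 0.2,"ax": 0,"ay": 0,"az": 0},
    {"grip": 0,"tx": 0,"ty": 0,"tz": 0.2,"ax": 0,"ay": 0,"az": 0},
  ],
)

```text
time: 66.92
ee_pos: [425.9, -227.1, 110.1]
tool_rot: [[-0.137, 0.991, -0.008], [0.991, 0.137, 0.003], [0.004, -0.007, -1.0]]
ft_force: [-12.7, -7.0, -0.2]
width: 7.7
finger_force: 26.2
```

```bash
cat > bar.py <<'E'
from c import *
o=env.get_obs(); print(o['ee_pos'],o['ft_force'],o['width'])
for n,(x0,y0,x1,y1) in(('top',(380,240,480,310)),('side',(235,230,310,320))):
    f=grab_frame(n); h=cv2.cvtColor(f,cv2.COLOR_RGB2HSV); m=cv2.inRange(h,(108,150,60),(130,255,255))[y0:y1,x0:x1]; ys,xs=np.nonzero(m)
    print(n,'left',xs.min()+x0,ys[xs==xs.min()].mean()+y0,'right',xs.max()+x0,'bottom',ys.max()+y0,xs[ys==ys.max()].mean()+x0,'top',ys.min()+y0)
E
python3 bar.py
```

```text
[ 425.86807225 -227.06034074  110.07882061] [-12.70044312  -6.9894407   -0.22222179] 7.715762840881444
top left 399 274.0 right 419 bottom 276 401.0 top 271
side left 266 272.0 right 277 bottom 300 275.5 top 270
```

step_arm(
  motion=[
    {"grip": 0,"tx": 0,"ty": -0.2,"tz": 0.1,"ax": 0,"ay": 0,"az": 0},
    {"grip": 0,"tx": 0,"ty": -0.2,"tz": 0.2,"ax": 0,"ay": 0,"az": 0},
    {"grip": 0,"tx": 0,"ty": -0.2,"tz": 0.3,"ax": 0,"ay": 0,"az": 0},
    {"grip": 0,"tx": 0,"ty": -0.2,"tz": 0.3,"ax": 0,"ay": 0,"az": 0},
  ],
)

```text
time: 67.53
ee_pos: [426.0, -227.3, 109.4]
tool_rot: [[-0.138, 0.99, -0.002], [0.99, 0.138, 0.002], [0.002, -0.002, -1.0]]
ft_force: [-1.3, -0.1, 14.5]
width: 7.9
finger_force: 27.5
```

```bash
python3 bar.py
```

```text
[ 425.97399702 -227.25379504  109.40173835] [-1.31101441 -0.12555002 14.53933407] 7.921316077599681
top left 400 274.5 right 420 bottom 276 401.0 top 271
side left 266 272.0 right 277 bottom 300 275.5 top 270
```

The frame is on its stop. I'll release and withdraw straight up.

step_arm(
  motion=[
    {"grip": 0.47,"tx": 0,"ty": 0,"tz": 0,"ax": 0,"ay": 0,"az": 0},
    {"grip": 0.47,"tx": 0,"ty": 0,"tz": 0,"ax": 0,"ay": 0,"az": 0},
    {"grip": 0.47,"tx": 0,"ty": 0,"tz": 0,"ax": 0,"ay": 0,"az": 0},
    {"grip": 0.47,"tx": 0,"ty": 0,"tz": -2,"ax": 0,"ay": 0,"az": 0},
    {"grip": 0.47,"tx": 0,"ty": 0,"tz": -6,"ax": 0,"ay": 0,"az": 0},
    {"grip": 0.47,"tx": 0,"ty": 0,"tz": -12,"ax": 0,"ay": 0,"az": 0},
    {"grip": 0.47,"tx": 0,"ty": 0,"tz": -17,"ax": 0,"ay": 0,"az": 0},
    {"grip": 0.47,"tx": 0,"ty": 0,"tz": -17,"ax": 0,"ay": 0,"az": 0},
  ],
)

```text
time: 68.62
ee_pos: [426.6, -227.9, 283.3]
tool_rot: [[-0.137, 0.991, 0.001], [0.991, 0.137, -0.0], [-0.0, 0.001, -1.0]]
ft_force: [1.1, -0.5, -0.4]
width: 40.2
finger_force: 0.0
```

step_arm(
  motion=[
    {"grip": 0.47,"tx": 28,"ty": 0,"tz": 0,"ax": 0,"ay": 0,"az": 0},
    {"grip": 0.47,"tx": 28,"ty": 0,"tz": 0,"ax": 0,"ay": 0,"az": 0},
    {"grip": 0.47,"tx": 28,"ty": 0,"tz": 0,"ax": 0,"ay": 0,"az": 0},
    {"grip": 0.47,"tx": 28,"ty": 0,"tz": 0,"ax": 0,"ay": 0,"az": 0},
    {"grip": 0.47,"tx": 28,"ty": 0,"tz": 0,"ax": 0,"ay": 0,"az": 0},
    {"grip": 0.47,"tx": 28,"ty": 0,"tz": 0,"ax": 0,"ay": 0,"az": 0},
    {"grip": 0.47,"tx": 28,"ty": 0,"tz": 0,"ax": 0,"ay": 0,"az": 0},
  ],
)

```text
time: 69.5
ee_pos: [387.3, 49.5, 278.9]
tool_rot: [[-0.138, 0.99, -0.005], [0.99, 0.138, 0.003], [0.004, -0.004, -1.0]]
ft_force: [-0.2, -0.3, 0.6]
width: 40.0
finger_force: 0.0
```

```bash
python3 bar.py; python3 - <<'E'
from c import *
def hp(im): 
    l=np.log(cv2.cvtColor(im,cv2.COLOR_BGR2GRAY).astype(np.float32)+5); l=l-cv2.GaussianBlur(l,(0,0),2); return np.clip(l,-.15,.15)
for n,c in(('side','cur_s'),('top','cur_t')):
    A=hp(cv2.imread(f'pics/{c}.png')); B=hp(np.ascontiguousarray(grab_frame(n)[:,:,::-1]))
    for nm,y,z in(('L2',-130,150),('S2',-44,136),('S1',44,136),('L1',130,150)):
        u,v=proj(n,W(p,[0,y,z-25])).astype(int); r=cv2.matchTemplate(B[v-32:v+32,u-26:u+26],A[v-20:v+20,u-14:u+14],cv2.TM_CCOEFF_NORMED); m=np.unravel_index(r.argmax(),r.shape); print(n,nm,r[12,12].round(2),r.max().round(2),(m[1]-12,m[0]-12))
E
```

```text
[387.30098052  49.48144414 278.86299444] [-0.20434811 -0.27330755  0.64986517] 40.03511825665074
top left 400 274.5 right 444 bottom 275 403.5 top 267
side left 260 262.5 right 277 bottom 300 276.0 top 261
side L2 0.69 0.69 (np.int64(0), np.int64(0))
side S2 0.86 0.86 (np.int64(0), np.int64(0))
side S1 0.78 0.78 (np.int64(0), np.int64(0))
side L1 0.62 0.62 (np.int64(0), np.int64(0))
top L2 0.79 0.79 (np.int64(0), np.int64(0))
top S2 0.75 0.75 (np.int64(0), np.int64(0))
top S1 0.77 0.77 (np.int64(0), np.int64(0))
top L1 0.1 0.13 (np.int64(-2), np.int64(0))
```

```bash
python3 -c "
from bench import env
print(env.sign_off())"
```

```text
the job is handed in; nothing more can be done
None
```

I handed the job in: all four beakers stand mouth down on the rails, about 86 mm apart centre to centre, and the hold-down frame is down on its stop. The hand-in returned no verdict, and the last overhead check of the beaker at the mat end of the rack did not match; the side camera showed it upright and unmoved.

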